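# Refit a control card in the press's card cage

## Task

Refit the press's control card: lift the spare circuit card out of the black card rack by its grey grip and slide it down both guides of the free slot in the grey card cage, with its component side facing the same way as the card already there, until it meets the connector. Do not push or drop the card itself home: swing its two orange levers in so that they drive it fully home, level, and end up standing like the levers of the neighbouring card. Let go, and leave the blank plate, the two paper tubes and the screwdriver where they are.

Things in the scene. Friction and masses are not known exactly. Their poses are not given: they have to be found in the camera images.
- card_grip (a point): Centre of the grey grip block of the spare circuit card, which stands upright in one slot of the black rack. Axes: z up along the card, y along its width towards the left lever, x through its thickness; the side with chips and finned heat sink faces +x. Grip 16 mm thick (x), 34 wide (y), 32 tall (z): grasp it across its thickness. Under it a stiffener 12 x 66 x 8 mm. Card about 0.27 kg.
- card_foot (a point): Middle of the lower edge of the card's green board (gold contacts), 108 mm below card_grip. The board is 3 mm thick (x), 100 wide (y), 90 tall (z). Its two lever pivots lie 84 mm above this point, 42 mm to either side in y.
- lever_left (a joint): Angle of the orange lever at the card's left (+y) top corner, rad: 0 = swung in, handle nearly upright; about 1 = swung out, as it starts (limit 1.1). It swings in the plane of the board and stays where it is left. Keep it out while the card goes down, else its claw lands on the rail. From about 0.45 down to 0 the claw bites under the rail and drives the card down; takes 5 to 15 N at the handle's end.
- lever_right (a joint): The same for the lever at the right (-y) top corner. Swinging one lever alone racks the card in its guides and slips the other back a little: best work the two sides in turn, each finally in to its stop, felt as a sharp rise of force.
- lever_left_tip (a point): End of the left lever's handle, on its centre line, 50 mm from the pivot. The handle is 11 mm wide (card x) and 8 mm thick. At lever angle q this point lies 50*cos(100 deg - q) mm outward of the pivot and 50*sin(100 deg - q) mm above it. Swing it along its arc: from the open position the end first moves inward and up, and a finger pushing it level tends to stick.
- lever_right_tip (a point): The same for the right lever's handle.
- cage: Grey open-topped card cage, fixed, 150 mm (x) x 148 (y), origin at the centre of its underside on the table. Two places, nominally 33 mm to either side of its middle in x, one of them free. Guides and connector clip into the cage by hand, so each place may stand up to 6 mm off nominal along the cage's x (not in y): feel, or look, for the free one. A card fully home has card_grip 130 mm up, axes as the cage's.
- cage_rail_left (a point): Upper inner edge of the cage's left aluminium rail, 52.5 mm left of the middle, 110 mm above the table. The rail is 4 mm thick, runs along the cage's x and reaches 21.5 mm outward; a lever's claw passes inside it and bites under it. Below the rails, two cream card guides take the board's side edges: grooves 5 mm wide in x, floors 51 mm off the middle in y.
- cage_rail_right (a point): The same point of the right rail. The guides' mouths are 82 mm above the table (a card just entering has card_grip at 190 mm), flared by 1.5 mm in x, 3 mm in y; each has a flat collar to 12 mm either side of its groove in x, so a card that misses the grooves lands on the collars. The guides run straight down.
- full_bay: The other place, with an identical card already seated, fixed; origin on the table below its middle, same axes as the cage. Its grip reaches 146 mm and its levers, swung in, about 160 mm above the table. In the free place, a card meets the connector's sprung contacts about 8 mm above home, with 5 to 10 N; it can be left standing there and the levers will bite. A push of about 20 N, or a drop, would force it home.
- rack: Black slotted card rack, fixed, 150 mm (x) x 140 (y) x 58 tall, origin at the centre of its underside. Its two slots lie 35 mm to either side of the middle in its x and hold the cards by their edges; cards lift straight up by at least 60 mm to come clear.
- blank_center (a point): Centre of the aluminium blank plate (100 mm wide, 83 tall, 18 mm wide folded top) standing in the rack's other slot. Leave it.
- tube_a_center (a point): Centre of a brown paper tube standing on the table, 36 mm diameter, 58 tall. Leave it.
- tube_b_center (a point): Centre of a second such tube. Leave it.
- screwdriver_grip (a point): Handle of a red screwdriver lying on the table, 170 mm long. Leave it.

How it is judged (in metres and radians):
On the way:
1. the card is down between the guides of the free place, within 12 mm of home, both levers still swung out ((x of card_foot in the frame of cage between 0.019 and 0.047 m or x of card_foot in the frame of cage between -0.047 and -0.019 m) and y of card_foot in the frame of cage between -0.003 and 0.003 m and z of card_foot in the frame of cage below 0.034 m and value of joint each of lever_left, lever_right above 0.6 rad), for 0.1 s.
At the end, for the whole second after the job is handed in: The card stands home in the free place, component side like its neighbour's: card_grip 128.5 to 131.8 mm above the cage's underside, within 4 mm of its middle in y, upright within 0.06 rad, its width level within 0.03 rad; both levers swung in to below 0.22 rad; nothing held ((x of card_grip in the frame of cage between 0.019 and 0.047 m or x of card_grip in the frame of cage between -0.047 and -0.019 m) and y of card_grip in the frame of cage between -0.004 and 0.004 m and z of card_grip in the frame of cage between 0.1285 and 0.1318 m and angle between the z axis of card_grip and the z axis of cage, either way round below 0.06 rad and angle between card_grip's own y axis and vertical between 1.5408 and 1.6008 rad and y of lever_left_tip in the frame of cage above 0 m and value of joint each of lever_left, lever_right below 0.22 rad); the robot touches nothing.
It fails at once if the card is forced or dropped home (to within 2 mm) while both levers are still swung out (above 0.6 rad) (z of card_grip in the frame of cage below 0.132 m and (x of card_grip in the frame of cage between 0.019 and 0.047 m or x of card_grip in the frame of cage between -0.047 and -0.019 m) and y of card_grip in the frame of cage between -0.01 and 0.01 m and value of joint each of lever_left, lever_right above 0.6 rad).
It fails at once if the blank plate, a paper tube or the screwdriver is moved by more than 25 mm (distance of any of blank_center, tube_a_center, tube_b_center, screwdriver_grip from where it was at the start of the episode above 0.025 m).
It also fails if it takes over 67 s, if anything falls off the work surface, if the arm or the gripper's body presses on something with over 40 N, if the wrist force passes 120 N, or if a joint passes its speed limit or range.

## Robot

A 6-joint arm with a two-finger parallel gripper is mounted at the origin on the work surface. World frame = base frame: x ahead of the robot, y to its left, z up, the work surface at z = 0. Lengths are in mm, angles in rad, forces in N, time in s.
With the tool pointing down it reaches from about 150 to 775 mm from the base axis. Payload 6.1 kg.
Tool frame: the origin (TCP) lies at the centre of the arm's flange, where the gripper is bolted on; the fingertips stand 173 mm ahead of it and the grasp point (between the pads) lies 155 mm ahead of it (env.nose_length is the distance from the TCP to the fingertips, in mm); z points along the fingers, x is the direction in which the jaws open and shut, and the axes are right-handed (so a half turn about z gives the same grasp; the last joint's range is limited). The gripper opens to 85 mm and grips with 20 to 120 N. Pads are 22 mm wide; open, the fingers measure 114 mm over their backs; the gripper's body (76 mm by 85 mm) begins 54 mm behind the grasp point. The pads swing forward as they close: fully open they stand 13 mm farther back than shut.
Start: joints at [-1.151, 0.126, -0.04, 1.405, 0, 1.571], TCP at [213.97, -479.401, 404.695] pointing down, gripper open.
Joint ranges: [-2.72, 2.72], [-0.95, 1.95], [-1.27, 1.35], [-1.78, 2.02], [-1.46, 1.47], [-3.14, 3.14]. Speed limits (rad/s): [2.39, 2.39, 3.01, 3.14, 3.14, 3.14].

## Interface

Orientations are given as a rotation vector (axis times angle).
In Python, from station import telemetry, optics, order, env gives the robot as it stands.
- The arm moves only by the tool servo_tool, never from a script. Its argument "commands" is a list of rows, each an object with "delta_rot": the turn, a rotation vector about the tool's x, y, z in rad, a list of three; "travel": the shift along the tool's x, y, z in m, a list of three; "fingers": the opening, from 0 (shut) to 1 (fully open). In form: [{"delta_rot": [rx, ry, rz], "travel": [x, y, z], "fingers": fingers}, ...]. A call has 1 to 12 rows; each row is the pose to reach, as a shift and turn from the pose measured when the call began, along the tool's axes at that moment; what a row does not reach only later rows make up. A row lasts 1/12 s, in which the tool goes at most 41.7 mm and 7.16 degrees, less where a joint would pass 70% of its speed; a pose out of reach is approached as far as the arm can. A call with a gripper value outside its range is refused whole. The fingers move at their own pace and stop on an object; the grip force is fixed at half the most. Time passes only in rows, so rows that repeat a pose let the fingers close. It gives the time, the measured TCP pose, the force and the opening at its end, in the units of the state.
- telemetry.get_state(): the state, without advancing time (a new reading comes with each control period).
- optics.snapshot(name): name is "side" or "top"; returns the picture (384x512x3 uint8, red, green, blue); there is no depth.
- optics.get_calibration(name): a dict with "fx", "fy", "cx", "cy" (pixels), "world_to_cam" (4x4, takes a point from world to camera coordinates). Camera axes: x right, y up, looking along -z (the intrinsics and any distortion apply to the point x, -y, -z); pixel columns grow to the right and rows downward; lengths in mm; the calibration is good to about 2 mm. A picture is of the moment at which its call begins. get_calibration takes no time and is no camera call.
- order.job_done(): hands the job in, once; it reports no verdict.
The state is a dict: "time": time; "qpos": joint angles; "dq": joint speeds; "joint_torque": joint torques, N m; "tcp_pos": TCP position; "orientation": TCP orientation; "wrist_force": force on the tool from outside, world axes, zero at the start; "torque": the same for the moment, N m; "finger_gap": finger opening in mm.
Only numpy, scipy, OpenCV 4.12 (cv2) and the standard library are available. Lean on these libraries where they do the work, as an engineer would, in place of code of your own. Each camera call takes 0.05 s, during which the arm holds its last target.

## Working session

There is one attempt and no reset: what is moved stays moved. The work goes in short steps, Python scripts to look and compute and a tool call to move; the robot and the scene stay as the last step left them, time stands still between calls to the robot, and variables do not carry over. Pictures are saved under pics/ and viewed, and the job is handed in when it is done.

Besides the shell and the picture viewer there is one more tool, called by a JSON object that holds its "name" and its "arguments", one argument or row to a line. servo_tool: Moves the arm, as the interface text tells. Its arguments: {"type":"object","properties":{"commands":{"type":"array"}},"required":["commands"]}

```bash
ls; mkdir -p pics; python3 - <<'E'
from station import telemetry, optics, order, env
import cv2
for n in("side","top"):
    im=optics.snapshot(n); cv2.imwrite(f"pics/{n}0.png",im[:,:,::-1])
    c=optics.get_calibration(n); print(n,c)
print(telemetry.get_state()); print([a for a in dir(env) if a[0]!='_'])
E
```

```text
pics
side {'fx': 471.18325788472094, 'fy': 471.18325788472094, 'cx': 260.8289173300044, 'cy': 190.38518521649334, 'world_to_cam': array([[-6.55255108e-01, -7.55368406e-01,  7.70153478e-03,
         3.57927449e+02],
       [ 5.81423205e-01, -4.97802530e-01,  6.43536866e-01,
        -3.73922919e+02],
       [-4.82273573e-01,  4.26158670e-01,  7.65376371e-01,
        -7.28819688e+02],
       [ 0.00000000e+00,  0.00000000e+00,  0.00000000e+00,
         1.00000000e+00]])}
top {'fx': 429.42164287102, 'fy': 429.42164287102, 'cx': 260.7012043997254, 'cy': 191.44112285998025, 'world_to_cam': array([[ 2.07607062e-02, -9.99774903e-01, -4.37449103e-03,
         6.29496928e+00],
       [ 9.89381603e-01,  1.99149469e-02,  1.43970269e-01,
        -5.43423197e+02],
       [-1.43850744e-01, -7.31696541e-03,  9.89572345e-01,
        -8.10130642e+02],
       [ 0.00000000e+00,  0.00000000e+00,  0.00000000e+00,
         1.00000000e+00]])}
{'time': 0.1, 'qpos': array([-1.15100467e+00,  1.26343339e-01, -4.05121456e-02,  1.40539227e+00,
       -2.71876010e-06,  1.57082009e+00]), 'dq': array([ 0.00014796, -0.00099294,  0.00032374, -0.00061173,  0.00030426,
       -0.00066028]), 'joint_torque': array([ 3.43186684e-04, -4.36907244e+01,  3.53603804e+01,  1.37095089e-02,
       -4.81747156e-05,  3.85167951e-06]), 'tcp_pos': array([ 213.92754979, -479.31222563,  403.99139162]), 'orientation': array([-2.63486022e+00,  1.70943383e+00,  1.91451397e-03]), 'wrist_force': array([ 0.47490152, -0.27490376, -0.46550565]), 'torque': array([0.00707261, 0.00446768, 0.00054453]), 'finger_gap': 85.41071115222623}
['PlanningError', 'nose_length']
```

```bash
python3 - <<'E'
import cv2
for n in("side","top"):
    im=cv2.imread(f"pics/{n}0.png"); cv2.imwrite(f"pics/{n}0b.png",cv2.resize(im,(800,600),interpolation=cv2.INTER_CUBIC))
E
```

```text
(no output)
```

View pics/side0b.png

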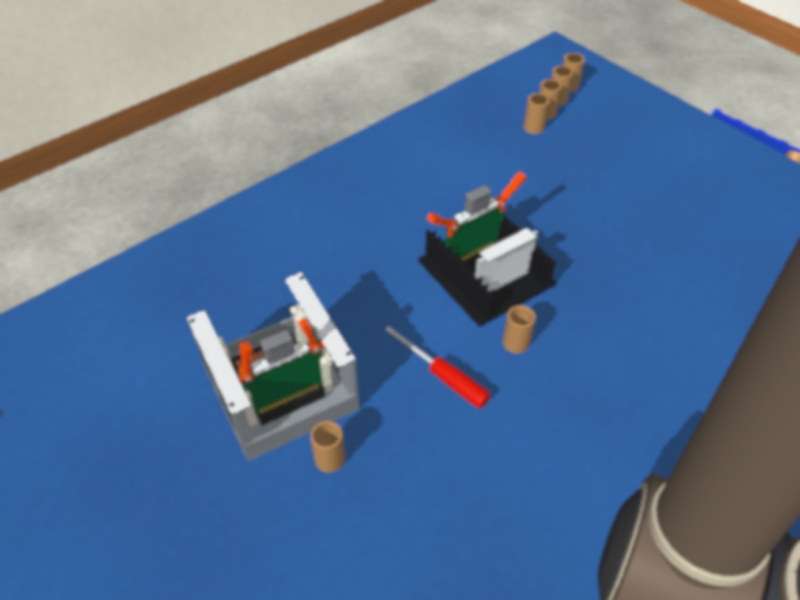

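View pics/top0b.png

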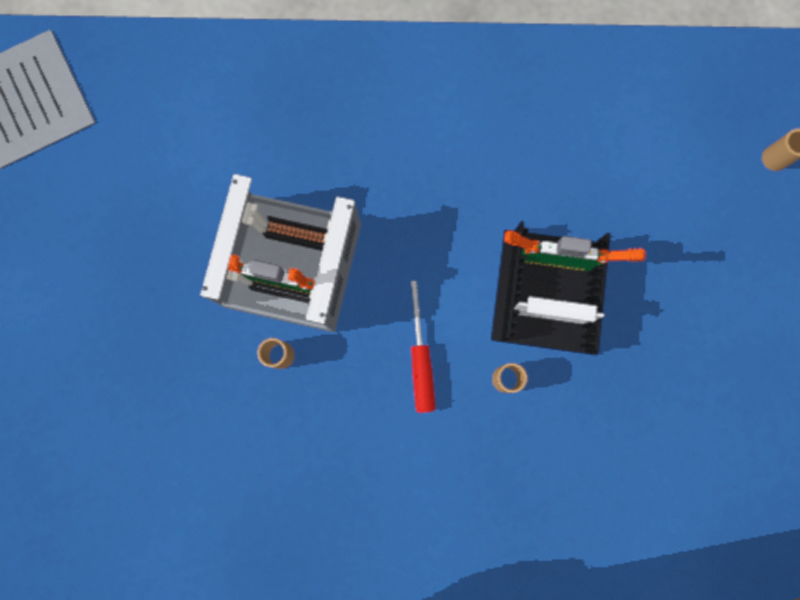

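```bash
python3 - <<'E'
import cv2,numpy as np
from station import optics
for n in("side","top"):
    M=optics.get_calibration(n)["world_to_cam"]; print(n,-M[:3,:3].T@M[:3,3])
s=cv2.imread("pics/side0.png"); t=cv2.imread("pics/top0.png")
z=lambda im,x0,y0,x1,y1:cv2.resize(im[y0:y1,x0:x1],(400,int(400*(y1-y0)/(x1-x0))),interpolation=cv2.INTER_CUBIC)
def show(nm,a,b):
    h=max(a.shape[0],b.shape[0]); o=np.zeros((h,800,3),np.uint8); o[:a.shape[0],:400]=a;o[:b.shape[0],400:]=b; cv2.imwrite(nm,o)
show("pics/z1.png",z(s,115,170,235,300),z(s,265,105,365,215))
show("pics/z2.png",z(t,120,105,240,215),z(t,305,135,425,235))
E
```

```text
side [100.4507761  394.82014094 795.69796039]
top [420.98432963  11.18809854 879.9471999 ]
```

View pics/z1.png

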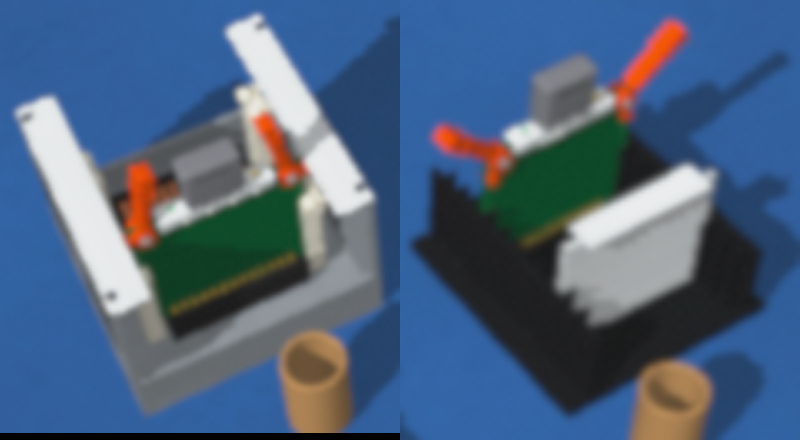

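View pics/z2.png

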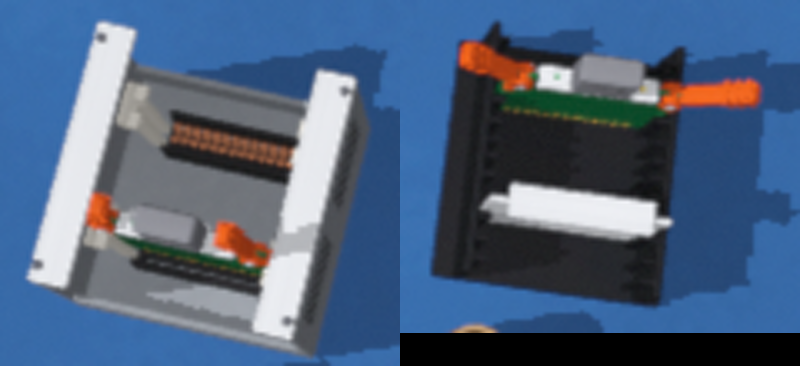

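```bash
cat > h.py <<'E'
import cv2,numpy as np
from station import optics,telemetry
C={n:optics.get_calibration(n) for n in("side","top")}
def ray(n,u,v):
    c=C[n];M=c["world_to_cam"];R=M[:3,:3]
    d=np.array([(u-c["cx"])/c["fx"],-(v-c["cy"])/c["fy"],-1.]);d=R.T@d
    return -R.T@M[:3,3],d/np.linalg.norm(d)
def plane(n,u,v,z):
    o,d=ray(n,u,v);return o+d*(z-o[2])/d[2]
def tri(a,b):
    o1,d1=ray("side",*a);o2,d2=ray("top",*b)
    A=np.c_[d1,-d2];s=np.linalg.lstsq(A,o2-o1,rcond=None)[0]
    p,q=o1+s[0]*d1,o2+s[1]*d2;return (p+q)/2,np.linalg.norm(p-q)
def proj(n,p):
    c=C[n];q=c["world_to_cam"]@np.r_[p,1];return c["cx"]+c["fx"]*q[0]/-q[2],c["cy"]-c["fy"]*q[1]/-q[2]
def crop(im,x0,y0,w,h,k,nm):
    # zoomed crop with ticks every 10 px
    o=cv2.resize(im[y0:y0+h,x0:x0+w],None,fx=k,fy=k,interpolation=cv2.INTER_NEAREST)
    for x in range(-(-x0//10)*10,x0+w,10):
        cv2.line(o,((x-x0)*k,0),((x-x0)*k,6),(0,255,255),1);cv2.putText(o,str(x),((x-x0)*k+1,16),0,.35,(0,255,255),1)
    for y in range(-(-y0//10)*10,y0+h,10):
        cv2.line(o,(0,(y-y0)*k),(6,(y-y0)*k),(0,255,255),1);cv2.putText(o,str(y),(8,(y-y0)*k+4),0,.35,(0,255,255),1)
    cv2.imwrite(nm,o)
E
python3 - <<'E'
from h import *
s=cv2.imread("pics/side0.png"); t=cv2.imread("pics/top0.png")
crop(t,312,138,108,75,7,"pics/a1.png");crop(s,265,105,85,80,7,"pics/a2.png")
crop(t,125,105,108,80,7,"pics/a3.png");crop(s,118,170,112,85,7,"pics/a4.png")
E
```

```text
(no output)
```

View pics/a1.png

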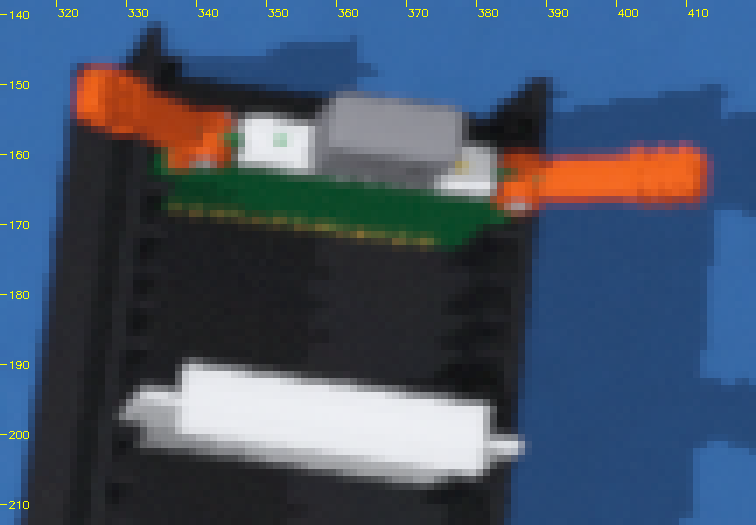

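View pics/a2.png

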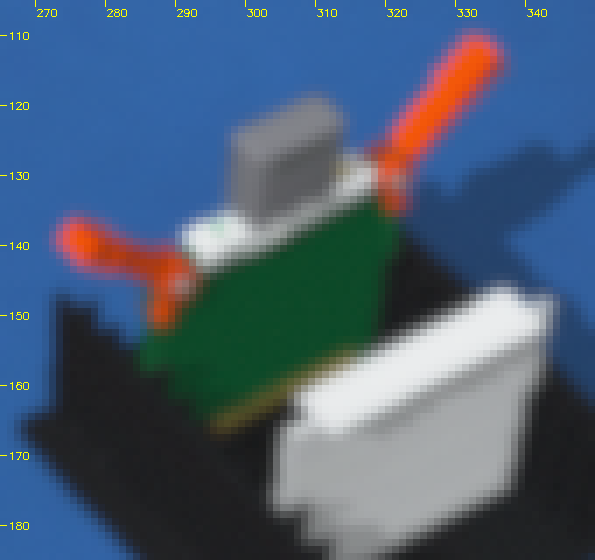

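View pics/a3.png

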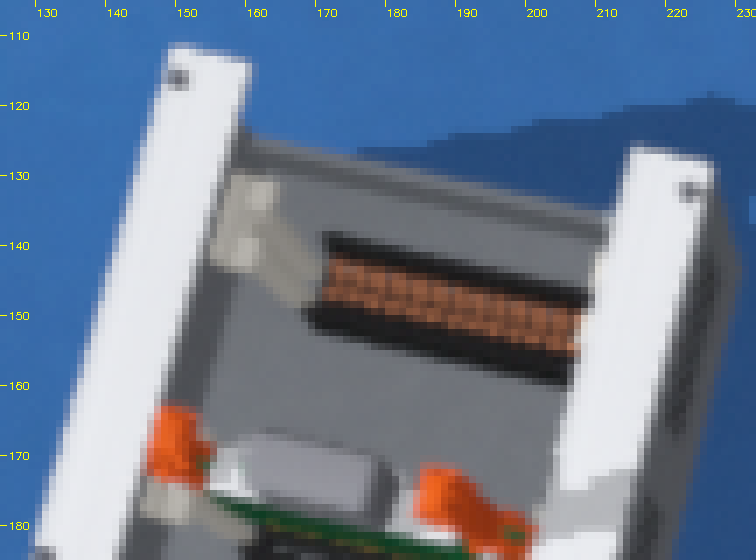

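View pics/a4.png

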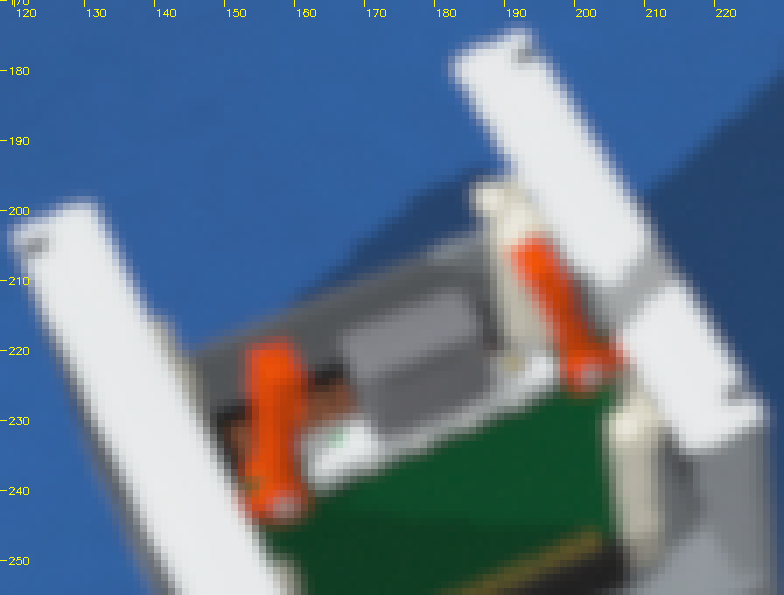

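```bash
python3 - <<'E'
from h import *
t=cv2.imread("pics/top0.png");hsv=cv2.cvtColor(t,cv2.COLOR_BGR2HSV)
# rails: white
m=((hsv[...,1]<40)&(hsv[...,2]>215)).astype(np.uint8)
n,l,st,ce=cv2.connectedComponentsWithStats(m)
for i in range(1,n):
    if st[i,4]>60: print(i,st[i],ce[i])
# line edges subpixel on gray along rows for rails
g=t.astype(float).min(axis=2)
def edge(r,x0,x1,thr=150,rise=True):
    a=g[r,x0:x1]
    for i in range(len(a)-1):
        if (a[i]<thr<=a[i+1]) if rise else (a[i]>=thr>a[i+1]): return x0+i+(thr-a[i])/(a[i+1]-a[i])
def fit(rows,w0,w1,rise):
    P=[]
    for r in rows:
        f=(r-rows[0])/(rows[-1]-rows[0]);x0=int(w0+(w1-w0)*f)
        e=edge(r,x0-6,x0+6,rise=rise)
        if e is not None:P.append(plane("top",e,r,110)[:2])
    P=np.array(P);a=np.polyfit(P[:,0],P[:,1],1);r=P[:,1]-np.polyval(a,P[:,0]);k=abs(r)<1.5
    a=np.polyfit(P[k,0],P[k,1],1);r=P[k,1]-np.polyval(a,P[k,0]);print(len(P),k.sum(),"slope",a[0],"at x=600 y",a[0]*600+a[1],"rms",r.std());return a
A=fit(range(116,186),150-2,131-2,True) # left outer
B=fit(range(116,160),160,147,False) # left inner
D=fit(range(132,165),213,205,True) # right inner
E=fit(range(132,165),226,218,False) # right outer
np.save("rails.npy",np.array([A,B,D,E]))
E
```

```text
1 [129 112  31  79 832] [143.98557692 151.28125   ]
2 [205 127  21  48 503] [214.3359841  150.33797217]
7 [196 181  17  26 266] [203.93233083 192.72556391]
8 [337 191  44  14 398] [359.1080402  197.59045226]
70 66 slope -0.2076182564386424 at x=600 y 245.01050444768106 rms 0.16731394810601666
44 44 slope -0.2072473776438373 at x=600 y 222.0752931586452 rms 0.15593790672654936
33 30 slope -0.20643591001056083 at x=600 y 116.6056155490467 rms 0.7986854709323615
33 31 slope -0.20712370168324573 at x=600 y 92.96241731550299 rms 0.06514297908286404
```

```bash
python3 - <<'E'
from h import *
s=cv2.imread("pics/side0.png"); t=cv2.imread("pics/top0.png")
crop(t,350,146,36,26,20,"pics/b1.png");crop(s,292,114,34,28,20,"pics/b2.png")
E
```

```text
(no output)
```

View pics/b1.png

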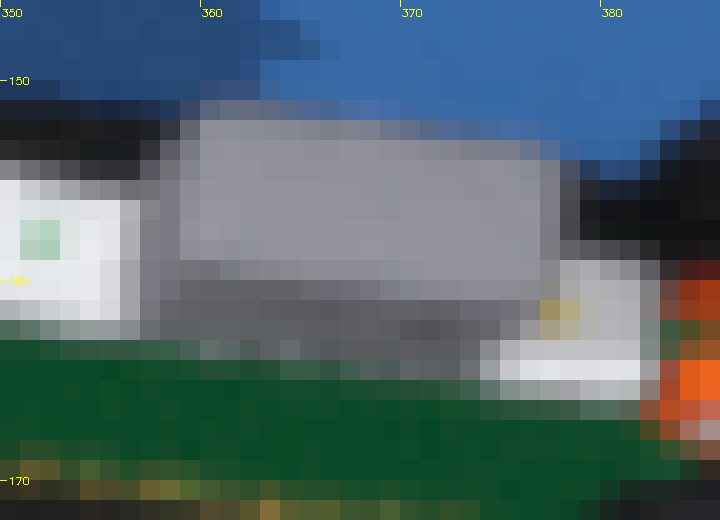

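View pics/b2.png

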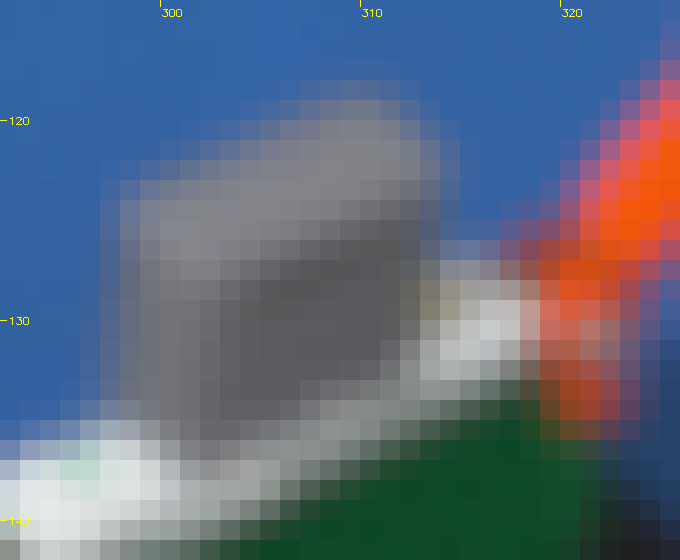

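```bash
python3 - <<'E'
from h import *
s=cv2.imread("pics/side0.png"); t=cv2.imread("pics/top0.png")
crop(t,150,122,40,32,20,"pics/c1.png");crop(s,180,190,34,30,20,"pics/c2.png");crop(t,138,158,62,36,12,"pics/c3.png")
E
```

```text
(no output)
```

View pics/c1.png

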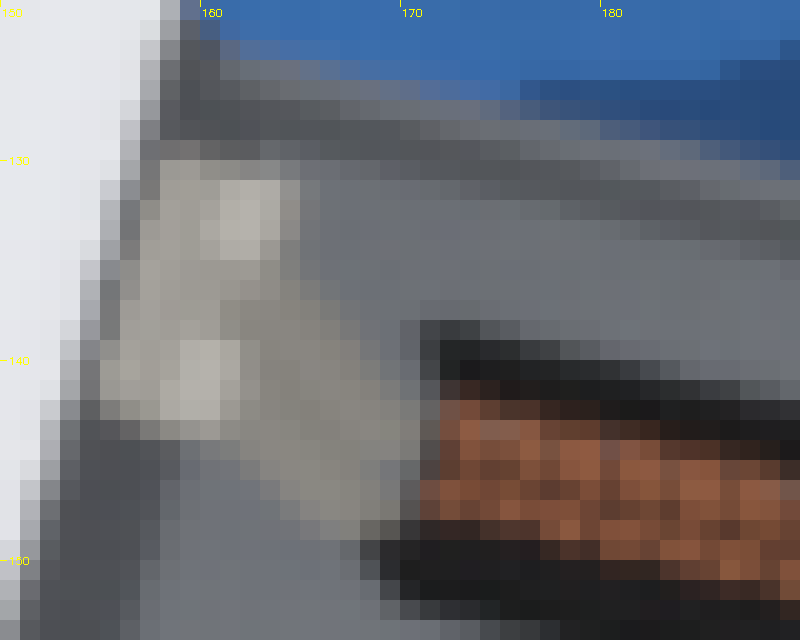

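View pics/c2.png

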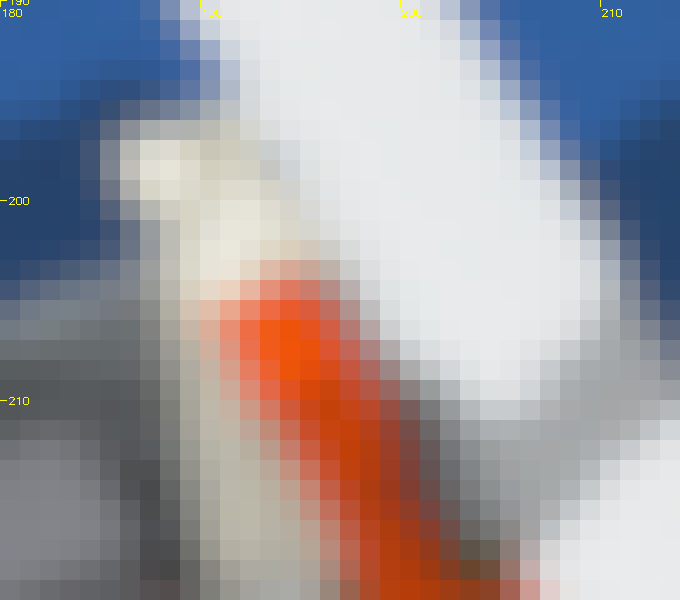

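View pics/c3.png

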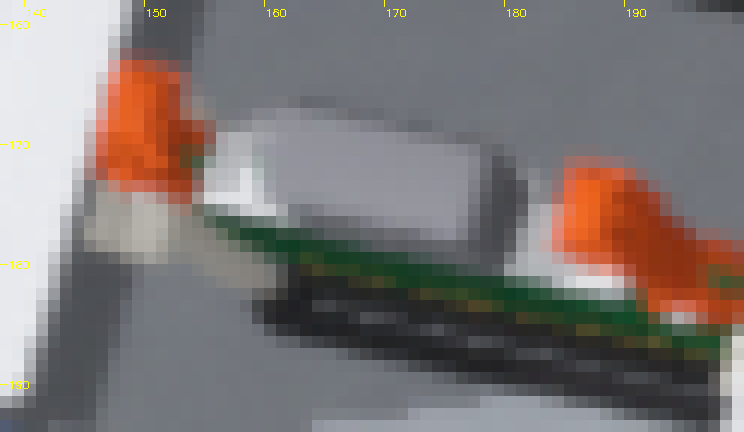

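```bash
python3 - <<'E'
from h import *
t=cv2.imread("pics/top0.png")
yaw=np.arctan(-.2072);ex=np.array([np.cos(yaw),np.sin(yaw)]);ey=np.array([-ex[1],ex[0]])
p0=np.array([600,169.15])
loc=lambda p:np.array([(p[:2]-p0)@ex,(p[:2]-p0)@ey])
g=t.astype(float).min(axis=2)
# rail ends: sample along rail axis through rail mid-line at z=110
for side in(1,-1):
  for off in (57,60,67,70):
    prof=[];S=np.arange(-110,110,.25)
    for s in S:
        q=p0+s*ex+side*off*ey;u,v=proj("top",np.r_[q,110])
        prof.append(cv2.getRectSubPix(g.astype(np.float32),(1,1),(u,v))[0,0])
    prof=np.array(prof);k=prof>150
    print(side,off,S[k][0],S[k][-1])
for nm,u,v,z in [("collar far",164.2,130.4,82),("collar near",161.4,143.5,82),("gap",161,136.6,82),("bright far top",160.5,130.5,82),("bright far bot",160.5,134.7,82),("bright near top",159.5,138.5,82),("bright near bot",159,143.5,82),
  ("full near L",150.5,179.4,82),("contacts L far",171.5,141,30),("contacts L near",170.5,147.5,30),("contacts R far",207,147.8,30),("contacts R near",207,155,30),
  ("full grip TL",160.8,166.3,146),("TR",177.7,169.6,146),("BR",176,178,146),("BL",160.5,174.8,146)]:
    print(nm,loc(plane("top",u,v,z)).round(1))
E
```

```text
1 57 -83.5 66.5
1 60 -83.75 66.75
1 67 -83.75 66.75
1 70 -84.0 67.0
-1 57 -87.5 66.5
-1 60 -87.5 67.0
-1 67 -87.75 66.75
-1 70 -87.25 66.75
collar far [43.3 45.3]
collar near [17.1 44. ]
gap [30.1 48.2]
bright far top [41.6 52.2]
bright far bot [33.5 50.1]
bright near top [25.8 50. ]
bright near bot [16.1 48.4]
full near L [-54.8  46.2]
contacts L far [37.2 40.5]
contacts L near [23.6 39.1]
contacts R far [ 39.5 -33.4]
contacts R near [ 25. -37.]
full grip TL [-35.5  15.7]
TR [-34.6 -14.5]
BR [-49.6 -15.4]
BL [-50.1  12.3]
```

```bash
python3 - <<'E'
from h import *
f=lambda s,t:tri((s[0]-.5,s[1]-.5),(t[0]-.5,t[1]-.5))
print("top c",f((306,123),(368.4,156.1)))
print("pivL",f((289,145),(340,161.5)));print("pivR",f((321.5,131),(385.3,167.8)))
print("tipL",f((276,139),(325.5,152.5)));print("tipR",f((332,113),(411,163)))
for z in (115,120,125,130):
    q=[plane("top",u-.5,v-.5,z)[:2] for u,v in((359.8,151),(378,153.7),(376.5,161.2),(359,159))]
    q=np.array(q);print(z,q.mean(0).round(1),[np.linalg.norm(q[i]-q[i-1]).round(1) for i in range(4)], np.degrees(np.arctan2(*(q[0]-q[1]+q[3]-q[2])[[0,1]])))
for u,v in((337.5,189),(381.5,195),(381,206)): print("blank",plane("top",u-.5,v-.5,90)[:2])
E
```

```text
top c (array([ 600.41044851, -172.75869012,  127.29156636]), np.float64(3.3955409842044184))
pivL (array([ 598.58002994, -126.85928044,   92.76470187]), np.float64(7.029849661726628))
pivR (array([ 587.98036805, -213.1438441 ,   89.04583171]), np.float64(4.306951103797736))
tipL (array([607.54519944, -95.76489284, 123.02677441]), np.float64(5.998953719338863))
tipR (array([ 593.75204932, -250.89181993,  115.59918066]), np.float64(8.430841200437259))
115 [ 601.8 -176.7] [np.float64(15.0), np.float64(33.3), np.float64(14.3), np.float64(31.9)] 6.9100940014606875
120 [ 600.6 -175.5] [np.float64(14.9), np.float64(33.1), np.float64(14.2), np.float64(31.7)] 6.910094001460809
125 [ 599.4 -174.3] [np.float64(14.8), np.float64(32.9), np.float64(14.1), np.float64(31.5)] 6.910094001460728
130 [ 598.2 -173. ] [np.float64(14.7), np.float64(32.7), np.float64(14.0), np.float64(31.3)] 6.910094001460744
blank [ 544.1961803  -124.69411976]
blank [ 534.57464986 -206.16832174]
blank [ 514.02456956 -204.84529915]
```

```bash
cat >> h.py <<'E'
from scipy.spatial.transform import Rotation as Ro
def Rd(yaw): c,s=np.cos(yaw),np.sin(yaw);return np.array([[c,s,0],[s,-c,0],[0,0,-1.]])
def cmd(p,yaw):
    st=telemetry.get_state();R=Ro.from_rotvec(st["orientation"]).as_matrix()
    print("t",round(st["time"],2),"tcp",st["tcp_pos"].round(1),"F",st["wrist_force"].round(1),"gap",round(st["finger_gap"],1),"yaw",round(np.arctan2(R[1,0],R[0,0]),4),"tilt",R[:2,2].round(4))
    print("rot",Ro.from_matrix(R.T@Rd(yaw)).as_rotvec().round(4),"travel",(R.T@(np.array(p)-st["tcp_pos"])/1000).round(4))
E
python3 -c "
from h import *
cmd((598.5,-173.3,330),-.122)"
```

```text
t 0.1 tcp [ 213.9 -479.3  404. ] F [ 0.5 -0.3 -0.5] gap 85.4 yaw -1.151 tilt [-0.0006  0.0013]
rot [-7.000e-04  1.300e-03 -1.029e+00] travel [-0.1226 -0.4759  0.0742]
```

{"name": "servo_tool", "arguments": {
  "commands": [
    {"delta_rot": [0, 0.001, -1.029], "travel": [-0.123, -0.476, 0.074], "fingers": 0.6},
    {"delta_rot": [0, 0.001, -1.029], "travel": [-0.123, -0.476, 0.074], "fingers": 0.6},
    {"delta_rot": [0, 0.001, -1.029], "travel": [-0.123, -0.476, 0.074], "fingers": 0.6},
    {"delta_rot": [0, 0.001, -1.029], "travel": [-0.123, -0.476, 0.074], "fingers": 0.6},
    {"delta_rot": [0, 0.001, -1.029], "travel": [-0.123, -0.476, 0.074], "fingers": 0.6},
    {"delta_rot": [0, 0.001, -1.029], "travel": [-0.123, -0.476, 0.074], "fingers": 0.6},
    {"delta_rot": [0, 0.001, -1.029], "travel": [-0.123, -0.476, 0.074], "fingers": 0.6},
    {"delta_rot": [0, 0.001, -1.029], "travel": [-0.123, -0.476, 0.074], "fingers": 0.6},
    {"delta_rot": [0, 0.001, -1.029], "travel": [-0.123, -0.476, 0.074], "fingers": 0.6},
    {"delta_rot": [0, 0.001, -1.029], "travel": [-0.123, -0.476, 0.074], "fingers": 0.6},
    {"delta_rot": [0, 0.001, -1.029], "travel": [-0.123, -0.476, 0.074], "fingers": 0.6},
    {"delta_rot": [0, 0.001, -1.029], "travel": [-0.123, -0.476, 0.074], "fingers": 0.6}
  ]
}}

```text
time: 1.1
tcp_pos: [599.9, -171.0, 329.3]
orientation: [-3.135, 0.19, 0.001]
wrist_force: [0.3, -0.5, 0.3]
finger_gap: 51.2
```

{"name": "servo_tool", "arguments": {
  "commands": [
    {"delta_rot": [0, 0, 0], "travel": [0, 0, 0], "fingers": 0.6}
  ]
}}

```text
time: 1.18
tcp_pos: [603.6, -166.9, 326.6]
orientation: [-3.133, 0.182, 0.003]
wrist_force: [-0.7, -0.4, -0.6]
finger_gap: 51.2
```

```bash
python3 - <<'E'
from h import *
cmd((598.5,-173.3,270),-.122)
s=optics.snapshot("side")[:,:,::-1].copy();t=optics.snapshot("top")[:,:,::-1].copy()
cv2.imwrite("pics/side1.png",s);cv2.imwrite("pics/top1.png",t)
crop(s,255,60,110,90,7,"pics/d1.png");crop(t,310,90,110,85,7,"pics/d2.png")
E
```

```text
t 1.18 tcp [ 603.6 -166.9  326.6] F [-0.7 -0.4 -0.6] gap 51.2 yaw -0.116 tilt [-0.0016  0.0032]
rot [-0.003   0.0019  0.006 ] travel [-0.0042  0.0071  0.0566]
```

View pics/d1.png

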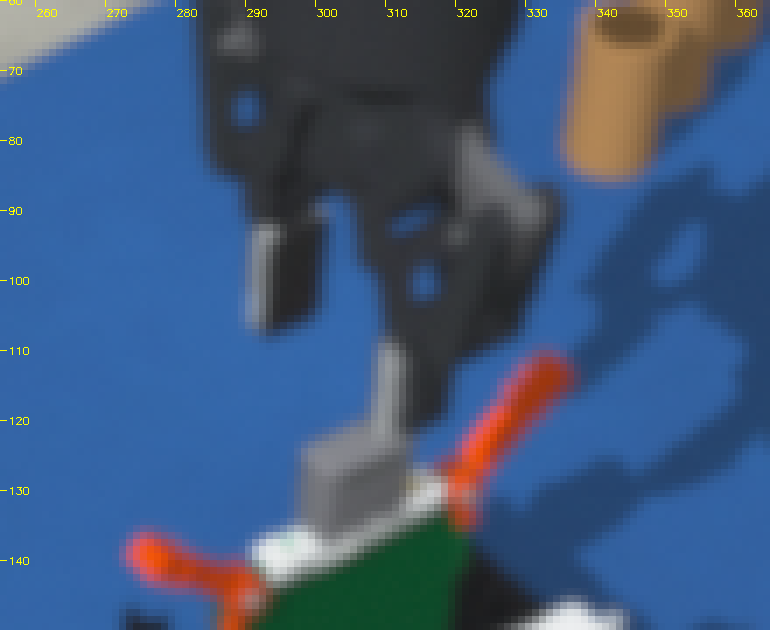

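View pics/d2.png

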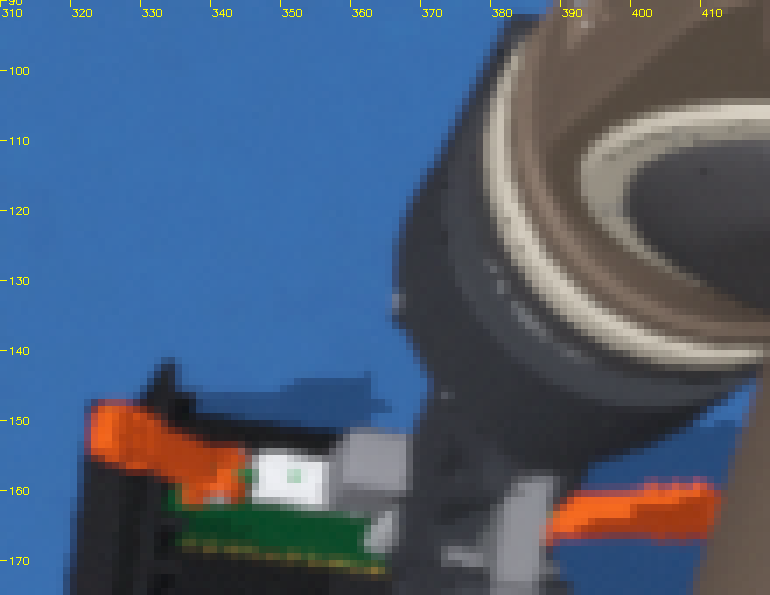

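{"name": "servo_tool", "arguments": {
  "commands": [
    {"delta_rot": [0, 0, 0], "travel": [-0.002, 0.003, 0], "fingers": 0.6},
    {"delta_rot": [0, 0, 0], "travel": [-0.002, 0.003, 0], "fingers": 0.6}
  ]
}}

```text
time: 1.45
tcp_pos: [597.4, -173.2, 327.6]
orientation: [-3.135, 0.188, 0.007]
wrist_force: [-0.3, -0.7, 0.1]
finger_gap: 51.1
```

```bash
python3 - <<'E'
from h import *
s=cv2.imread("pics/side1.png")
tcp=np.array([603.6,-166.9,326.6]);R=Rd(-.116)
for sx in(-1,1):
  for sy in(-1,1):
    for d in (171,152):
      p=tcp+R@np.array([sx*25.6,sy*11,d]);print(sx,sy,d,np.array(proj("side",p)).round(1)+.5)
cmd((598.5,-173.3,270),-.122)
E
```

```text
-1 -1 171 [308.2 122.1]
-1 -1 152 [309.  114.9]
-1 1 171 [316.7 118.1]
-1 1 152 [317.7 110.9]
1 -1 171 [293.1 108.4]
1 -1 152 [293.6 101.2]
1 1 171 [301.5 104.6]
1 1 152 [302.2  97.4]
t 1.45 tcp [ 597.4 -173.2  327.6] F [-0.3 -0.7  0.1] gap 51.1 yaw -0.1196 tilt [-0.0042  0.0014]
rot [-0.0009  0.0043  0.0024] travel [0.0014 0.     0.0576]
```

{"name": "servo_tool", "arguments": {
  "commands": [
    {"delta_rot": [0, 0.004, 0.002], "travel": [0.001, 0, 0.02], "fingers": 0.6},
    {"delta_rot": [0, 0.004, 0.002], "travel": [0.001, 0, 0.04], "fingers": 0.6},
    {"delta_rot": [0, 0.004, 0.002], "travel": [0.001, 0, 0.055], "fingers": 0.6},
    {"delta_rot": [0, 0.004, 0.002], "travel": [0.001, 0, 0.058], "fingers": 0.6},
    {"delta_rot": [0, 0.004, 0.002], "travel": [0.001, 0, 0.058], "fingers": 0.6}
  ]
}}

```text
time: 1.87
tcp_pos: [596.9, -174.2, 269.0]
orientation: [-3.134, 0.194, 0.003]
wrist_force: [-0.5, -0.6, 1.1]
finger_gap: 51.3
```

```bash
python3 - <<'E'
from h import *
cmd((598.5,-173.3,270),-.122)
s=optics.snapshot("side")[:,:,::-1].copy()
crop(s,255,80,110,85,7,"pics/e1.png")
E
```

```text
t 1.87 tcp [ 596.9 -174.2  269. ] F [-0.5 -0.6  1.1] gap 51.3 yaw -0.1234 tilt [-0.002   0.0014]
rot [-0.0011  0.0022 -0.0014] travel [ 0.0015 -0.0011 -0.001 ]
```

View pics/e1.png

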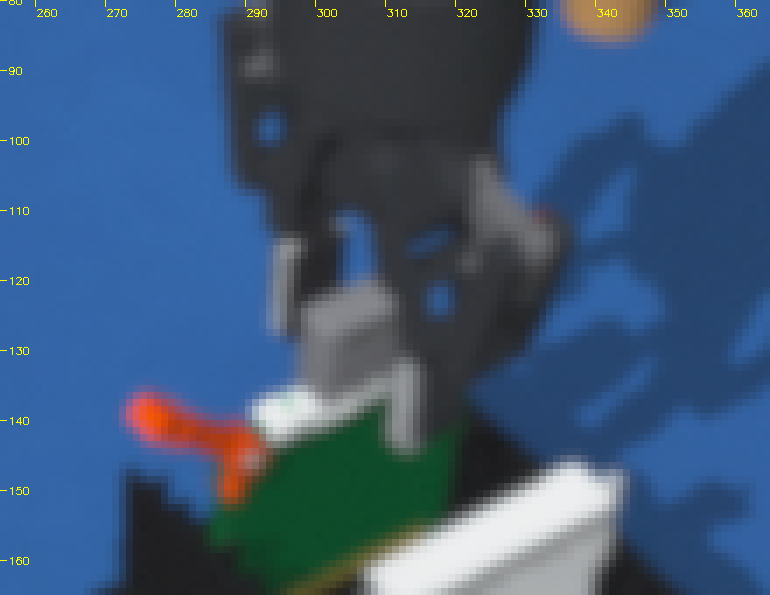

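{"name": "servo_tool", "arguments": {
  "commands": [
    {"delta_rot": [0, 0.002, 0], "travel": [0.001, 0, -0.002], "fingers": 0.0},
    {"delta_rot": [0, 0.002, 0], "travel": [0.001, 0, -0.002], "fingers": 0.0},
    {"delta_rot": [0, 0.002, 0], "travel": [0.001, 0, -0.002], "fingers": 0.0},
    {"delta_rot": [0, 0.002, 0], "travel": [0.001, 0, -0.002], "fingers": 0.0},
    {"delta_rot": [0, 0.002, 0], "travel": [0.001, 0, -0.002], "fingers": 0.0},
    {"delta_rot": [0, 0.002, 0], "travel": [0.001, 0, -0.002], "fingers": 0.0},
    {"delta_rot": [0, 0.002, 0], "travel": [0.001, 0, -0.002], "fingers": 0.0},
    {"delta_rot": [0, 0.002, 0], "travel": [0.001, 0, -0.002], "fingers": 0.0},
    {"delta_rot": [0, 0.002, 0], "travel": [0.001, 0, -0.002], "fingers": 0.0},
    {"delta_rot": [0, 0.002, 0], "travel": [0.001, 0, -0.002], "fingers": 0.0}
  ]
}}

```text
time: 2.75
tcp_pos: [598.8, -174.4, 273.9]
orientation: [3.135, -0.193, 0.007]
wrist_force: [-0.9, -1.6, 5.9]
finger_gap: 15.3
```

```bash
python3 - <<'E'
from h import *
cmd((598.5,-173.3,270),-.122)
print(telemetry.get_state()["torque"])
E
```

```text
t 2.75 tcp [ 598.8 -174.4  273.9] F [-0.9 -1.6  5.9] gap 15.3 yaw -0.1231 tilt [ 0.0043 -0.0007]
rot [ 0.0001 -0.0043 -0.0011] travel [-0.0005 -0.0011  0.0039]
[-0.15652227  0.247091    0.01786019]
```

{"name": "servo_tool", "arguments": {
  "commands": [
    {"delta_rot": [0, -0.003, 0], "travel": [0, 0, -0.01], "fingers": 0.0},
    {"delta_rot": [0, -0.004, 0], "travel": [0, 0, -0.025], "fingers": 0.0},
    {"delta_rot": [0, -0.004, 0], "travel": [0, 0, -0.045], "fingers": 0.0},
    {"delta_rot": [0, -0.004, 0], "travel": [0, 0, -0.07], "fingers": 0.0},
    {"delta_rot": [0, -0.004, 0], "travel": [0, 0, -0.09], "fingers": 0.0},
    {"delta_rot": [0, -0.004, 0], "travel": [0, 0, -0.105], "fingers": 0.0},
    {"delta_rot": [0, -0.004, 0], "travel": [0, 0, -0.105], "fingers": 0.0},
    {"delta_rot": [0, -0.004, 0], "travel": [0, 0, -0.105], "fingers": 0.0}
  ]
}}

```text
time: 3.42
tcp_pos: [598.5, -174.3, 379.5]
orientation: [3.135, -0.193, 0.003]
wrist_force: [-0.6, -0.2, -2.7]
finger_gap: 15.2
```

```bash
python3 - <<'E'
from h import *
cmd((598.5,-173.3,375),-.122)
print(telemetry.get_state()["torque"])
s=optics.snapshot("side")[:,:,::-1].copy();t=optics.snapshot("top")[:,:,::-1].copy()
cv2.imwrite("pics/side2.png",s);cv2.imwrite("pics/top2.png",t)
crop(s,250,50,110,105,7,"pics/f1.png");crop(t,310,90,110,85,7,"pics/f2.png")
E
```

```text
t 3.42 tcp [ 598.5 -174.3  379.5] F [-0.6 -0.2 -2.7] gap 15.2 yaw -0.123 tilt [ 0.0016 -0.0006]
rot [ 0.0004 -0.0017 -0.001 ] travel [-0.0002 -0.001   0.0045]
[-0.0003842   0.03588776  0.01238717]
```

View pics/f1.png

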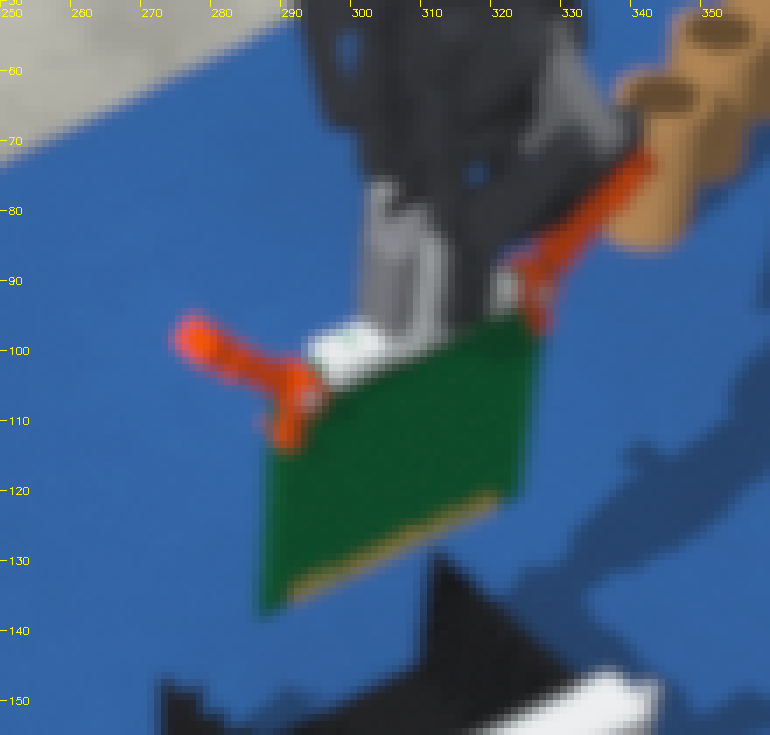

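View pics/f2.png

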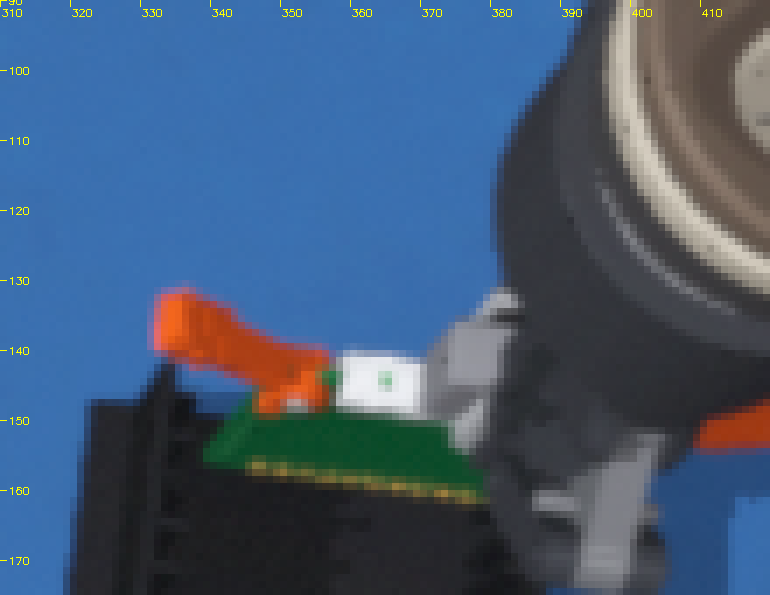

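```bash
cat >> h.py <<'E'
def card(n,u,v,tcp,yaw):  # tick px -> (y, z below tcp) on card mid plane, and x err none
    o,d=ray(n,u-.5,v-.5);ex=np.array([np.cos(yaw),np.sin(yaw),0]);ey=np.array([-ex[1],ex[0],0])
    p=o+d*((tcp-o)@ex)/(d@ex);return np.array([(p-tcp)@ey,p[2]-tcp[2]])
E
python3 - <<'E'
from h import *
tcp=np.array([598.5,-174.3,379.5])
for u,v in((287.2,138.2),(323,121.5),(327,98),(294.5,106.5),(327.5,92),(277.5,98),(341,73.5)):print(u,v,card("side",u,v,tcp,-.123).round(1))
E
```

```text
287.2 138.2 [  53.1 -267.7]
323 121.5 [ -42.8 -268.2]
327 98 [ -44.6 -204.9]
294.5 106.5 [  40.2 -188.5]
327.5 92 [ -43.6 -189. ]
277.5 98 [  82.9 -148.5]
341 73.5 [ -73.5 -155.6]
```

```bash
python3 - <<'E'
from h import *
s=cv2.imread("pics/side2.png");crop(s,280,88,54,54,14,"pics/g1.png")
tcp=np.array([598.5,-174.3,379.5]);R=Rd(-.123)
im=cv2.resize(s[40:150,240:360],None,fx=6,fy=6,interpolation=cv2.INTER_CUBIC)
def pt(y,z,x,c):
    u,v=proj("side",tcp+R@np.array([x,-y,-z]));cv2.circle(im,(int((u+.5-240)*6),int((v+.5-40)*6)),3,c,-1)
for y in(-50,50):
  for z in(-178,-268): pt(y,z,-1.5,(0,255,255))
for y in(-42,42): pt(y,-184,-4,(255,255,0))
for y in(-17,17):
  for z in (-144,-176): pt(y,z,-8,(255,0,255))
for y in(-11,11):
  for z in (-172,): pt(y,z,-8,(255,255,255))
cv2.imwrite("pics/g2.png",im)
E
```

```text
(no output)
```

View pics/g1.png

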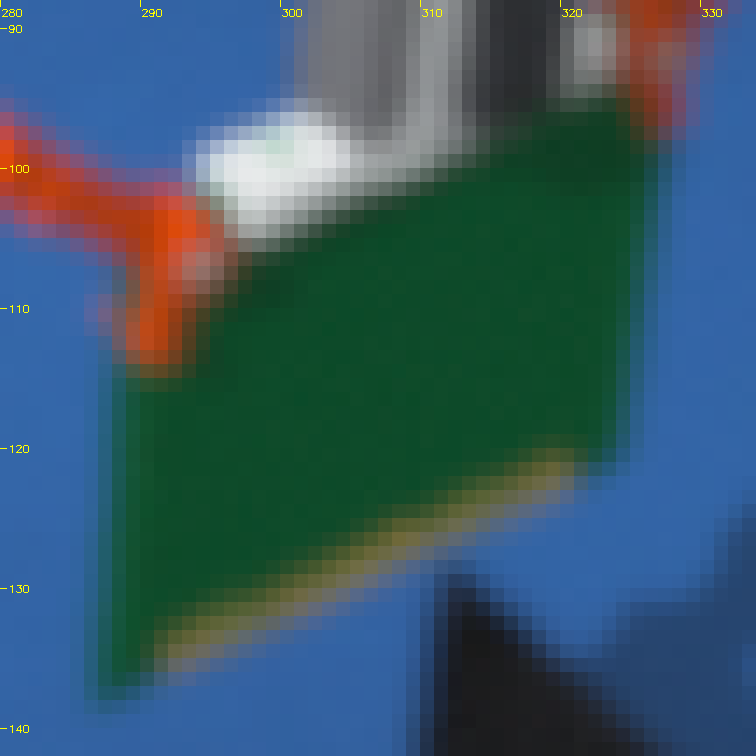

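View pics/g2.png

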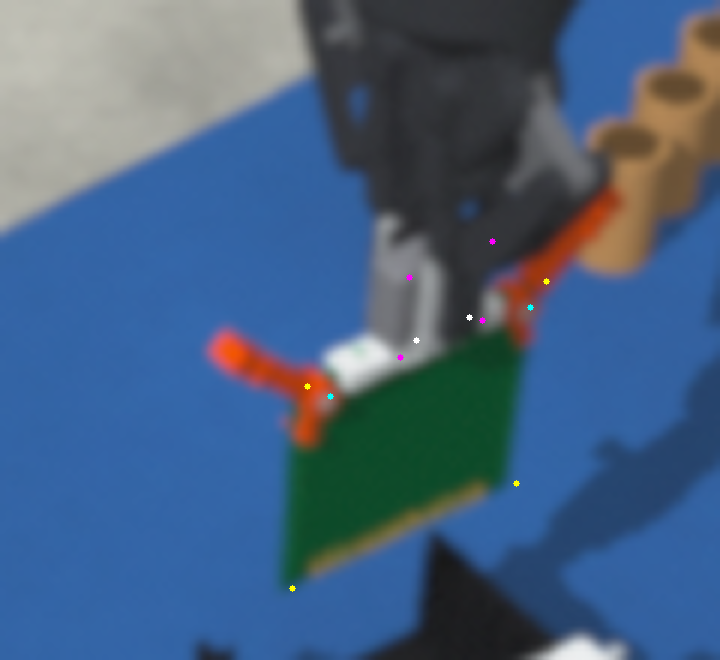

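```bash
python3 -c "
from h import *
cmd((598.5,-174.3,430),-.123)
cmd((629.0,160.8,400),-.2043)"
```

```text
t 3.52 tcp [ 598.2 -174.2  377.5] F [-0.4 -0.3 -2.6] gap 15.3 yaw -0.123 tilt [-0.0017  0.0004]
rot [-0.0002  0.0018 -0.    ] travel [ 0.0002  0.     -0.0525]
t 3.52 tcp [ 598.2 -174.2  377.5] F [-0.4 -0.3 -2.6] gap 15.3 yaw -0.123 tilt [-0.0017  0.0004]
rot [-0.0001  0.0018  0.0813] travel [-0.0106 -0.3363 -0.0224]
```

{"name": "servo_tool", "arguments": {
  "commands": [
    {"delta_rot": [0, 0.002, 0], "travel": [0, -0.01, -0.03], "fingers": 0.0},
    {"delta_rot": [0, 0.002, 0.01], "travel": [-0.001, -0.03, -0.05], "fingers": 0.0},
    {"delta_rot": [0, 0.002, 0.02], "travel": [-0.003, -0.06, -0.052], "fingers": 0.0},
    {"delta_rot": [0, 0.002, 0.03], "travel": [-0.004, -0.095, -0.052], "fingers": 0.0},
    {"delta_rot": [0, 0.002, 0.04], "travel": [-0.005, -0.13, -0.052], "fingers": 0.0},
    {"delta_rot": [0, 0.002, 0.05], "travel": [-0.006, -0.165, -0.052], "fingers": 0.0},
    {"delta_rot": [0, 0.002, 0.06], "travel": [-0.007, -0.2, -0.052], "fingers": 0.0},
    {"delta_rot": [0, 0.002, 0.065], "travel": [-0.008, -0.235, -0.052], "fingers": 0.0},
    {"delta_rot": [0, 0.002, 0.07], "travel": [-0.009, -0.27, -0.052], "fingers": 0.0},
    {"delta_rot": [0, 0.002, 0.08], "travel": [-0.01, -0.3, -0.052], "fingers": 0.0},
    {"delta_rot": [0, 0.002, 0.081], "travel": [-0.0106, -0.325, -0.05], "fingers": 0.0},
    {"delta_rot": [0, 0.002, 0.081], "travel": [-0.0106, -0.336, -0.04], "fingers": 0.0}
  ]
}}

```text
time: 4.52
tcp_pos: [629.0, 163.8, 416.8]
orientation: [-3.125, 0.315, 0.001]
wrist_force: [0.0, -0.4, -1.9]
finger_gap: 15.4
```

```bash
python3 -c "
from h import *
cmd((629.0,160.8,395),-.2043)"
```

```text
t 4.52 tcp [629.  163.8 416.8] F [ 0.  -0.4 -1.9] gap 15.4 yaw -0.2009 tilt [-0.0002  0.001 ]
rot [-0.0009  0.0004  0.0034] travel [0.0006 0.003  0.0218]
```

{"name": "servo_tool", "arguments": {
  "commands": [
    {"delta_rot": [0, 0, 0.003], "travel": [0.0006, 0.003, 0.015], "fingers": 0.0},
    {"delta_rot": [0, 0, 0.003], "travel": [0.0006, 0.003, 0.03], "fingers": 0.0},
    {"delta_rot": [0, 0, 0.003], "travel": [0.0006, 0.003, 0.033], "fingers": 0.0},
    {"delta_rot": [0, 0, 0.003], "travel": [0.0006, 0.003, 0.033], "fingers": 0.0},
    {"delta_rot": [0, 0, 0.003], "travel": [0.0006, 0.003, 0.033], "fingers": 0.0},
    {"delta_rot": [0, 0, 0.003], "travel": [0.0006, 0.003, 0.033], "fingers": 0.0}
  ]
}}

```text
time: 5.02
tcp_pos: [629.1, 160.3, 384.5]
orientation: [-3.124, 0.321, -0.001]
wrist_force: [0.3, 0.4, -2.6]
finger_gap: 15.0
```

```bash
python3 - <<'E'
from h import *
cmd((629.0,160.8,385),-.2043)
s=optics.snapshot("side")[:,:,::-1].copy();t=optics.snapshot("top")[:,:,::-1].copy()
cv2.imwrite("pics/side3.png",s);cv2.imwrite("pics/top3.png",t)
crop(s,110,115,130,130,6,"pics/i1.png");crop(t,110,80,130,110,6,"pics/i2.png")
cmd((629.0,160.8,385),-.2043)
E
```

```text
t 5.02 tcp [629.1 160.3 384.5] F [ 0.3  0.4 -2.6] gap 15.0 yaw -0.2047 tilt [0.0006 0.0011]
rot [-0.0013 -0.0004 -0.0004] travel [-0.0002 -0.0005 -0.0005]
t 5.12 tcp [629.2 160.4 384.9] F [-0.3 -0.1 -2. ] gap 15.4 yaw -0.2045 tilt [0.0014 0.0014]
rot [-0.0017 -0.0011 -0.0002] travel [-0.0002 -0.0004 -0.0001]
```

View pics/i1.png

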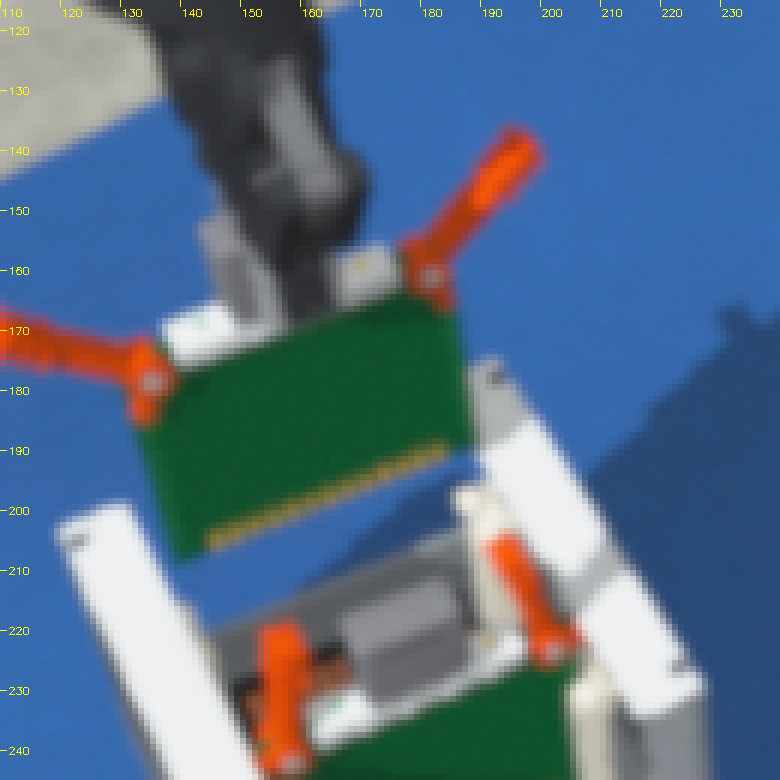

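View pics/i2.png

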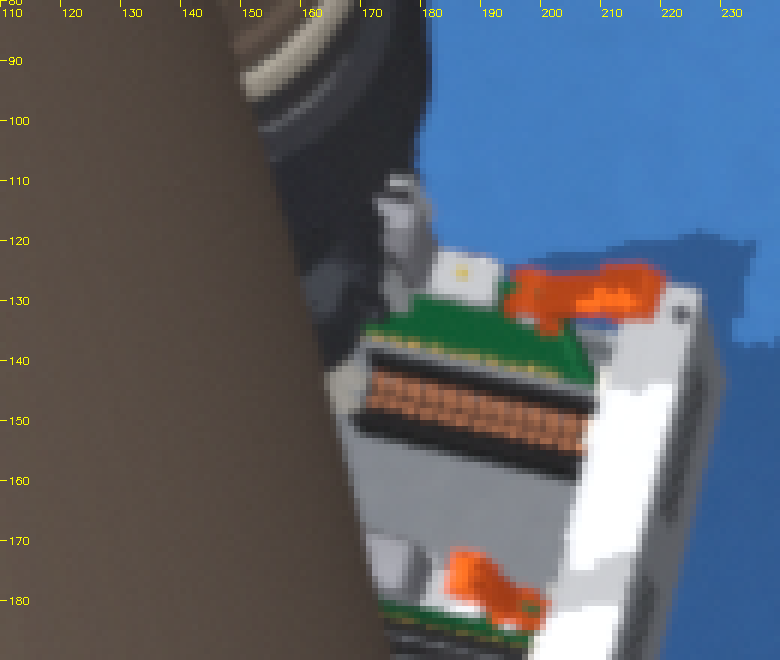

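```bash
python3 - <<'E'
from h import *
yaw=-.2043;ex=np.array([np.cos(yaw),np.sin(yaw)]);ey=np.array([-ex[1],ex[0]]);p0=np.array([600,169.15])
loc=lambda p:np.array([(p[:2]-p0)@ex,(p[:2]-p0)@ey])
tcp=np.array([629.15,160.35,384.7]);print("tcp loc",loc(tcp))
for u,v in((139.7,209),(187.5,190),(135.3,178.7),(182,160.8)):print(card("side",u,v,tcp,yaw).round(1))
for z in(115,117,119):print("top BR",loc(plane("top",208.6-.5,144-.5,z)).round(1), loc(plane("top",209-.5,144-.5,z)).round(1))
# gold line
for u,v in((171.5,136.3),(203,142.3)):print("gold",loc(plane("top",u-.5,v-.5,119)))
E
```

```text
tcp loc [30.32913405 -2.70298501]
[  53.7 -268.5]
[ -40.6 -268.7]
[  45.9 -189.6]
[ -39.8 -188.9]
top BR [ 29.5 -49.2] [ 29.7 -49.9]
top BR [ 29.1 -49.6] [ 29.2 -50.3]
top BR [ 28.6 -50. ] [ 28.8 -50.7]
gold [27.5866795  19.63921356]
gold [ 29.4387286  -39.23282082]
```

```bash
python3 - <<'E'
from h import *
yaw=-.2043;ex=np.array([np.cos(yaw),np.sin(yaw)]);ey=np.array([-ex[1],ex[0]]);p0=np.array([600,169.15])
loc=lambda p:np.array([(p[:2]-p0)@ex,(p[:2]-p0)@ey])
s=cv2.imread("pics/side0.png")
g=s.astype(float).min(axis=2)
for r in range(206,246,6):
    a=g[r];i=[x for x in range(120,170) if a[x]>=150>a[x+1]]
    for x in i: print("L",r,x,loc(plane("side",x+(a[x]-150)/(a[x]-a[x+1]),r,110)).round(1))
for r in range(180,206,4):
    a=g[r];i=[x for x in range(178,200) if a[x]<150<=a[x+1]]
    for x in i: print("R",r,x,loc(plane("side",x+(150-a[x])/(a[x+1]-a[x]),r,110)).round(1))
E
```

```text
L 206 134 [45.4 56.1]
L 212 137 [29.5 56.2]
L 218 141 [12.8 54.2]
L 224 144 [-2.3 54.4]
L 230 146 [-16.6  55.7]
L 236 149 [-31.1  56.1]
L 242 151 [-45.3  56.3]
R 180 182 [ 61.6 -46.8]
R 184 184 [ 49.9 -46.8]
R 188 187 [ 38.3 -47. ]
R 192 189 [ 27.  -46.9]
R 196 186 [ 21.1 -37.4]
R 200 186 [ 12.3 -33.3]
R 204 186 [  2.9 -30.6]
R 204 196 [ -5.5 -45.8]
```

{"name": "servo_tool", "arguments": {
  "commands": [
    {"delta_rot": [-0.001, 0, 0], "travel": [0, 0, 0.01], "fingers": 0.0},
    {"delta_rot": [-0.001, 0, 0], "travel": [0, 0, 0.02], "fingers": 0.0},
    {"delta_rot": [-0.001, 0, 0], "travel": [0, 0, 0.028], "fingers": 0.0},
    {"delta_rot": [-0.001, 0, 0], "travel": [0, 0, 0.032], "fingers": 0.0},
    {"delta_rot": [-0.001, 0, 0], "travel": [0, 0, 0.035], "fingers": 0.0},
    {"delta_rot": [-0.001, 0, 0], "travel": [0, 0, 0.038], "fingers": 0.0},
    {"delta_rot": [-0.001, 0, 0], "travel": [0, 0, 0.04], "fingers": 0.0}
  ]
}}

```text
time: 5.7
tcp_pos: [629.2, 160.5, 344.5]
orientation: [-3.125, 0.321, -0.001]
wrist_force: [-0.1, 0.4, -2.5]
finger_gap: 15.4
```

```bash
python3 -c "
from h import *
cmd((629.1,160.4,345),-.2043);print(telemetry.get_state()['torque'])"
```

```text
t 5.7 tcp [629.2 160.5 344.5] F [-0.1  0.4 -2.5] gap 15.4 yaw -0.2044 tilt [0.0009 0.0003]
rot [-0.0005 -0.0008 -0.0001] travel [-0.0001  0.0001 -0.0005]
[-0.00032349  0.05145309 -0.04839693]
```

{"name": "servo_tool", "arguments": {
  "commands": [
    {"delta_rot": [0, 0, 0], "travel": [0, 0, 0.005], "fingers": 0.0},
    {"delta_rot": [0, 0, 0], "travel": [0, 0, 0.009], "fingers": 0.0},
    {"delta_rot": [0, 0, 0], "travel": [0, 0, 0.012], "fingers": 0.0},
    {"delta_rot": [0, 0, 0], "travel": [0, 0, 0.015], "fingers": 0.0}
  ]
}}

```text
time: 6.03
tcp_pos: [629.4, 160.8, 329.4]
orientation: [-3.124, 0.32, -0.003]
wrist_force: [1.8, 1.8, -1.7]
finger_gap: 15.5
```

```bash
python3 - <<'E'
from h import *
cmd((629.1,160.4,320),-.2043);print(telemetry.get_state()['torque'])
s=optics.snapshot("side")[:,:,::-1].copy();cv2.imwrite("pics/side4.png",s)
crop(s,110,130,130,130,6,"pics/j1.png")
E
```

```text
t 6.03 tcp [629.4 160.8 329.4] F [ 1.8  1.8 -1.7] gap 15.5 yaw -0.2043 tilt [0.0019 0.0014]
rot [-0.0017 -0.0016  0.    ] travel [-0.0003  0.0005  0.0094]
[ 0.7242558  -0.41864314  0.00572246]
```

View pics/j1.png

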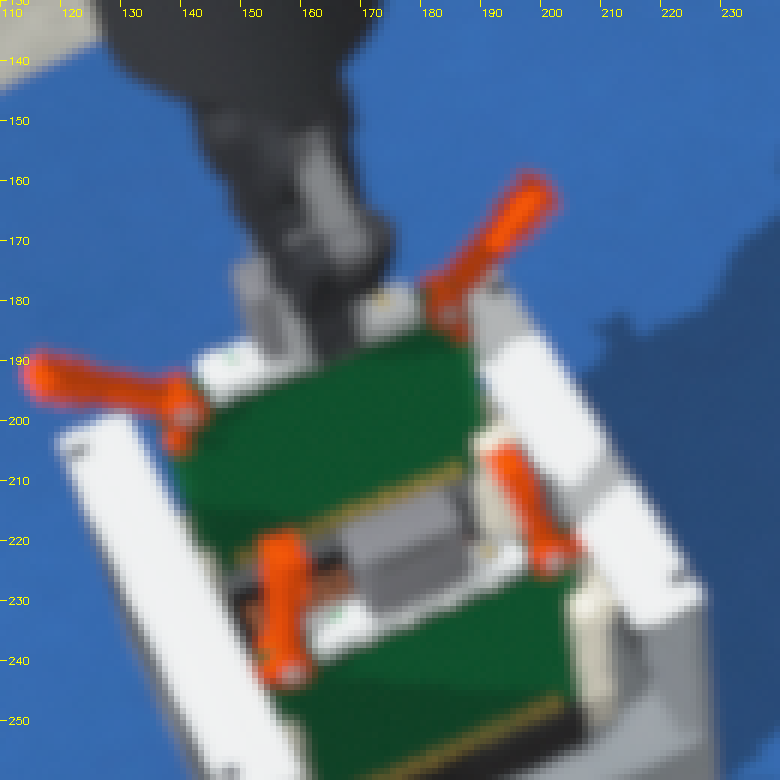

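{"name": "servo_tool", "arguments": {
  "commands": [
    {"delta_rot": [-0.001, -0.001, 0], "travel": [0.0004, -0.0008, 0.005], "fingers": 0.0},
    {"delta_rot": [-0.001, -0.001, 0], "travel": [0.0005, -0.0008, 0.01], "fingers": 0.0},
    {"delta_rot": [-0.001, -0.001, 0], "travel": [0.0005, -0.0008, 0.015], "fingers": 0.0},
    {"delta_rot": [-0.001, -0.001, 0], "travel": [0.0005, -0.0008, 0.02], "fingers": 0.0}
  ]
}}

```text
time: 6.42
tcp_pos: [630.1, 161.4, 308.1]
orientation: [-3.125, 0.32, 0.0]
wrist_force: [1.5, 1.9, -2.4]
finger_gap: 15.0
```

```bash
python3 - <<'E'
from h import *
cmd((629.1,160.4,300),-.2043);print(telemetry.get_state()['torque'])
E
```

```text
t 6.42 tcp [630.1 161.4 308.1] F [ 1.5  1.9 -2.4] gap 15.0 yaw -0.2044 tilt [-0.0002  0.0001]
rot [-0.0001  0.0002 -0.0001] travel [-0.0007  0.0012  0.0081]
[ 0.24578914 -0.24024561 -0.06845315]
```

{"name": "servo_tool", "arguments": {
  "commands": [
    {"delta_rot": [0, 0, 0], "travel": [0.0004, -0.0006, 0.003], "fingers": 0.0},
    {"delta_rot": [0, 0, 0], "travel": [0.0004, -0.0006, 0.005], "fingers": 0.0},
    {"delta_rot": [0, 0, 0], "travel": [0.0004, -0.0006, 0.006], "fingers": 0.0}
  ]
}}

```text
time: 6.67
tcp_pos: [630.4, 161.8, 301.3]
orientation: [3.124, -0.321, -0.002]
wrist_force: [-0.6, -0.4, -1.7]
finger_gap: 14.9
```

{"name": "servo_tool", "arguments": {
  "commands": [
    {"delta_rot": [0, 0, 0], "travel": [0, 0, 0.001], "fingers": 0.0},
    {"delta_rot": [0, 0, 0], "travel": [0, 0, 0.001], "fingers": 0.0}
  ]
}}

```text
time: 6.83
tcp_pos: [630.4, 161.7, 300.1]
orientation: [3.124, -0.321, -0.002]
wrist_force: [0.7, 1.2, -3.0]
finger_gap: 14.8
```

{"name": "servo_tool", "arguments": {
  "commands": [
    {"delta_rot": [0, 0, 0], "travel": [0, 0, 0.001], "fingers": 0.0},
    {"delta_rot": [0, 0, 0], "travel": [0, 0, 0.001], "fingers": 0.0}
  ]
}}

```text
time: 7.0
tcp_pos: [630.4, 161.7, 299.1]
orientation: [3.124, -0.321, -0.002]
wrist_force: [0.3, 0.4, -2.3]
finger_gap: 15.1
```

```bash
python3 - <<'E'
from h import *
cmd((629.1,160.4,300),-.2043);print(telemetry.get_state()['torque'])
E
```

```text
t 7.0 tcp [630.4 161.7 299.1] F [ 0.3  0.4 -2.3] gap 15.1 yaw -0.2046 tilt [-0.0015 -0.0007]
rot [ 0.001   0.0013 -0.0003] travel [-0.001   0.0015 -0.0009]
[ 0.1062359  -0.14175939  0.00209759]
```

{"name": "servo_tool", "arguments": {
  "commands": [
    {"delta_rot": [0, 0, 0], "travel": [0, 0, 0.0008], "fingers": 0.0},
    {"delta_rot": [0, 0, 0], "travel": [0, 0, 0.0008], "fingers": 0.0}
  ]
}}

```text
time: 7.17
tcp_pos: [630.4, 161.7, 298.3]
orientation: [3.124, -0.321, -0.002]
wrist_force: [0.3, 0.2, -2.4]
finger_gap: 15.3
```

{"name": "servo_tool", "arguments": {
  "commands": [
    {"delta_rot": [0, 0, 0], "travel": [0, 0, 0.0008], "fingers": 0.0},
    {"delta_rot": [0, 0, 0], "travel": [0, 0, 0.0008], "fingers": 0.0}
  ]
}}

```text
time: 7.33
tcp_pos: [630.4, 161.7, 297.4]
orientation: [3.124, -0.321, -0.002]
wrist_force: [1.2, 0.1, -2.2]
finger_gap: 15.3
```

```bash
python3 - <<'E'
from h import *
cmd((629.1,160.4,300),-.2043);print(telemetry.get_state()['torque'])
s=optics.snapshot("side")[:,:,::-1].copy();cv2.imwrite("pics/side5.png",s)
crop(s,110,150,130,115,6,"pics/k1.png")
E
```

```text
t 7.33 tcp [630.4 161.7 297.4] F [ 1.2  0.1 -2.2] gap 15.3 yaw -0.2046 tilt [-0.0014 -0.0006]
rot [ 0.0009  0.0012 -0.0003] travel [-0.001   0.0016 -0.0026]
[ 0.00541831 -0.03829311 -0.06026666]
```

View pics/k1.png

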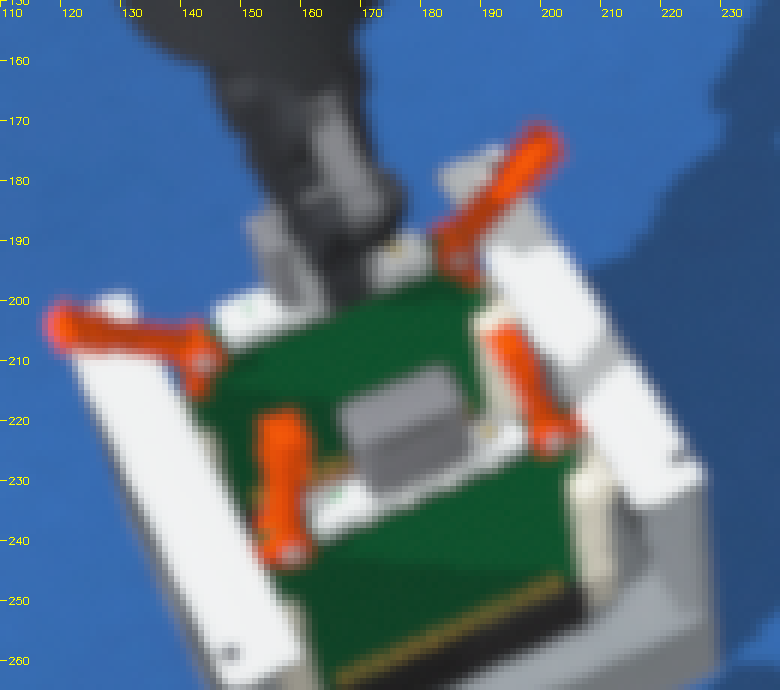

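```bash
python3 - <<'E'
from h import *
yaw=-.2043;ex=np.array([np.cos(yaw),np.sin(yaw)]);ey=np.array([-ex[1],ex[0]]);p0=np.array([600,169.15])
W=lambda x,y,z:np.r_[p0+x*ex+y*ey,z]
P=lambda *a:np.array(proj("side",W(*a)))+.5
obs={42:((158,242),(143.5,210)),-42:((201.7,223.5),(186.5,193))}
for y in(42,-42):
    full,new=map(np.array,obs[y]);b=full-P(-42.5-4,y,106)
    print("bias",b.round(1));
    for z in(108,112,114,116,118,120):print(z,(P(30.7-4,y,z)+b-new).round(2))
E
```

```text
bias [-2.8  1. ]
108 [-0.39  2.29]
112 [-0.78  0.95]
114 [-0.98  0.28]
116 [-1.18 -0.39]
118 [-1.38 -1.07]
120 [-1.58 -1.74]
bias [-2.8  1.3]
108 [-1.17  2.51]
112 [-1.41  1.16]
114 [-1.53  0.48]
116 [-1.64 -0.21]
118 [-1.76 -0.89]
120 [-1.88 -1.58]
```

{"name": "servo_tool", "arguments": {
  "commands": [
    {"delta_rot": [0, 0, 0], "travel": [0, 0, 0.0008], "fingers": 0.0},
    {"delta_rot": [0, 0, 0], "travel": [0, 0, 0.0008], "fingers": 0.0}
  ]
}}

```text
time: 7.55
tcp_pos: [630.6, 161.7, 296.8]
orientation: [3.124, -0.321, -0.001]
wrist_force: [1.2, -0.0, -2.0]
finger_gap: 15.2
```

{"name": "servo_tool", "arguments": {
  "commands": [
    {"delta_rot": [0, 0, 0], "travel": [0, 0, 0.0006], "fingers": 0.0},
    {"delta_rot": [0, 0, 0], "travel": [0, 0, 0.0006], "fingers": 0.0}
  ]
}}

```text
time: 7.72
tcp_pos: [630.7, 161.6, 296.3]
orientation: [3.124, -0.321, -0.0]
wrist_force: [1.4, 0.2, -1.8]
finger_gap: 15.2
```

{"name": "servo_tool", "arguments": {
  "commands": [
    {"delta_rot": [0, 0, 0], "travel": [0, 0, 0.0006], "fingers": 0.0},
    {"delta_rot": [0, 0, 0], "travel": [0, 0, 0.0006], "fingers": 0.0}
  ]
}}

```text
time: 7.88
tcp_pos: [630.8, 161.6, 295.7]
orientation: [3.124, -0.321, 0.0]
wrist_force: [-0.1, 0.1, -1.7]
finger_gap: 15.3
```

{"name": "servo_tool", "arguments": {
  "commands": [
    {"delta_rot": [0, 0, 0], "travel": [0, 0, 0.0006], "fingers": 0.0},
    {"delta_rot": [0, 0, 0], "travel": [0, 0, 0.0006], "fingers": 0.0}
  ]
}}

```text
time: 8.05
tcp_pos: [630.8, 161.6, 295.3]
orientation: [3.124, -0.321, 0.001]
wrist_force: [0.9, 0.1, -1.0]
finger_gap: 15.0
```

{"name": "servo_tool", "arguments": {
  "commands": [
    {"delta_rot": [0, 0, 0], "travel": [0, 0, 0.0006], "fingers": 0.0},
    {"delta_rot": [0, 0, 0], "travel": [0, 0, 0.0006], "fingers": 0.0}
  ]
}}

```text
time: 8.22
tcp_pos: [630.8, 161.6, 295.1]
orientation: [3.125, -0.321, 0.002]
wrist_force: [0.2, -1.1, 1.9]
finger_gap: 15.1
```

{"name": "servo_tool", "arguments": {
  "commands": [
    {"delta_rot": [0, 0, 0], "travel": [0, 0, 0.0006], "fingers": 0.0},
    {"delta_rot": [0, 0, 0], "travel": [0, 0, 0.0006], "fingers": 0.0}
  ]
}}

```text
time: 8.38
tcp_pos: [630.7, 161.6, 295.0]
orientation: [3.125, -0.321, 0.002]
wrist_force: [-0.3, 0.3, 3.0]
finger_gap: 15.4
```

```bash
python3 - <<'E'
from h import *
cmd((629.1,160.4,300),-.2043);print(telemetry.get_state()['torque'])
E
```

```text
t 8.38 tcp [630.7 161.6 295. ] F [-0.3  0.3  3. ] gap 15.4 yaw -0.2048 tilt [ 0.0014 -0.0005]
rot [ 0.0002 -0.0015 -0.0005] travel [-0.0014  0.0015 -0.005 ]
[-0.08614682  0.24160786 -0.02597276]
```

{"name": "servo_tool", "arguments": {
  "commands": [
    {"delta_rot": [0, -0.001, 0], "travel": [0, 0, 0], "fingers": 0.2},
    {"delta_rot": [0, -0.001, 0], "travel": [0, 0, 0], "fingers": 0.3},
    {"delta_rot": [0, -0.001, 0], "travel": [0, 0, -0.001], "fingers": 0.4},
    {"delta_rot": [0, -0.001, 0], "travel": [0, 0, -0.002], "fingers": 0.45},
    {"delta_rot": [0, -0.001, 0], "travel": [0, 0, -0.003], "fingers": 0.45}
  ]
}}

```text
time: 8.8
tcp_pos: [630.7, 161.6, 297.9]
orientation: [3.125, -0.321, 0.0]
wrist_force: [0.1, -0.0, 1.3]
finger_gap: 38.4
```

{"name": "servo_tool", "arguments": {
  "commands": [
    {"delta_rot": [0, 0, 0], "travel": [0, 0, -0.02], "fingers": 0.45},
    {"delta_rot": [0, 0, 0], "travel": [0, 0, -0.045], "fingers": 0.45},
    {"delta_rot": [0, 0, 0], "travel": [0, 0, -0.07], "fingers": 0.45},
    {"delta_rot": [0, 0, 0], "travel": [0, 0, -0.07], "fingers": 0.45},
    {"delta_rot": [0, 0, 0], "travel": [0, 0, -0.07], "fingers": 0.45}
  ]
}}

```text
time: 9.22
tcp_pos: [631.1, 161.8, 369.8]
orientation: [-3.124, 0.321, -0.006]
wrist_force: [0.7, 0.1, -0.2]
finger_gap: 38.5
```

```bash
python3 - <<'E'
from h import *
cmd((629.1,160.4,300),-.2043);print(telemetry.get_state()['torque'])
s=optics.snapshot("side")[:,:,::-1].copy();cv2.imwrite("pics/side6.png",s)
crop(s,110,150,130,115,6,"pics/l1.png")
E
```

```text
t 9.22 tcp [631.1 161.8 369.8] F [ 0.7  0.1 -0.2] gap 38.5 yaw -0.2047 tilt [0.0037 0.0006]
rot [-0.0013 -0.0035 -0.0004] travel [-0.0019  0.0018  0.0698]
[ 0.01861481 -0.02730719 -0.01022623]
```

View pics/l1.png

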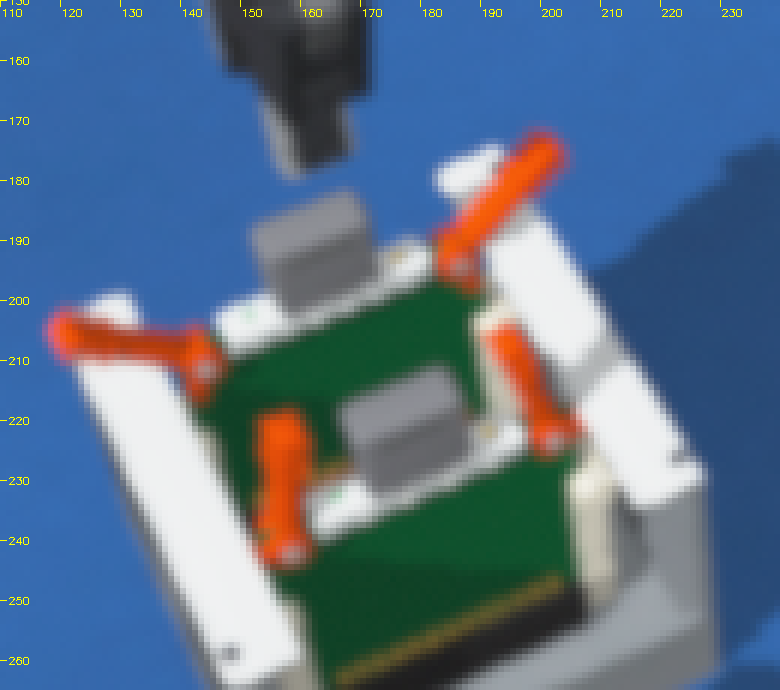

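```bash
cat >> h.py <<'E'
YAW=-.2043;EX=np.array([np.cos(YAW),np.sin(YAW),0]);EY=np.array([-EX[1],EX[0],0]);CC=np.array([600,169.15,0])+31.6*EX
def cw(y,z,x=0): return CC+x*EX+y*EY+np.array([0,0,z])
def tipq(q,r=50,zp=114): a=np.radians(100)-q; return 42+r*np.cos(a), zp+r*np.sin(a)
E
python3 - <<'E'
from h import *
def cp(u,v): return card("side",u,v,CC,YAW)
for nm,pv,tp in(("L",(144,211),(118.5,205)),("R",(187,193.7),(202,173.5))):
    a,b=cp(*pv),cp(*tp);print(nm,a.round(1),b.round(1),(b-a).round(1),np.hypot(*(b-a)).round(1))
for q in(.8,.9,1,1.1):
    y,z=tipq(q);b=np.array([-2.8,1.1])
    print(q,(np.array(proj("side",cw(y,z)))+.5+b).round(1),(np.array(proj("side",cw(-y,z)))+.5+b).round(1))
E
```

```text
L [ 44.5 104.8] [ 83.4 146.4] [38.9 41.6] 57.0
R [-41.4 104.8] [-76.5 143.4] [-35.   38.6] 52.1
0.8 [121.4 200.6] [196.1 171.5]
0.9 [119.6 202.5] [198.2 171.9]
1 [118.1 204.5] [200.1 172.5]
1.1 [116.8 206.6] [201.9 173.3]
```

```bash
cat >> h.py <<'E'
def L(y,z): # grasp-point target in card coords
    cmd(cw(y,z+155),YAW);p=telemetry.get_state()["tcp_pos"]-CC;print("now local x,y,zgrasp",(p@EX).round(2),(p@EY).round(2),(p[2]-155).round(2))
E
python3 - <<'E'
from h import *
for q in(1,.9,.8,.7,.6,.5,.45,.3,.15,0): print(q,np.round(tipq(q,46),1))
L(*tipq(1,46))
E
```

```text
1 [ 75.8 145.2]
0.9 [ 72.5 148.4]
0.8 [ 68.9 151.3]
0.7 [ 65.1 153.8]
0.6 [ 61.  155.9]
0.5 [ 56.7 157.6]
0.45 [ 54.5 158.3]
0.3 [ 47.8 159.6]
0.15 [ 40.9 160. ]
0 [ 34.  159.3]
t 9.27 tcp [630.9 161.7 368.2] F [-0.7  0.3 -1. ] gap 38.1 yaw -0.2047 tilt [ 0.0012 -0.    ]
rot [-0.0002 -0.0012 -0.0004] travel [-0.0003 -0.0768  0.0681]
now local x,y,zgrasp 0.14 -1.04 213.23
```

{"name": "servo_tool", "arguments": {
  "commands": [
    {"delta_rot": [0, -0.001, 0], "travel": [0, -0.025, 0.0], "fingers": 0.45},
    {"delta_rot": [0, -0.001, 0], "travel": [0, -0.05, 0.005], "fingers": 0.45},
    {"delta_rot": [0, -0.001, 0], "travel": [0, -0.07, 0.015], "fingers": 0.45},
    {"delta_rot": [0, -0.001, 0], "travel": [0, -0.077, 0.03], "fingers": 0.45},
    {"delta_rot": [0, -0.001, 0], "travel": [0, -0.077, 0.045], "fingers": 0.45},
    {"delta_rot": [0, -0.001, 0], "travel": [0, -0.077, 0.06], "fingers": 0.45},
    {"delta_rot": [0, -0.001, 0], "travel": [0, -0.077, 0.067], "fingers": 0.45},
    {"delta_rot": [0, -0.001, 0], "travel": [0, -0.077, 0.068], "fingers": 0.45},
    {"delta_rot": [0, -0.001, 0], "travel": [0, -0.077, 0.068], "fingers": 0.45}
  ]
}}

```text
time: 10.02
tcp_pos: [646.3, 236.9, 299.2]
orientation: [3.124, -0.321, -0.003]
wrist_force: [-0.1, -1.3, 1.1]
finger_gap: 38.7
```

```bash
python3 - <<'E'
from h import *
L(*tipq(1,46))
s=optics.snapshot("side")[:,:,::-1].copy()
crop(s,95,135,130,115,6,"pics/m1.png")
E
```

```text
t 10.02 tcp [646.3 236.9 299.2] F [-0.1 -1.3  1.1] gap 38.7 yaw -0.2049 tilt [-0.0017 -0.0006]
rot [ 0.0009  0.0016 -0.0006] travel [-0.     -0.0001 -0.001 ]
now local x,y,zgrasp 0.03 75.7 144.24
```

View pics/m1.png

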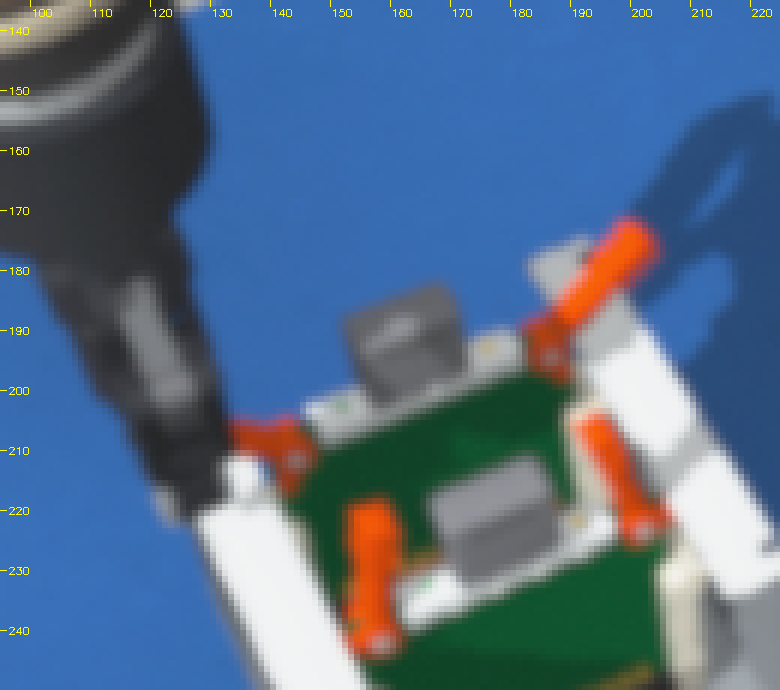

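{"name": "servo_tool", "arguments": {
  "commands": [
    {"delta_rot": [0, 0.001, 0], "travel": [0, 0, 0], "fingers": 0.0},
    {"delta_rot": [0, 0.001, 0], "travel": [0, 0, 0], "fingers": 0.0},
    {"delta_rot": [0, 0.001, 0], "travel": [0, 0, 0], "fingers": 0.0},
    {"delta_rot": [0, 0.001, 0], "travel": [0, 0, 0], "fingers": 0.0},
    {"delta_rot": [0, 0.001, 0], "travel": [0, 0, 0], "fingers": 0.0},
    {"delta_rot": [0, 0.001, 0], "travel": [0, 0, 0], "fingers": 0.0},
    {"delta_rot": [0, 0.001, 0], "travel": [0, 0, 0], "fingers": 0.0}
  ]
}}

```text
time: 10.65
tcp_pos: [646.8, 237.1, 301.2]
orientation: [-3.124, 0.321, -0.004]
wrist_force: [0.2, 1.7, 3.8]
finger_gap: 9.2
```

```bash
python3 - <<'E'
from h import *
L(*tipq(.5,46))
E
```

```text
t 10.65 tcp [646.8 237.1 301.2] F [0.2 1.7 3.8] gap 9.2 yaw -0.2049 tilt [0.0023 0.0008]
rot [-0.0013 -0.0021 -0.0006] travel [-0.0004  0.0193 -0.0115]
now local x,y,zgrasp 0.4 76.03 146.15
```

{"name": "servo_tool", "arguments": {
  "commands": [
    {"delta_rot": [0, -0.002, 0], "travel": [0, 0.0017, -0.0017], "fingers": 0.0},
    {"delta_rot": [0, -0.002, 0], "travel": [0, 0.0033, -0.0032], "fingers": 0.0},
    {"delta_rot": [0, -0.002, 0], "travel": [0, 0.0069, -0.0061], "fingers": 0.0},
    {"delta_rot": [0, -0.002, 0], "travel": [0, 0.0107, -0.0086], "fingers": 0.0},
    {"delta_rot": [0, -0.002, 0], "travel": [0, 0.0127, -0.0096], "fingers": 0.0}
  ]
}}

```text
time: 11.07
tcp_pos: [644.3, 226.2, 310.9]
orientation: [-3.119, 0.318, 0.0]
wrist_force: [1.0, 7.9, -2.5]
finger_gap: 9.0
```

```bash
python3 - <<'E'
from h import *
L(*tipq(.5,46));print(telemetry.get_state()["torque"])
s=optics.snapshot("side")[:,:,::-1].copy()
crop(s,95,135,130,115,6,"pics/n1.png")
E
```

```text
t 11.07 tcp [644.3 226.2 310.9] F [ 1.   7.9 -2.5] gap 9.0 yaw -0.2034 tilt [0.0006 0.0068]
rot [-0.0068  0.0008  0.0009] travel [-0.0002  0.0081 -0.0018]
now local x,y,zgrasp 0.2 64.86 155.88
[ 1.13029953 -0.28245347  0.12608094]
```

View pics/n1.png

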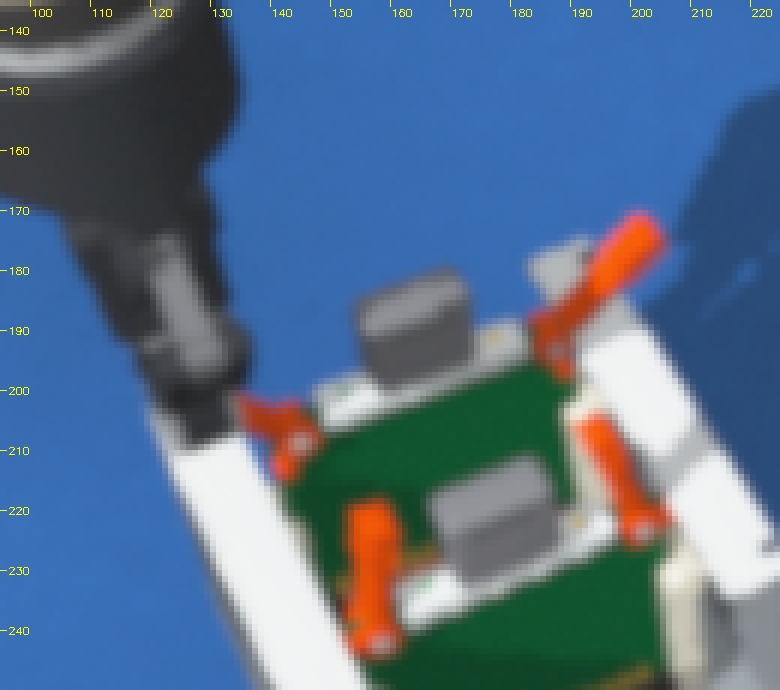

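{"name": "servo_tool", "arguments": {
  "commands": [
    {"delta_rot": [-0.005, 0, 0], "travel": [0, 0, 0.002], "fingers": 0.0},
    {"delta_rot": [-0.007, 0, 0], "travel": [0, 0, 0.004], "fingers": 0.0},
    {"delta_rot": [-0.007, 0, 0], "travel": [0, 0, 0.006], "fingers": 0.0},
    {"delta_rot": [-0.007, 0, 0], "travel": [0, 0, 0.006], "fingers": 0.0}
  ]
}}

```text
time: 11.45
tcp_pos: [644.8, 227.4, 306.6]
orientation: [-3.121, 0.318, -0.003]
wrist_force: [1.8, 8.0, 6.7]
finger_gap: 9.1
```

```bash
python3 - <<'E'
from h import *
L(*tipq(.5,46));print(telemetry.get_state()["torque"])
s=optics.snapshot("side")[:,:,::-1].copy()
crop(s,95,135,130,115,6,"pics/n2.png")
E
```

```text
t 11.45 tcp [644.8 227.4 306.6] F [1.8 8.  6.7] gap 9.1 yaw -0.203 tilt [0.0024 0.0044]
rot [-0.0048 -0.0015  0.0013] travel [-0.0004  0.0094 -0.006 ]
now local x,y,zgrasp 0.41 66.1 151.65
[ 1.83903584 -0.36352343 -0.18828567]
```

View pics/n2.png

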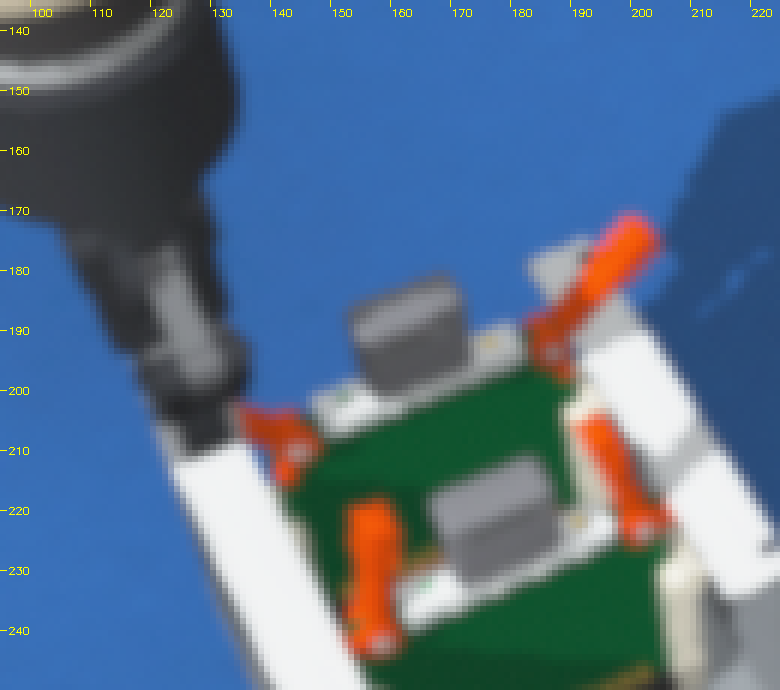

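```bash
cat >> h.py <<'E'
def swing(side,zp,thetas,drops=None,yp=42):
    """rotate tool about lever pivot; side +1 left,-1 right; theta>0 swings in"""
    st=telemetry.get_state();R=Ro.from_rotvec(st["orientation"]).as_matrix();p=st["tcp_pos"];P=cw(side*yp,zp)
    P=P+EX*((p-P)@EX)
    r=p-P;g=p+R@np.array([0,0,155])-P
    print("grasp rel pivot y,z",(side*g@EY).round(1),g[2].round(1),"R",np.hypot(g@EY,g[2]).round(1),"q",round(np.radians(100)-np.arctan2(g[2],side*(g@EY)),3),
      "tiltout",round(np.arctan2(-side*(R[:,2]@EY),-R[2,2]),3),"F",st["wrist_force"].round(1),"t",st["time"].round(2))
    for i,th in enumerate(thetas):
        Q=Ro.from_rotvec(side*th*EX).as_matrix();d=0 if drops is None else drops[i]
        np_=P+Q@r-np.array([0,0,d])
        print(th,"rot",Ro.from_matrix(R.T@Q@R).as_rotvec().round(3),"travel",(R.T@(np_-p)/1000).round(4))
E
python3 - <<'E'
from h import *
swing(1,115.5,[.03,.06,.1,.15,.2,.25,.3])
E
```

```text
Traceback (most recent call last):
  File "h.py", line 44, in swing
    "tiltout",round(np.arctan2(-side*(R[:,2]@EY),-R[2,2]),3),"F",st["wrist_force"].round(1),"t",st["time"].round(2))
                                                                                                ^^^^^^^^^^^^^^^^
AttributeError: 'float' object has no attribute 'round'
```

```bash
sed -i 's/st\["time"\].round(2)/round(st["time"],2)/' h.py
python3 - <<'E'
from h import *
swing(1,115.5,[.03,.06,.1,.15,.2,.25,.3])
E
```

```text
grasp rel pivot y,z 24.8 36.2 R 43.9 q 0.775 tiltout -0.005 F [1.5 8.2 5.4] t 11.5
0.03 rot [0.03 0.   0.  ] travel [-0.      0.0057 -0.0007]
0.06 rot [0.06 0.   0.  ] travel [-0.      0.0115 -0.0012]
0.1 rot [0.1 0.  0. ] travel [-0.      0.0192 -0.0015]
0.15 rot [0.15 0.   0.  ] travel [-0.      0.0288 -0.0016]
0.2 rot [0.2 0.  0. ] travel [-0.      0.0385 -0.0011]
0.25 rot [0.25 0.   0.  ] travel [-0.0001  0.048  -0.0002]
0.3 rot [0.3 0.  0. ] travel [-0.0001  0.0576  0.0012]
```

{"name": "servo_tool", "arguments": {
  "commands": [
    {"delta_rot": [0.03, 0, 0], "travel": [0, 0.0057, -0.0004], "fingers": 0.0},
    {"delta_rot": [0.06, 0, 0], "travel": [0, 0.0115, -0.0007], "fingers": 0.0},
    {"delta_rot": [0.1, 0, 0], "travel": [0, 0.0192, -0.0007], "fingers": 0.0},
    {"delta_rot": [0.15, 0, 0], "travel": [0, 0.0288, -0.0006], "fingers": 0.0},
    {"delta_rot": [0.2, 0, 0], "travel": [0, 0.0385, 0], "fingers": 0.0},
    {"delta_rot": [0.2, 0, 0], "travel": [0, 0.0385, 0], "fingers": 0.0}
  ]
}}

```text
time: 12.0
tcp_pos: [636.7, 188.5, 307.5]
orientation: [-2.918, 0.299, -0.034]
wrist_force: [0.9, 6.1, 2.5]
finger_gap: 9.3
```

```bash
python3 - <<'E'
from h import *
swing(1,114.5,[.05,.1])
s=optics.snapshot("side")[:,:,::-1].copy()
crop(s,95,135,130,115,6,"pics/n3.png")
E
```

```text
grasp rel pivot y,z 16.6 41.4 R 44.6 q 0.556 tiltout -0.209 F [0.9 6.1 2.5] t 12.0
0.05 rot [0.05 0.   0.  ] travel [ 0.      0.0096 -0.001 ]
0.1 rot [0.1 0.  0. ] travel [ 0.      0.0193 -0.0015]
```

View pics/n3.png

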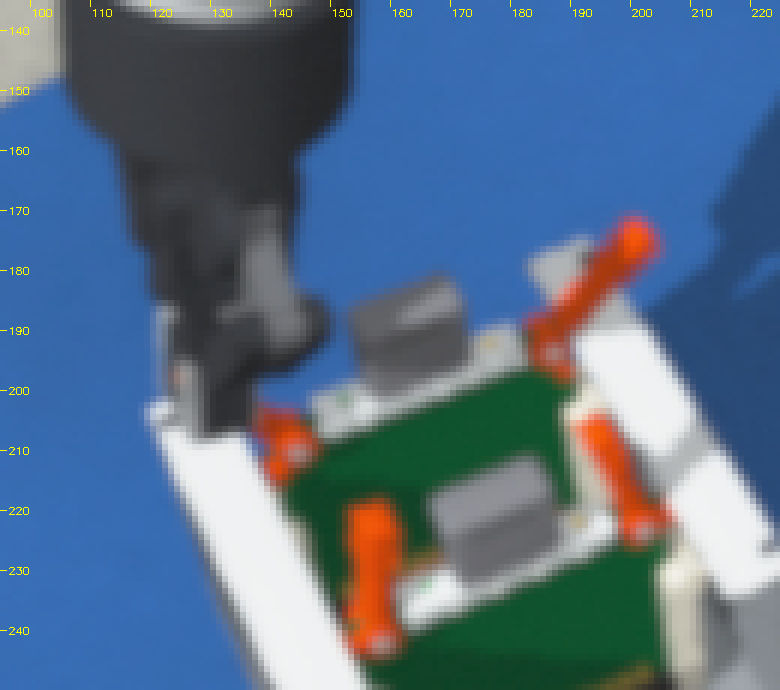

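{"name": "servo_tool", "arguments": {
  "commands": [
    {"delta_rot": [0, 0, 0], "travel": [0, -0.0002, 0.001], "fingers": 0.0},
    {"delta_rot": [0, 0, 0], "travel": [0, -0.0004, 0.002], "fingers": 0.0},
    {"delta_rot": [0, 0, 0], "travel": [0, -0.0004, 0.002], "fingers": 0.0}
  ]
}}

```text
time: 12.3
tcp_pos: [637.1, 190.4, 306.1]
orientation: [-2.921, 0.299, -0.034]
wrist_force: [-0.7, 1.9, 6.5]
finger_gap: 9.4
```

```bash
python3 - <<'E'
from h import *
swing(1,114.,[.05,.1])
s=optics.snapshot("side")[:,:,::-1].copy()
crop(s,125,180,75,60,10,"pics/n4.png")
E
```

```text
grasp rel pivot y,z 18.1 40.4 R 44.3 q 0.596 tiltout -0.207 F [-0.7  1.9  6.5] t 12.3
0.05 rot [0.05 0.   0.  ] travel [-0.      0.0096 -0.0011]
0.1 rot [0.1 0.  0. ] travel [-0.      0.0192 -0.0016]
```

View pics/n4.png

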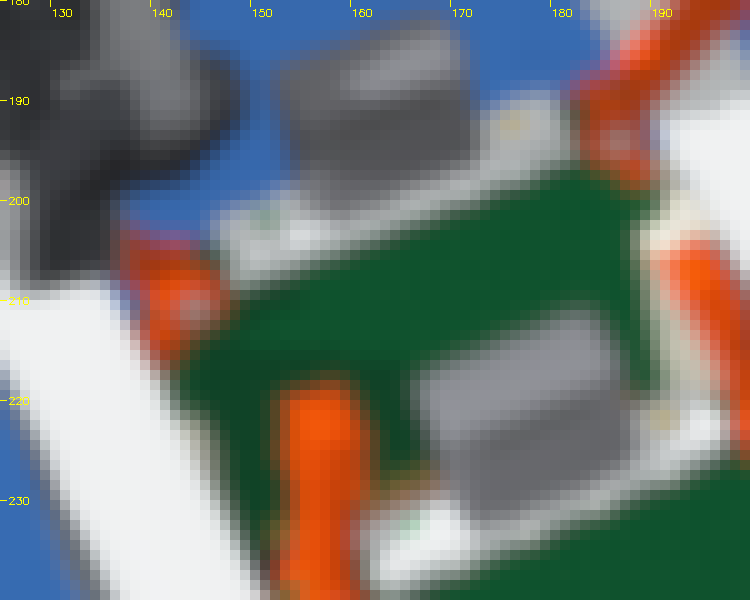

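{"name": "servo_tool", "arguments": {
  "commands": [
    {"delta_rot": [0.03, 0, 0], "travel": [0, 0.0058, -0.0005], "fingers": 0.0},
    {"delta_rot": [0.06, 0, 0], "travel": [0, 0.0115, -0.001], "fingers": 0.0},
    {"delta_rot": [0.1, 0, 0], "travel": [0, 0.0192, -0.0014], "fingers": 0.0},
    {"delta_rot": [0.13, 0, 0], "travel": [0, 0.025, -0.0015], "fingers": 0.0},
    {"delta_rot": [0.13, 0, 0], "travel": [0, 0.025, -0.0015], "fingers": 0.0}
  ]
}}

```text
time: 12.77
tcp_pos: [631.9, 165.6, 302.5]
orientation: [-2.791, 0.287, -0.052]
wrist_force: [-1.0, 3.1, 2.9]
finger_gap: 9.2
```

```bash
python3 - <<'E'
from h import *
swing(1,114.,[.05,.1])
s=optics.snapshot("side")[:,:,::-1].copy()
crop(s,125,180,75,60,10,"pics/n5.png")
E
```

```text
grasp rel pivot y,z 12.3 42.3 R 44.0 q 0.457 tiltout -0.337 F [-1.   3.1  2.9] t 12.77
0.05 rot [ 0.05 -0.    0.  ] travel [ 0.      0.0096 -0.001 ]
0.1 rot [ 0.1 -0.   0. ] travel [ 0.      0.0192 -0.0016]
```

View pics/n5.png

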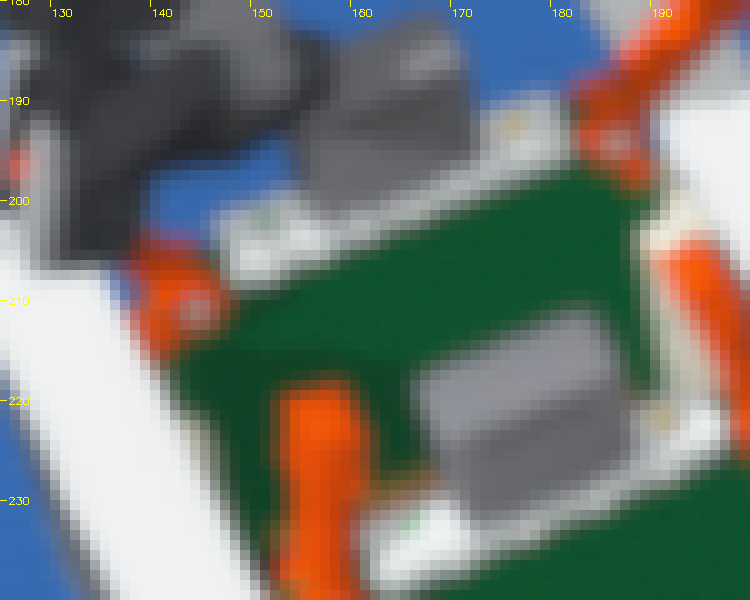

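{"name": "servo_tool", "arguments": {
  "commands": [
    {"delta_rot": [0, 0, 0], "travel": [0, 0, 0], "fingers": 0.2},
    {"delta_rot": [0, 0, 0], "travel": [0, 0, 0], "fingers": 0.4},
    {"delta_rot": [0, 0, 0], "travel": [0, 0, 0], "fingers": 0.4},
    {"delta_rot": [0, 0, 0], "travel": [0, 0, -0.01], "fingers": 0.4},
    {"delta_rot": [0, 0, 0], "travel": [0, 0, -0.03], "fingers": 0.4},
    {"delta_rot": [0, 0, 0], "travel": [0, 0, -0.06], "fingers": 0.4},
    {"delta_rot": [0, 0, 0], "travel": [0, 0, -0.06], "fingers": 0.4}
  ]
}}

```text
time: 13.4
tcp_pos: [628.4, 145.7, 365.4]
orientation: [-2.791, 0.286, -0.061]
wrist_force: [1.1, -0.4, 2.2]
finger_gap: 34.0
```

```bash
cat >> h.py <<'E'
def pinch(side,q,r,zp,tau,back=0):
    st=telemetry.get_state();R=Ro.from_rotvec(st["orientation"]).as_matrix();p=st["tcp_pos"]
    T=Ro.from_rotvec(-side*tau*EX).as_matrix()@Rd(YAW);y,z=tipq(q,r,zp);g=cw(side*y,z)
    tp=g-(155+back)*T[:,2]
    print("t",round(st["time"],2),"F",st["wrist_force"].round(1),"gap",round(st["finger_gap"],1),"rot",Ro.from_matrix(R.T@T).as_rotvec().round(3),"travel",(R.T@(tp-p)/1000).round(4),"tcp",p.round(1),"->",tp.round(1))
E
python3 - <<'E'
from h import *
pinch(-1,1.0,46,114,.35,back=60)
s=optics.snapshot("side")[:,:,::-1].copy()
crop(s,110,150,120,110,6,"pics/o1.png")
E
```

```text
t 13.4 F [ 1.1 -0.4  2.2] gap 34.0 rot [ 0.012 -0.009  0.002] travel [-0.0009  0.1309 -0.0267] tcp [628.4 145.7 365.4] -> [600.6  16.3 347.2]
```

View pics/o1.png

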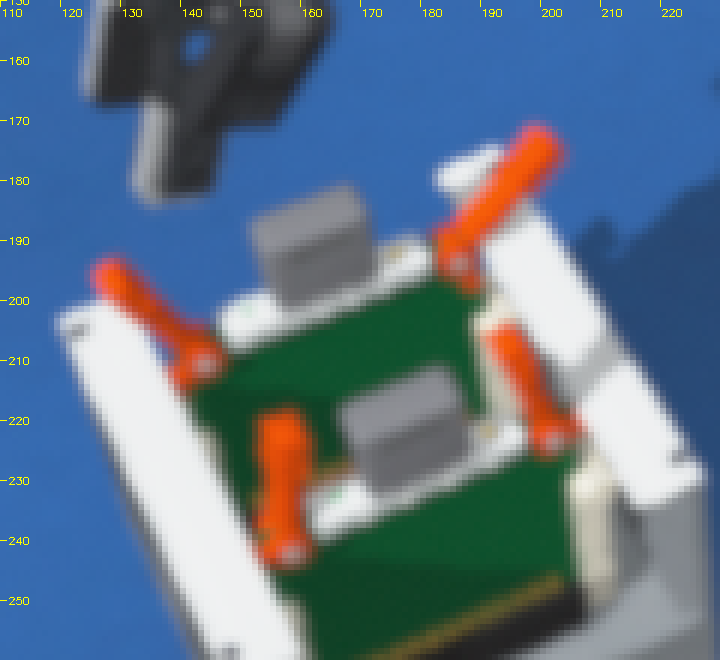

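{"name": "servo_tool", "arguments": {
  "commands": [
    {"delta_rot": [0.005, -0.004, 0], "travel": [0, 0.03, -0.012], "fingers": 0.4},
    {"delta_rot": [0.01, -0.009, 0.002], "travel": [-0.0005, 0.065, -0.025], "fingers": 0.4},
    {"delta_rot": [0.012, -0.009, 0.002], "travel": [-0.001, 0.1, -0.027], "fingers": 0.4},
    {"delta_rot": [0.012, -0.009, 0.002], "travel": [-0.001, 0.125, -0.027], "fingers": 0.4},
    {"delta_rot": [0.012, -0.009, 0.002], "travel": [-0.001, 0.131, -0.027], "fingers": 0.4},
    {"delta_rot": [0.012, -0.009, 0.002], "travel": [-0.001, 0.131, -0.027], "fingers": 0.4}
  ]
}}

```text
time: 13.95
tcp_pos: [600.1, 15.0, 344.3]
orientation: [-2.779, 0.29, -0.045]
wrist_force: [0.3, -0.4, -0.9]
finger_gap: 34.2
```

```bash
python3 - <<'E'
from h import *
pinch(-1,1.0,46,114,.35)
E
```

```text
t 13.95 F [ 0.3 -0.4 -0.9] gap 34.2 rot [ 0.001  0.003 -0.004] travel [ 0.0003 -0.0023  0.0577] tcp [600.1  15.  344.3] -> [604.8  36.5 290.8]
```

{"name": "servo_tool", "arguments": {
  "commands": [
    {"delta_rot": [0.001, 0.003, -0.004], "travel": [0, -0.002, 0.015], "fingers": 0.4},
    {"delta_rot": [0.001, 0.003, -0.004], "travel": [0, -0.002, 0.035], "fingers": 0.4},
    {"delta_rot": [0.001, 0.003, -0.004], "travel": [0, -0.002, 0.052], "fingers": 0.4},
    {"delta_rot": [0.001, 0.003, -0.004], "travel": [0, -0.002, 0.057], "fingers": 0.4},
    {"delta_rot": [0.001, 0.003, -0.004], "travel": [0, -0.002, 0.057], "fingers": 0.4}
  ]
}}

```text
time: 14.37
tcp_pos: [604.1, 37.5, 290.0]
orientation: [-2.779, 0.283, -0.046]
wrist_force: [-0.3, -0.2, 0.3]
finger_gap: 34.6
```

```bash
python3 - <<'E'
from h import *
pinch(-1,1.0,46,114,.35)
s=optics.snapshot("side")[:,:,::-1].copy()
crop(s,110,130,130,110,6,"pics/o2.png")
E
```

```text
t 14.37 F [-0.3 -0.2  0.3] gap 34.6 rot [0.001 0.003 0.001] travel [ 0.0009  0.0005 -0.0011] tcp [604.1  37.5 290. ] -> [604.8  36.5 290.8]
```

View pics/o2.png

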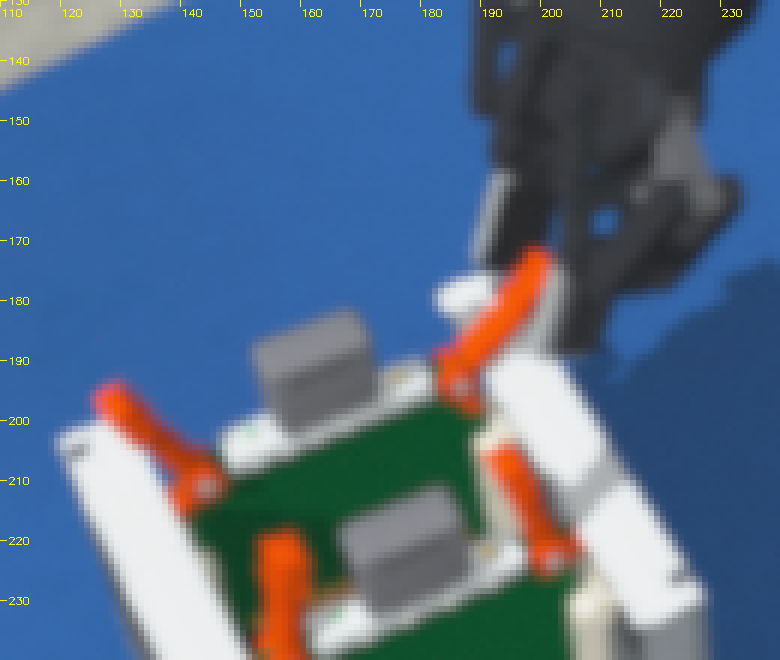

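{"name": "servo_tool", "arguments": {
  "commands": [
    {"delta_rot": [0.001, 0.003, 0], "travel": [0.0009, 0.0005, -0.001], "fingers": 0.0},
    {"delta_rot": [0.001, 0.003, 0], "travel": [0.0009, 0.0005, -0.001], "fingers": 0.0},
    {"delta_rot": [0.001, 0.003, 0], "travel": [0.0009, 0.0005, -0.001], "fingers": 0.0},
    {"delta_rot": [0.001, 0.003, 0], "travel": [0.0009, 0.0005, -0.001], "fingers": 0.0},
    {"delta_rot": [0.001, 0.003, 0], "travel": [0.0009, 0.0005, -0.001], "fingers": 0.0},
    {"delta_rot": [0.001, 0.003, 0], "travel": [0.0009, 0.0005, -0.001], "fingers": 0.0}
  ]
}}

```text
time: 14.92
tcp_pos: [605.4, 35.8, 293.1]
orientation: [-2.778, 0.284, -0.056]
wrist_force: [-0.7, -1.2, 5.8]
finger_gap: 8.8
```

```bash
python3 - <<'E'
from h import *
swing(-1,114,[.03,.07,.13,.2,.27,.34,.4,.45,.5])
E
```

```text
grasp rel pivot y,z 34.2 33.6 R 47.9 q 0.968 tiltout 0.351 F [-0.7 -1.2  5.8] t 14.92
0.03 rot [-0.03 -0.   -0.  ] travel [ 0.     -0.006  -0.0005]
0.07 rot [-0.07 -0.   -0.  ] travel [ 0.     -0.0139 -0.0009]
0.13 rot [-0.13 -0.   -0.  ] travel [ 0.     -0.0259 -0.001 ]
0.2 rot [-0.2   -0.    -0.001] travel [ 0.0001 -0.0398 -0.0001]
0.27 rot [-0.27  -0.    -0.001] travel [ 0.0001 -0.0536  0.0017]
0.34 rot [-0.34  -0.001 -0.001] travel [ 0.0001 -0.0673  0.0045]
0.4 rot [-0.4   -0.001 -0.002] travel [ 0.0001 -0.0788  0.0077]
0.45 rot [-0.45  -0.001 -0.002] travel [ 0.0001 -0.0883  0.0108]
0.5 rot [-0.5   -0.001 -0.002] travel [ 0.0001 -0.0976  0.0144]
```

{"name": "servo_tool", "arguments": {
  "commands": [
    {"delta_rot": [-0.03, 0, 0], "travel": [0, -0.006, 0], "fingers": 0.0},
    {"delta_rot": [-0.07, 0, 0], "travel": [0, -0.0139, 0], "fingers": 0.0},
    {"delta_rot": [-0.13, 0, 0], "travel": [0, -0.0259, 0], "fingers": 0.0},
    {"delta_rot": [-0.2, 0, 0], "travel": [0, -0.0398, 0.001], "fingers": 0.0},
    {"delta_rot": [-0.27, 0, -0.001], "travel": [0, -0.0536, 0.0027], "fingers": 0.0},
    {"delta_rot": [-0.34, 0, -0.001], "travel": [0, -0.0673, 0.0055], "fingers": 0.0},
    {"delta_rot": [-0.4, -0.001, -0.002], "travel": [0, -0.0788, 0.0087], "fingers": 0.0},
    {"delta_rot": [-0.45, -0.001, -0.002], "travel": [0, -0.0883, 0.0118], "fingers": 0.0},
    {"delta_rot": [-0.5, -0.001, -0.002], "travel": [0, -0.0976, 0.0154], "fingers": 0.0},
    {"delta_rot": [-0.5, -0.001, -0.002], "travel": [0, -0.0976, 0.0154], "fingers": 0.0}
  ]
}}

```text
time: 15.75
tcp_pos: [625.2, 132.6, 312.4]
orientation: [2.976, -0.299, -0.017]
wrist_force: [-0.1, -1.1, 3.5]
finger_gap: 8.6
```

```bash
python3 - <<'E'
from h import *
swing(-1,114,[.05,.1,.15,.2],[1,2,3,4])
s=optics.snapshot("side")[:,:,::-1].copy()
crop(s,110,130,130,110,6,"pics/o3.png")
E
```

```text
grasp rel pivot y,z 12.1 45.2 R 46.8 q 0.436 tiltout -0.151 F [-0.1 -1.1  3.5] t 15.75
0.05 rot [-0.05 -0.   -0.  ] travel [ 0.     -0.0101  0.0003]
0.1 rot [-0.1 -0.  -0. ] travel [ 0.0001 -0.0201  0.0011]
0.15 rot [-0.15  -0.001 -0.001] travel [ 0.0001 -0.0302  0.0024]
0.2 rot [-0.2   -0.001 -0.001] travel [ 0.0001 -0.0403  0.0042]
```

View pics/o3.png

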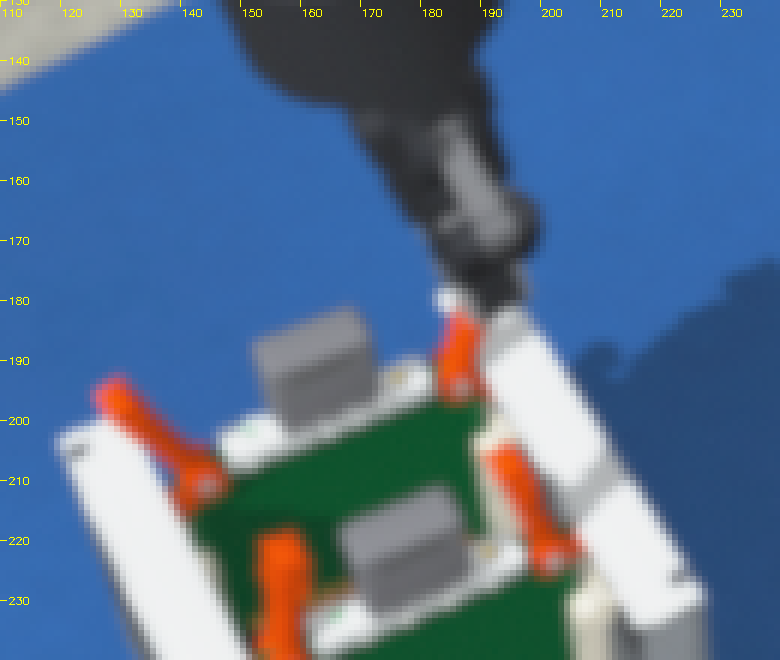

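{"name": "servo_tool", "arguments": {
  "commands": [
    {"delta_rot": [-0.025, 0, 0], "travel": [0, -0.005, 0.0001], "fingers": 0.0},
    {"delta_rot": [-0.05, 0, 0], "travel": [0, -0.0101, 0.0003], "fingers": 0.0},
    {"delta_rot": [-0.075, 0, 0], "travel": [0, -0.0151, 0.0007], "fingers": 0.0},
    {"delta_rot": [-0.1, 0, 0], "travel": [0, -0.0201, 0.0011], "fingers": 0.0},
    {"delta_rot": [-0.125, 0, -0.001], "travel": [0, -0.0252, 0.0018], "fingers": 0.0},
    {"delta_rot": [-0.15, -0.001, -0.001], "travel": [0, -0.0302, 0.0024], "fingers": 0.0},
    {"delta_rot": [-0.15, -0.001, -0.001], "travel": [0, -0.0302, 0.0024], "fingers": 0.0}
  ]
}}

```text
time: 16.38
tcp_pos: [631.2, 161.3, 306.3]
orientation: [2.826, -0.282, -0.038]
wrist_force: [-0.7, -1.6, 7.3]
finger_gap: 8.8
```

```bash
python3 - <<'E'
from h import *
swing(-1,112,[.05])
s=optics.snapshot("side")[:,:,::-1].copy()
crop(s,110,150,130,100,6,"pics/o4.png")
E
```

```text
grasp rel pivot y,z 5.5 46.4 R 46.7 q 0.292 tiltout -0.302 F [-0.7 -1.6  7.3] t 16.38
0.05 rot [-0.05 -0.   -0.  ] travel [ 0.     -0.0099 -0.0007]
```

View pics/o4.png

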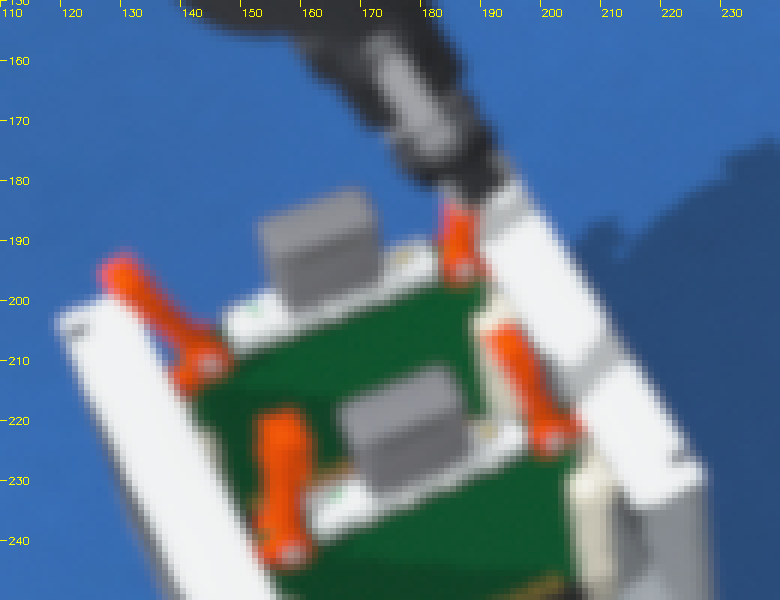

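{"name": "servo_tool", "arguments": {
  "commands": [
    {"delta_rot": [0, 0, 0], "travel": [0, 0, 0], "fingers": 0.2},
    {"delta_rot": [0, 0, 0], "travel": [0, 0, 0], "fingers": 0.4},
    {"delta_rot": [0, 0, 0], "travel": [0, 0, 0], "fingers": 0.4},
    {"delta_rot": [0, 0, 0], "travel": [0, 0, -0.01], "fingers": 0.4},
    {"delta_rot": [0, 0, 0], "travel": [0, 0, -0.03], "fingers": 0.4},
    {"delta_rot": [0, 0, 0], "travel": [0, 0, -0.055], "fingers": 0.4},
    {"delta_rot": [0, 0, 0], "travel": [0, 0, -0.055], "fingers": 0.4}
  ]
}}

```text
time: 17.02
tcp_pos: [634.6, 178.1, 363.8]
orientation: [2.829, -0.283, -0.03]
wrist_force: [-0.3, -0.4, 0.4]
finger_gap: 34.0
```

```bash
python3 - <<'E'
from h import *
s=optics.snapshot("side")[:,:,::-1].copy();cv2.imwrite("pics/side7.png",s)
crop(s,115,170,90,70,8,"pics/p1.png")
b=np.array([-2.8,1.1])
for q in(.4,.45,.5,.55,.6):
    y,z=tipq(q,50,113.5);print(q,(np.array(proj("side",cw(y,z)))+.5+b).round(1))
for q in(.2,.25,.3,.35,.4):
    y,z=tipq(q,50,112.5);print(q,(np.array(proj("side",cw(-y,z)))+.5+b).round(1))
pinch(1,.5,45,113,.25,back=55);pinch(1,.5,45,113,.25)
E
```

```text
0.4 [130.5 193.9]
0.45 [129.2 194.6]
0.5 [128.  195.4]
0.55 [126.8 196.2]
0.6 [125.6 197.1]
0.2 [181.5 174.1]
0.25 [182.8 173.6]
0.3 [184.1 173.2]
0.35 [185.4 172.9]
0.4 [186.7 172.6]
t 17.07 F [-0.2 -0.6  0.5] gap 33.8 rot [ 0.049 -0.009  0.004] travel [-0.     -0.0896 -0.0247] tcp [634.6 177.8 361.9] -> [652.9 268.8 359.1]
t 17.07 F [-0.2 -0.6  0.5] gap 33.8 rot [ 0.049 -0.009  0.004] travel [-0.0005 -0.0923  0.0302] tcp [634.6 177.8 361.9] -> [650.2 255.5 305.8]
```

View pics/p1.png

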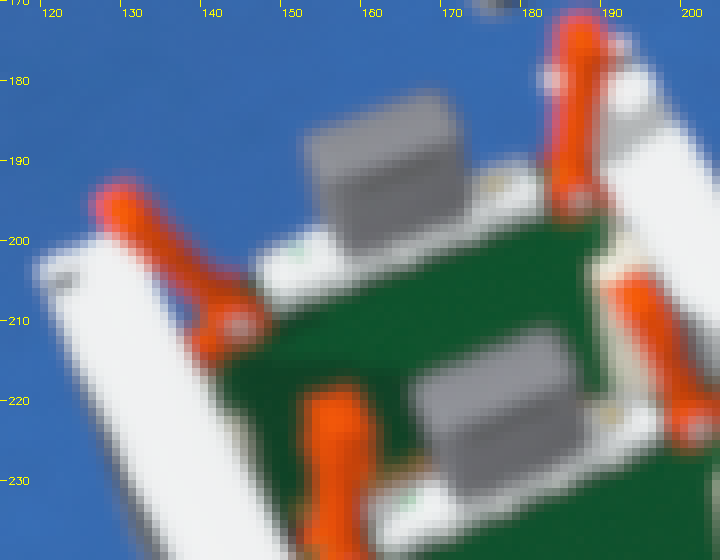

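{"name": "servo_tool", "arguments": {
  "commands": [
    {"delta_rot": [0.02, -0.004, 0.002], "travel": [0, -0.03, -0.015], "fingers": 0.4},
    {"delta_rot": [0.049, -0.009, 0.004], "travel": [0, -0.065, -0.025], "fingers": 0.4},
    {"delta_rot": [0.049, -0.009, 0.004], "travel": [0, -0.088, -0.025], "fingers": 0.4},
    {"delta_rot": [0.049, -0.009, 0.004], "travel": [0, -0.09, -0.015], "fingers": 0.4},
    {"delta_rot": [0.049, -0.009, 0.004], "travel": [-0.0003, -0.091, 0.005], "fingers": 0.4},
    {"delta_rot": [0.049, -0.009, 0.004], "travel": [-0.0005, -0.092, 0.022], "fingers": 0.4},
    {"delta_rot": [0.049, -0.009, 0.004], "travel": [-0.0005, -0.0923, 0.03], "fingers": 0.4},
    {"delta_rot": [0.049, -0.009, 0.004], "travel": [-0.0005, -0.0923, 0.03], "fingers": 0.4}
  ]
}}

```text
time: 17.73
tcp_pos: [649.7, 254.9, 303.3]
orientation: [2.875, -0.295, -0.043]
wrist_force: [-0.6, -0.6, 0.5]
finger_gap: 34.0
```

```bash
python3 - <<'E'
from h import *
pinch(1,.48,45,113,.25)
E
```

```text
t 17.73 F [-0.6 -0.6  0.5] gap 34.0 rot [ 0.003  0.004 -0.   ] travel [ 0.0003  0.0009 -0.0027] tcp [649.7 254.9 303.3] -> [650.  254.7 306.1]
```

{"name": "servo_tool", "arguments": {
  "commands": [
    {"delta_rot": [0.003, 0.004, 0], "travel": [0.0003, 0.0009, -0.0015], "fingers": 0.0},
    {"delta_rot": [0.003, 0.004, 0], "travel": [0.0003, 0.0009, -0.0015], "fingers": 0.0},
    {"delta_rot": [0.003, 0.004, 0], "travel": [0.0003, 0.0009, -0.0015], "fingers": 0.0},
    {"delta_rot": [0.003, 0.004, 0], "travel": [0.0003, 0.0009, -0.0015], "fingers": 0.0},
    {"delta_rot": [0.003, 0.004, 0], "travel": [0.0003, 0.0009, -0.0015], "fingers": 0.0},
    {"delta_rot": [0.003, 0.004, 0], "travel": [0.0003, 0.0009, -0.0015], "fingers": 0.0}
  ]
}}

```text
time: 18.23
tcp_pos: [650.0, 254.5, 305.8]
orientation: [2.878, -0.295, -0.035]
wrist_force: [0.4, 0.6, 2.4]
finger_gap: 9.2
```

```bash
python3 - <<'E'
from h import *
swing(1,113,[.05,.1,.15,.2,.25,.3],[.5,1.2,2,2.8,3.6,4.4])
E
```

```text
grasp rel pivot y,z 13.5 42.6 R 44.7 q 0.481 tiltout 0.249 F [0.4 0.6 2.4] t 18.23
0.05 rot [ 0.05 -0.    0.  ] travel [0.     0.0099 0.0006]
0.1 rot [ 0.1 -0.   0. ] travel [0.     0.0196 0.0019]
0.15 rot [ 0.15 -0.    0.  ] travel [0.     0.0294 0.0038]
0.2 rot [ 0.2 -0.   0. ] travel [-0.      0.039   0.0062]
0.25 rot [ 0.25 -0.    0.  ] travel [-0.      0.0486  0.0091]
0.3 rot [ 0.3 -0.   0. ] travel [-0.      0.058   0.0124]
```

Swing left to about 0.23.

{"name": "servo_tool", "arguments": {
  "commands": [
    {"delta_rot": [0.025, 0, 0], "travel": [0, 0.005, 0.0002], "fingers": 0.0},
    {"delta_rot": [0.05, 0, 0], "travel": [0, 0.0099, 0.0006], "fingers": 0.0},
    {"delta_rot": [0.075, 0, 0], "travel": [0, 0.0148, 0.0012], "fingers": 0.0},
    {"delta_rot": [0.1, 0, 0], "travel": [0, 0.0196, 0.0019], "fingers": 0.0},
    {"delta_rot": [0.125, 0, 0], "travel": [0, 0.0245, 0.0028], "fingers": 0.0},
    {"delta_rot": [0.15, 0, 0], "travel": [0, 0.0294, 0.0038], "fingers": 0.0},
    {"delta_rot": [0.175, 0, 0], "travel": [0, 0.0342, 0.005], "fingers": 0.0},
    {"delta_rot": [0.2, 0, 0], "travel": [0, 0.039, 0.0062], "fingers": 0.0},
    {"delta_rot": [0.225, 0, 0], "travel": [0, 0.0438, 0.0076], "fingers": 0.0},
    {"delta_rot": [0.25, 0, 0], "travel": [0, 0.0486, 0.0091], "fingers": 0.0},
    {"delta_rot": [0.25, 0, 0], "travel": [0, 0.0486, 0.0091], "fingers": 0.0}
  ]
}}

```text
time: 19.15
tcp_pos: [639.9, 205.3, 311.3]
orientation: [-3.119, 0.321, -0.008]
wrist_force: [-0.8, 4.3, 8.3]
finger_gap: 9.2
```

```bash
python3 - <<'E'
from h import *
swing(1,109.4,[.05])
s=optics.snapshot("side")[:,:,::-1].copy()
crop(s,115,170,90,70,8,"pics/p2.png")
E
```

```text
grasp rel pivot y,z 2.5 46.9 R 46.9 q 0.229 tiltout -0.007 F [-0.8  4.3  8.3] t 19.15
0.05 rot [ 0.05 -0.    0.  ] travel [0.     0.0101 0.0001]
```

View pics/p2.png

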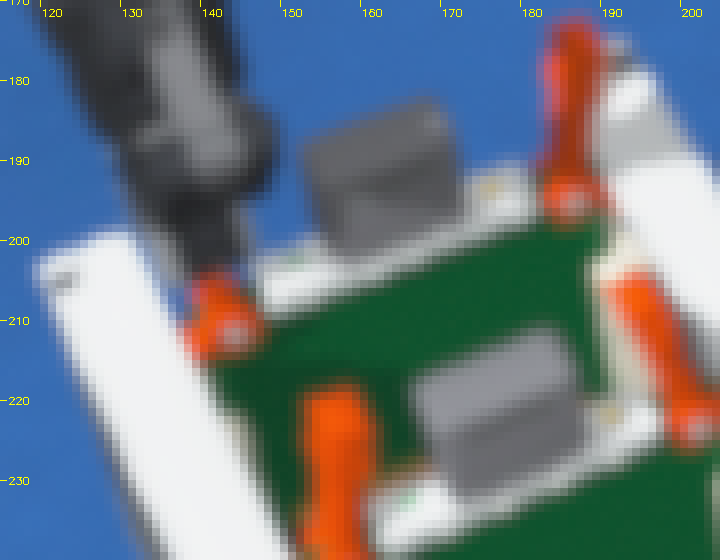

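{"name": "servo_tool", "arguments": {
  "commands": [
    {"delta_rot": [0, 0, 0], "travel": [0, 0, 0], "fingers": 0.2},
    {"delta_rot": [0, 0, 0], "travel": [0, 0, 0], "fingers": 0.4},
    {"delta_rot": [0, 0, 0], "travel": [0, 0, 0], "fingers": 0.4},
    {"delta_rot": [0, 0, 0], "travel": [0, 0, -0.01], "fingers": 0.4},
    {"delta_rot": [0, 0, 0], "travel": [0, 0, -0.03], "fingers": 0.4},
    {"delta_rot": [0, 0, 0], "travel": [0, 0, -0.055], "fingers": 0.4},
    {"delta_rot": [0, 0, 0], "travel": [0, 0, -0.055], "fingers": 0.4}
  ]
}}

```text
time: 19.78
tcp_pos: [640.1, 205.3, 371.6]
orientation: [-3.117, 0.32, -0.017]
wrist_force: [-0.4, 0.6, 0.4]
finger_gap: 34.4
```

```bash
python3 - <<'E'
from h import *
s=optics.snapshot("side")[:,:,::-1].copy();cv2.imwrite("pics/side8.png",s)
crop(s,115,170,90,70,8,"pics/p3.png")
b=np.array([-2.8,1.1])
for q in(.1,.15,.2,.25,.3):
    y,z=tipq(q,50,110.5);print(q,(np.array(proj("side",cw(y,z)))+.5+b).round(1))
for q in(.25,.3,.35,.4):
    y,z=tipq(q,50,111.5);print(q,(np.array(proj("side",cw(-y,z)))+.5+b).round(1))
pinch(-1,.36,46,111.5,.15,back=50);pinch(-1,.36,46,111.5,.15)
E
```

```text
0.1 [138.8 191.4]
0.15 [137.4 191.9]
0.2 [136.1 192.4]
0.25 [134.7 193. ]
0.3 [133.4 193.6]
0.25 [182.9 174. ]
0.3 [184.2 173.6]
0.35 [185.4 173.2]
0.4 [186.7 172.9]
t 19.83 F [ 0.  -0.9  0.3] gap 33.8 rot [ 0.141 -0.009  0.   ] travel [-0.0004  0.1248  0.0092] tcp [640.1 205.4 369.7] -> [614.5  83.3 359.4]
t 19.83 F [ 0.  -0.9  0.3] gap 33.8 rot [ 0.141 -0.009  0.   ] travel [-0.0008  0.1178  0.0587] tcp [640.1 205.4 369.7] -> [616.   90.6 310. ]
```

View pics/p3.png

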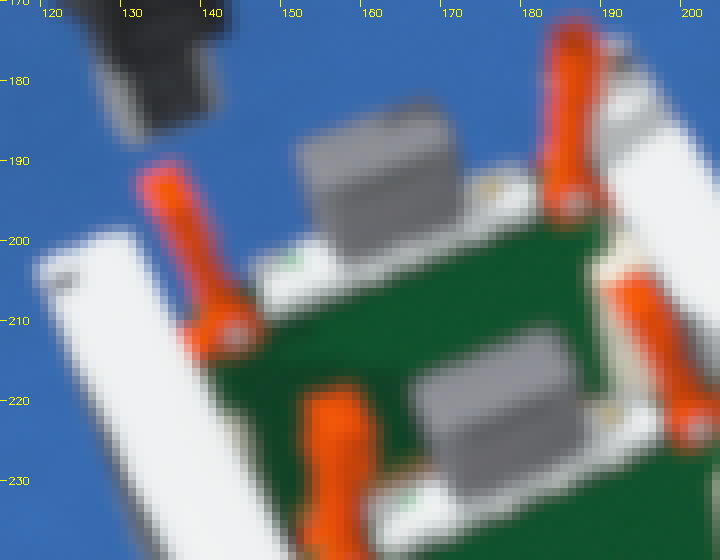

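{"name": "servo_tool", "arguments": {
  "commands": [
    {"delta_rot": [0.04, -0.003, 0], "travel": [0, 0.03, 0], "fingers": 0.4},
    {"delta_rot": [0.08, -0.006, 0], "travel": [0, 0.07, 0], "fingers": 0.4},
    {"delta_rot": [0.12, -0.009, 0], "travel": [0, 0.105, 0.001], "fingers": 0.4},
    {"delta_rot": [0.141, -0.009, 0], "travel": [-0.0004, 0.124, 0.008], "fingers": 0.4},
    {"delta_rot": [0.141, -0.009, 0], "travel": [-0.0005, 0.123, 0.02], "fingers": 0.4},
    {"delta_rot": [0.141, -0.009, 0], "travel": [-0.0006, 0.121, 0.037], "fingers": 0.4},
    {"delta_rot": [0.141, -0.009, 0], "travel": [-0.0008, 0.119, 0.052], "fingers": 0.4},
    {"delta_rot": [0.141, -0.009, 0], "travel": [-0.0008, 0.118, 0.058], "fingers": 0.4},
    {"delta_rot": [0.141, -0.009, 0], "travel": [-0.0008, 0.118, 0.058], "fingers": 0.4}
  ]
}}

```text
time: 20.58
tcp_pos: [615.3, 90.4, 308.3]
orientation: [-2.978, 0.305, -0.016]
wrist_force: [0.1, 0.2, 0.6]
finger_gap: 34.4
```

```bash
python3 - <<'E'
from h import *
pinch(-1,.36,46,111.5,.15)
E
```

```text
t 20.58 F [0.1 0.2 0.6] gap 34.4 rot [ 0.002  0.004 -0.   ] travel [ 0.0006 -0.0006 -0.0016] tcp [615.3  90.4 308.3] -> [616.   90.6 310. ]
```

{"name": "servo_tool", "arguments": {
  "commands": [
    {"delta_rot": [0.002, 0.004, 0], "travel": [0.0006, -0.0005, -0.001], "fingers": 0.0},
    {"delta_rot": [0.002, 0.004, 0], "travel": [0.0006, -0.0005, -0.001], "fingers": 0.0},
    {"delta_rot": [0.002, 0.004, 0], "travel": [0.0006, -0.0005, -0.001], "fingers": 0.0},
    {"delta_rot": [0.002, 0.004, 0], "travel": [0.0006, -0.0005, -0.001], "fingers": 0.0},
    {"delta_rot": [0.002, 0.004, 0], "travel": [0.0006, -0.0005, -0.001], "fingers": 0.0},
    {"delta_rot": [0.002, 0.004, 0], "travel": [0.0006, -0.0005, -0.001], "fingers": 0.0}
  ]
}}

```text
time: 21.08
tcp_pos: [616.2, 90.7, 310.1]
orientation: [-2.976, 0.305, -0.024]
wrist_force: [-0.3, -0.1, 1.9]
finger_gap: 9.1
```

```bash
python3 - <<'E'
from h import *
swing(-1,111.5,[.05,.1,.15,.2,.25],[.8,1.6,2.4,3.2,4.])
E
```

```text
grasp rel pivot y,z 8.2 45.4 R 46.1 q 0.354 tiltout 0.151 F [-0.3 -0.1  1.9] t 21.08
0.05 rot [-0.05  0.   -0.  ] travel [-0.     -0.0099  0.001 ]
0.1 rot [-0.1  0.  -0. ] travel [-0.     -0.0198  0.0025]
0.15 rot [-0.15  0.   -0.  ] travel [-0.     -0.0297  0.0044]
0.2 rot [-0.2  0.  -0. ] travel [-0.     -0.0395  0.0069]
0.25 rot [-0.25  0.   -0.  ] travel [-0.     -0.0492  0.0099]
```

{"name": "servo_tool", "arguments": {
  "commands": [
    {"delta_rot": [-0.025, 0, 0], "travel": [0, -0.005, 0.0005], "fingers": 0.0},
    {"delta_rot": [-0.05, 0, 0], "travel": [0, -0.0099, 0.001], "fingers": 0.0},
    {"delta_rot": [-0.075, 0, 0], "travel": [0, -0.0149, 0.0017], "fingers": 0.0},
    {"delta_rot": [-0.1, 0, 0], "travel": [0, -0.0198, 0.0025], "fingers": 0.0},
    {"delta_rot": [-0.125, 0, 0], "travel": [0, -0.0248, 0.0034], "fingers": 0.0},
    {"delta_rot": [-0.15, 0, 0], "travel": [0, -0.0297, 0.0044], "fingers": 0.0},
    {"delta_rot": [-0.175, 0, 0], "travel": [0, -0.0346, 0.0056], "fingers": 0.0},
    {"delta_rot": [-0.2, 0, 0], "travel": [0, -0.0395, 0.0069], "fingers": 0.0},
    {"delta_rot": [-0.225, 0, 0], "travel": [0, -0.0444, 0.0084], "fingers": 0.0},
    {"delta_rot": [-0.225, 0, 0], "travel": [0, -0.0444, 0.0084], "fingers": 0.0}
  ]
}}

```text
time: 21.92
tcp_pos: [625.7, 136.0, 309.8]
orientation: [3.048, -0.311, -0.007]
wrist_force: [-0.6, -2.7, 7.9]
finger_gap: 9.1
```

```bash
python3 - <<'E'
from h import *
swing(-1,108,[.05,.1])
E
```

```text
grasp rel pivot y,z -2.6 47.3 R 47.4 q 0.119 tiltout -0.078 F [-0.6 -2.7  7.9] t 21.92
0.05 rot [-0.05 -0.   -0.  ] travel [ 0.     -0.0101  0.0002]
0.1 rot [-0.1 -0.  -0. ] travel [ 0.     -0.0202  0.0009]
```

Now back to the left lever (about 0.27).

{"name": "servo_tool", "arguments": {
  "commands": [
    {"delta_rot": [0, 0, 0], "travel": [0, 0, 0], "fingers": 0.2},
    {"delta_rot": [0, 0, 0], "travel": [0, 0, 0], "fingers": 0.4},
    {"delta_rot": [0, 0, 0], "travel": [0, 0, 0], "fingers": 0.4},
    {"delta_rot": [0, 0, 0], "travel": [0, 0, -0.01], "fingers": 0.4},
    {"delta_rot": [0, 0, 0], "travel": [0, 0, -0.03], "fingers": 0.4},
    {"delta_rot": [0, 0, 0], "travel": [0, 0, -0.055], "fingers": 0.4},
    {"delta_rot": [0, 0, 0], "travel": [0, 0, -0.055], "fingers": 0.4}
  ]
}}

```text
time: 22.5
tcp_pos: [626.8, 140.5, 370.1]
orientation: [3.05, -0.311, 0.002]
wrist_force: [-0.2, 0.8, 1.6]
finger_gap: 34.2
```

```bash
python3 - <<'E'
from h import *
s=optics.snapshot("side")[:,:,::-1].copy();cv2.imwrite("pics/side9.png",s)
crop(s,115,170,90,75,8,"pics/p4.png")
b=np.array([-2.8,1.1])
for q in(.1,.2,.3,.4):
    y,z=tipq(q,50,110);print(q,(np.array(proj("side",cw(y,z)))+.5+b).round(1))
for q in(0,.1,.2,.3):
    y,z=tipq(q,50,109);print(q,(np.array(proj("side",cw(-y,z)))+.5+b).round(1))
pinch(1,.3,46,110.5,.15,back=50);pinch(1,.3,46,110.5,.15)
E
```

```text
0.1 [138.9 191.6]
0.2 [136.1 192.6]
0.3 [133.5 193.8]
0.4 [130.9 195.2]
0 [176.7 177.6]
0.1 [179.2 176.4]
0.2 [181.8 175.4]
0.3 [184.3 174.5]
t 22.55 F [-0.4 -0.7  0.4] gap 34.1 rot [-0.074 -0.008  0.   ] travel [-0.0004 -0.1015  0.0016] tcp [626.8 140.4 368.2] -> [646.8 239.5 358.8]
t 22.55 F [-0.4 -0.7  0.4] gap 34.1 rot [-0.074 -0.008  0.   ] travel [-0.0008 -0.0978  0.0515] tcp [626.8 140.4 368.2] -> [645.3 232.2 309.4]
```

View pics/p4.png

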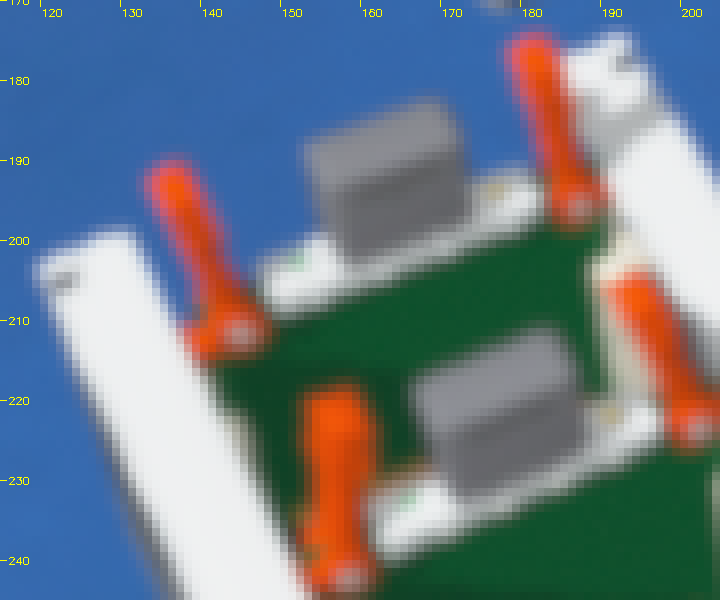

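{"name": "servo_tool", "arguments": {
  "commands": [
    {"delta_rot": [-0.02, -0.003, 0], "travel": [0, -0.03, 0], "fingers": 0.4},
    {"delta_rot": [-0.05, -0.006, 0], "travel": [0, -0.065, 0], "fingers": 0.4},
    {"delta_rot": [-0.074, -0.008, 0], "travel": [0, -0.095, 0], "fingers": 0.4},
    {"delta_rot": [-0.074, -0.008, 0], "travel": [-0.0004, -0.101, 0.005], "fingers": 0.4},
    {"delta_rot": [-0.074, -0.008, 0], "travel": [-0.0005, -0.1, 0.02], "fingers": 0.4},
    {"delta_rot": [-0.074, -0.008, 0], "travel": [-0.0006, -0.099, 0.036], "fingers": 0.4},
    {"delta_rot": [-0.074, -0.008, 0], "travel": [-0.0008, -0.098, 0.048], "fingers": 0.4},
    {"delta_rot": [-0.074, -0.008, 0], "travel": [-0.0008, -0.0975, 0.0515], "fingers": 0.4},
    {"delta_rot": [-0.074, -0.008, 0], "travel": [-0.0008, -0.0975, 0.0515], "fingers": 0.4}
  ]
}}

```text
time: 23.3
tcp_pos: [644.9, 231.2, 307.8]
orientation: [2.975, -0.305, -0.027]
wrist_force: [0.4, -0.6, -0.8]
finger_gap: 33.8
```

```bash
python3 - <<'E'
from h import *
pinch(1,.28,46,110.5,.15)
E
```

```text
t 23.3 F [ 0.4 -0.6 -0.8] gap 33.8 rot [0.002 0.002 0.   ] travel [ 0.0002  0.0001 -0.0017] tcp [644.9 231.2 307.8] -> [645.1 231.3 309.5]
```

{"name": "servo_tool", "arguments": {
  "commands": [
    {"delta_rot": [0.002, 0.002, 0], "travel": [0.0002, 0, -0.001], "fingers": 0.0},
    {"delta_rot": [0.002, 0.002, 0], "travel": [0.0002, 0, -0.001], "fingers": 0.0},
    {"delta_rot": [0.002, 0.002, 0], "travel": [0.0002, 0, -0.001], "fingers": 0.0},
    {"delta_rot": [0.002, 0.002, 0], "travel": [0.0002, 0, -0.001], "fingers": 0.0},
    {"delta_rot": [0.002, 0.002, 0], "travel": [0.0002, 0, -0.001], "fingers": 0.0},
    {"delta_rot": [0.002, 0.002, 0], "travel": [0.0002, 0, -0.001], "fingers": 0.0}
  ]
}}

```text
time: 23.8
tcp_pos: [645.3, 231.3, 309.7]
orientation: [2.977, -0.305, -0.021]
wrist_force: [-0.6, -0.5, 4.5]
finger_gap: 9.4
```

```bash
python3 - <<'E'
from h import *
swing(1,110.5,[.05,.1,.15,.2,.25,.3],[.8,1.6,2.4,3.2,4.,4.5])
E
```

```text
grasp rel pivot y,z 5.0 45.9 R 46.2 q 0.284 tiltout 0.149 F [-0.6 -0.5  4.5] t 23.8
0.05 rot [ 0.05 -0.    0.  ] travel [-0.      0.0099  0.0011]
0.1 rot [ 0.1 -0.   0. ] travel [-0.      0.0198  0.0028]
0.15 rot [ 0.15 -0.    0.  ] travel [-0.      0.0297  0.0049]
0.2 rot [ 0.2 -0.   0. ] travel [-0.      0.0395  0.0075]
0.25 rot [ 0.25 -0.    0.  ] travel [-0.      0.0491  0.0107]
0.3 rot [ 0.3 -0.   0. ] travel [-0.      0.0587  0.014 ]
```

Swing left to ≈0.08.

{"name": "servo_tool", "arguments": {
  "commands": [
    {"delta_rot": [0.025, 0, 0], "travel": [0, 0.005, 0.0005], "fingers": 0.0},
    {"delta_rot": [0.05, 0, 0], "travel": [0, 0.0099, 0.0011], "fingers": 0.0},
    {"delta_rot": [0.075, 0, 0], "travel": [0, 0.0149, 0.0019], "fingers": 0.0},
    {"delta_rot": [0.1, 0, 0], "travel": [0, 0.0198, 0.0028], "fingers": 0.0},
    {"delta_rot": [0.125, 0, 0], "travel": [0, 0.0248, 0.0038], "fingers": 0.0},
    {"delta_rot": [0.15, 0, 0], "travel": [0, 0.0297, 0.0049], "fingers": 0.0},
    {"delta_rot": [0.175, 0, 0], "travel": [0, 0.0346, 0.0062], "fingers": 0.0},
    {"delta_rot": [0.2, 0, 0], "travel": [0, 0.0395, 0.0075], "fingers": 0.0},
    {"delta_rot": [0.2, 0, 0], "travel": [0, 0.0395, 0.0075], "fingers": 0.0}
  ]
}}

```text
time: 24.55
tcp_pos: [637.0, 191.1, 309.2]
orientation: [-3.07, 0.316, -0.012]
wrist_force: [-0.1, 3.3, 5.8]
finger_gap: 9.3
```

```bash
python3 - <<'E'
from h import *
swing(1,107.5,[.05,.1,.15],[.4,.8,1.2])
E
```

```text
grasp rel pivot y,z -4.3 47.0 R 47.2 q 0.083 tiltout -0.056 F [-0.1  3.3  5.8] t 24.55
0.05 rot [ 0.05 -0.    0.  ] travel [0.     0.0101 0.0007]
0.1 rot [ 0.1 -0.   0. ] travel [0.     0.0202 0.002 ]
0.15 rot [ 0.15 -0.    0.  ] travel [0.     0.0303 0.0037]
```

{"name": "servo_tool", "arguments": {
  "commands": [
    {"delta_rot": [0.025, 0, 0], "travel": [0, 0.005, 0.0003], "fingers": 0.0},
    {"delta_rot": [0.05, 0, 0], "travel": [0, 0.0101, 0.0007], "fingers": 0.0},
    {"delta_rot": [0.05, 0, 0], "travel": [0, 0.0101, 0.0007], "fingers": 0.0}
  ]
}}

```text
time: 24.8
tcp_pos: [634.7, 180.9, 307.8]
orientation: [-3.017, 0.311, -0.02]
wrist_force: [0.1, 5.3, 1.5]
finger_gap: 9.3
```

{"name": "servo_tool", "arguments": {
  "commands": [
    {"delta_rot": [0, 0, 0], "travel": [0, 0, 0], "fingers": 0.2},
    {"delta_rot": [0, 0, 0], "travel": [0, 0, 0], "fingers": 0.4},
    {"delta_rot": [0, 0, 0], "travel": [0, 0, 0], "fingers": 0.4},
    {"delta_rot": [0, 0, 0], "travel": [0, 0, -0.01], "fingers": 0.4},
    {"delta_rot": [0, 0, 0], "travel": [0, 0, -0.03], "fingers": 0.4},
    {"delta_rot": [0, 0, 0], "travel": [0, 0, -0.055], "fingers": 0.4},
    {"delta_rot": [0, 0, 0], "travel": [0, 0, -0.055], "fingers": 0.4}
  ]
}}

```text
time: 25.38
tcp_pos: [633.9, 174.9, 368.4]
orientation: [-3.015, 0.311, -0.03]
wrist_force: [0.5, 0.1, 0.8]
finger_gap: 34.1
```

```bash
python3 - <<'E'
from h import *
s=optics.snapshot("side")[:,:,::-1].copy();cv2.imwrite("pics/side10.png",s)
crop(s,115,170,90,75,8,"pics/p5.png")
b=np.array([-2.8,1.1])
for q in(0,.1,.2,.3):
    y,z=tipq(q,50,107.5);print(q,(np.array(proj("side",cw(y,z)))+.5+b).round(1))
for q in(0,.1,.2,.3):
    y,z=tipq(q,50,108);print(q,(np.array(proj("side",cw(-y,z)))+.5+b).round(1))
pinch(-1,.17,46,108.5,.1,back=50);pinch(-1,.17,46,108.5,.1)
E
```

```text
0 [141.9 191.7]
0.1 [139.1 192.5]
0.2 [136.4 193.5]
0.3 [133.7 194.7]
0 [176.8 178. ]
0.1 [179.3 176.8]
0.2 [181.8 175.7]
0.3 [184.4 174.9]
t 25.43 F [-0.4  0.9 -0.1] gap 33.9 rot [-0.011 -0.007 -0.001] travel [-0.0004  0.0753 -0.0005] tcp [633.9 175.  366.4] -> [618.3 101.8 358.5]
t 25.43 F [-0.4  0.9 -0.1] gap 33.9 rot [-0.011 -0.007 -0.001] travel [-0.0007  0.0758  0.0495] tcp [633.9 175.  366.4] -> [619.3 106.7 308.7]
```

View pics/p5.png

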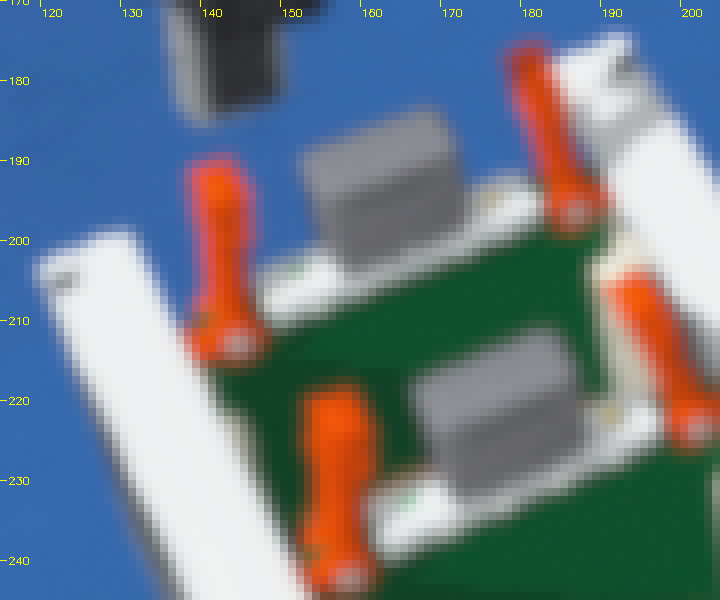

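{"name": "servo_tool", "arguments": {
  "commands": [
    {"delta_rot": [-0.011, -0.007, 0], "travel": [0, 0.03, -0.003], "fingers": 0.4},
    {"delta_rot": [-0.011, -0.007, 0], "travel": [0, 0.06, -0.003], "fingers": 0.4},
    {"delta_rot": [-0.011, -0.007, 0], "travel": [-0.0004, 0.0753, 0], "fingers": 0.4},
    {"delta_rot": [-0.011, -0.007, 0], "travel": [-0.0005, 0.0755, 0.012], "fingers": 0.4},
    {"delta_rot": [-0.011, -0.007, 0], "travel": [-0.0006, 0.0757, 0.03], "fingers": 0.4},
    {"delta_rot": [-0.011, -0.007, 0], "travel": [-0.0007, 0.0758, 0.044], "fingers": 0.4},
    {"delta_rot": [-0.011, -0.007, 0], "travel": [-0.0007, 0.0758, 0.0485], "fingers": 0.4},
    {"delta_rot": [-0.011, -0.007, 0], "travel": [-0.0007, 0.0758, 0.0485], "fingers": 0.4}
  ]
}}

```text
time: 26.1
tcp_pos: [618.8, 106.6, 307.8]
orientation: [-3.027, 0.312, -0.01]
wrist_force: [0.6, -0.4, 0.7]
finger_gap: 34.0
```

{"name": "servo_tool", "arguments": {
  "commands": [
    {"delta_rot": [0, 0, 0], "travel": [0, 0, 0], "fingers": 0.0},
    {"delta_rot": [0, 0, 0], "travel": [0, 0, 0], "fingers": 0.0},
    {"delta_rot": [0, 0, 0], "travel": [0, 0, 0], "fingers": 0.0},
    {"delta_rot": [0, 0, 0], "travel": [0, 0, 0], "fingers": 0.0},
    {"delta_rot": [0, 0, 0], "travel": [0, 0, 0], "fingers": 0.0},
    {"delta_rot": [0, 0, 0], "travel": [0, 0, 0], "fingers": 0.0}
  ]
}}

```text
time: 26.6
tcp_pos: [619.1, 106.6, 308.5]
orientation: [-3.027, 0.312, -0.012]
wrist_force: [-0.3, 0.7, 1.8]
finger_gap: 9.1
```

```bash
python3 - <<'E'
from h import *
swing(-1,108.5,[.025,.05,.075,.1,.125,.15,.175,.2],[.3,.6,.9,1.2,1.5,1.8,2.1,2.4])
E
```

```text
grasp rel pivot y,z -0.0 45.7 R 45.7 q 0.174 tiltout 0.099 F [-0.3  0.7  1.8] t 26.6
0.025 rot [-0.025  0.     0.   ] travel [-0.     -0.005   0.0005]
0.05 rot [-0.05  0.    0.  ] travel [-0.     -0.01    0.0011]
0.075 rot [-0.075  0.     0.   ] travel [-0.     -0.0149  0.0018]
0.1 rot [-0.1  0.   0. ] travel [-0.     -0.0199  0.0026]
0.125 rot [-0.125  0.     0.   ] travel [-0.     -0.0248  0.0036]
0.15 rot [-0.15  0.    0.  ] travel [-0.     -0.0297  0.0047]
0.175 rot [-0.175  0.     0.   ] travel [-0.     -0.0346  0.0059]
0.2 rot [-0.2  0.   0. ] travel [-0.     -0.0395  0.0073]
```

{"name": "servo_tool", "arguments": {
  "commands": [
    {"delta_rot": [-0.025, 0, 0], "travel": [0, -0.005, 0.0005], "fingers": 0.0},
    {"delta_rot": [-0.05, 0, 0], "travel": [0, -0.01, 0.0011], "fingers": 0.0},
    {"delta_rot": [-0.075, 0, 0], "travel": [0, -0.0149, 0.0018], "fingers": 0.0},
    {"delta_rot": [-0.1, 0, 0], "travel": [0, -0.0199, 0.0026], "fingers": 0.0},
    {"delta_rot": [-0.125, 0, 0], "travel": [0, -0.0248, 0.0036], "fingers": 0.0},
    {"delta_rot": [-0.15, 0, 0], "travel": [0, -0.0297, 0.0047], "fingers": 0.0},
    {"delta_rot": [-0.15, 0, 0], "travel": [0, -0.0297, 0.0047], "fingers": 0.0}
  ]
}}

```text
time: 27.18
tcp_pos: [625.7, 137.2, 309.0]
orientation: [3.073, -0.314, -0.006]
wrist_force: [-1.9, -2.7, 11.5]
finger_gap: 9.0
```

```bash
python3 - <<'E'
from h import *
swing(-1,106.5,[.025,.05,.075],[0,0,0])
E
```

```text
grasp rel pivot y,z -7.7 47.7 R 48.3 q 0.014 tiltout -0.053 F [-1.9 -2.7 11.5] t 27.18
0.025 rot [-0.025 -0.    -0.   ] travel [ 0.     -0.0051  0.0002]
0.05 rot [-0.05 -0.   -0.  ] travel [ 0.     -0.0101  0.0005]
0.075 rot [-0.075 -0.    -0.   ] travel [ 0.     -0.0152  0.001 ]
```

{"name": "servo_tool", "arguments": {
  "commands": [
    {"delta_rot": [-0.025, 0, 0], "travel": [0, -0.0051, 0], "fingers": 0.0},
    {"delta_rot": [-0.05, 0, 0], "travel": [0, -0.0101, 0.0002], "fingers": 0.0},
    {"delta_rot": [-0.05, 0, 0], "travel": [0, -0.0101, 0.0002], "fingers": 0.0}
  ]
}}

```text
time: 27.43
tcp_pos: [627.9, 147.8, 309.0]
orientation: [3.018, -0.308, -0.012]
wrist_force: [-1.6, -6.4, 7.6]
finger_gap: 9.3
```

{"name": "servo_tool", "arguments": {
  "commands": [
    {"delta_rot": [0, 0, 0], "travel": [0, 0, 0], "fingers": 0.2},
    {"delta_rot": [0, 0, 0], "travel": [0, 0, 0], "fingers": 0.4},
    {"delta_rot": [0, 0, 0], "travel": [0, 0, 0], "fingers": 0.4},
    {"delta_rot": [0, 0, 0], "travel": [0, 0, -0.01], "fingers": 0.4},
    {"delta_rot": [0, 0, 0], "travel": [0, 0, -0.03], "fingers": 0.4},
    {"delta_rot": [0, 0, 0], "travel": [0, 0, -0.055], "fingers": 0.4},
    {"delta_rot": [0, 0, 0], "travel": [0, 0, -0.055], "fingers": 0.4}
  ]
}}

```text
time: 28.02
tcp_pos: [629.3, 154.1, 369.1]
orientation: [3.02, -0.308, -0.003]
wrist_force: [0.1, -0.5, -0.5]
finger_gap: 34.2
```

```bash
python3 - <<'E'
from h import *
s=optics.snapshot("side")[:,:,::-1].copy();cv2.imwrite("pics/side11.png",s)
crop(s,115,170,90,75,8,"pics/p6.png")
b=np.array([-2.8,1.1])
for q in(0,.1,.2):
    y,z=tipq(q,50,106);print(q,(np.array(proj("side",cw(y,z)))+.5+b).round(1),(np.array(proj("side",cw(-y,z)))+.5+b).round(1))
pinch(1,.1,46,107,.1,back=50);pinch(1,.1,46,107,.1)
E
```

```text
0 [142.  192.3] [176.9 178.7]
0.1 [139.3 193.1] [179.4 177.5]
0.2 [136.6 194.1] [182.  176.5]
t 28.07 F [-0.1  0.2  0.1] gap 34.2 rot [ 0.006 -0.008  0.001] travel [-0.0002 -0.0687  0.0031] tcp [629.4 154.  367.1] -> [642.9 220.6 356.8]
t 28.07 F [-0.1  0.2  0.1] gap 34.2 rot [ 0.006 -0.008  0.001] travel [-0.0006 -0.0689  0.0531] tcp [629.4 154.  367.1] -> [641.9 215.7 307.1]
```

View pics/p6.png

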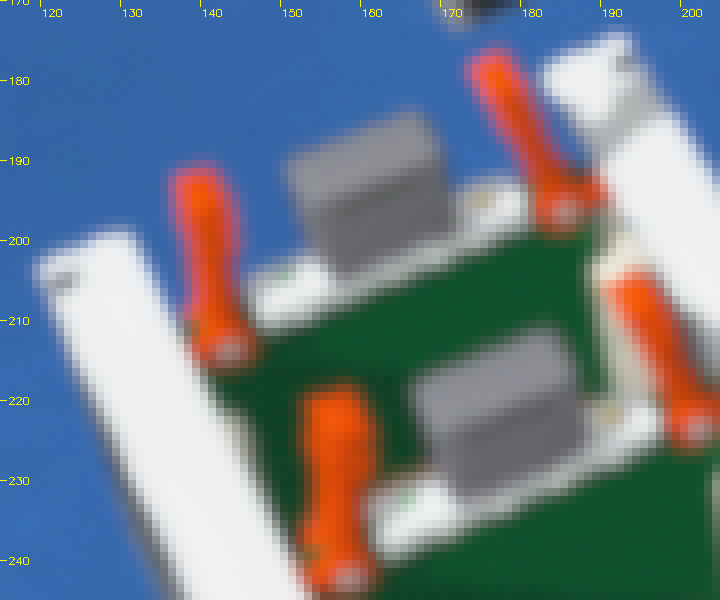

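{"name": "servo_tool", "arguments": {
  "commands": [
    {"delta_rot": [0.006, -0.008, 0], "travel": [0, -0.03, 0], "fingers": 0.4},
    {"delta_rot": [0.006, -0.008, 0], "travel": [0, -0.06, 0], "fingers": 0.4},
    {"delta_rot": [0.006, -0.008, 0], "travel": [-0.0002, -0.069, 0.005], "fingers": 0.4},
    {"delta_rot": [0.006, -0.008, 0], "travel": [-0.0004, -0.069, 0.02], "fingers": 0.4},
    {"delta_rot": [0.006, -0.008, 0], "travel": [-0.0005, -0.069, 0.036], "fingers": 0.4},
    {"delta_rot": [0.006, -0.008, 0], "travel": [-0.0006, -0.069, 0.048], "fingers": 0.4},
    {"delta_rot": [0.006, -0.008, 0], "travel": [-0.0006, -0.069, 0.0525], "fingers": 0.4},
    {"delta_rot": [0.006, -0.008, 0], "travel": [-0.0006, -0.069, 0.0525], "fingers": 0.4}
  ]
}}

```text
time: 28.73
tcp_pos: [641.4, 215.4, 305.8]
orientation: [3.025, -0.309, -0.021]
wrist_force: [-0.3, -0.5, -0.3]
finger_gap: 34.0
```

{"name": "servo_tool", "arguments": {
  "commands": [
    {"delta_rot": [0, 0, 0], "travel": [0, 0, 0], "fingers": 0.0},
    {"delta_rot": [0, 0, 0], "travel": [0, 0, 0], "fingers": 0.0},
    {"delta_rot": [0, 0, 0], "travel": [0, 0, 0], "fingers": 0.0},
    {"delta_rot": [0, 0, 0], "travel": [0, 0, 0], "fingers": 0.0},
    {"delta_rot": [0, 0, 0], "travel": [0, 0, 0], "fingers": 0.0},
    {"delta_rot": [0, 0, 0], "travel": [0, 0, 0], "fingers": 0.0}
  ]
}}

```text
time: 29.23
tcp_pos: [641.7, 215.3, 306.4]
orientation: [3.025, -0.309, -0.019]
wrist_force: [0.8, -1.0, 1.8]
finger_gap: 9.4
```

```bash
python3 - <<'E'
from h import *
swing(1,107,[.025,.05,.075,.1,.125,.15],[.2,.4,.6,.8,.9,1])
E
```

```text
grasp rel pivot y,z -4.0 45.2 R 45.4 q 0.086 tiltout 0.101 F [ 0.8 -1.   1.8] t 29.23
0.025 rot [ 0.025  0.    -0.   ] travel [-0.      0.005   0.0005]
0.05 rot [ 0.05  0.   -0.  ] travel [-0.      0.0099  0.0011]
0.075 rot [ 0.075  0.    -0.   ] travel [-0.      0.0149  0.0018]
0.1 rot [ 0.1  0.  -0. ] travel [-0.      0.0198  0.0026]
0.125 rot [ 0.125  0.    -0.   ] travel [-0.      0.0247  0.0035]
0.15 rot [ 0.15  0.   -0.  ] travel [-0.      0.0296  0.0045]
```

{"name": "servo_tool", "arguments": {
  "commands": [
    {"delta_rot": [0.025, 0, 0], "travel": [0, 0.005, 0.0005], "fingers": 0.0},
    {"delta_rot": [0.05, 0, 0], "travel": [0, 0.0099, 0.0011], "fingers": 0.0},
    {"delta_rot": [0.075, 0, 0], "travel": [0, 0.0149, 0.0018], "fingers": 0.0},
    {"delta_rot": [0.1, 0, 0], "travel": [0, 0.0198, 0.0026], "fingers": 0.0},
    {"delta_rot": [0.1, 0, 0], "travel": [0, 0.0198, 0.0026], "fingers": 0.0}
  ]
}}

```text
time: 29.65
tcp_pos: [637.5, 194.8, 306.8]
orientation: [-3.123, 0.321, 0.001]
wrist_force: [0.6, 2.3, 2.9]
finger_gap: 9.1
```

{"name": "servo_tool", "arguments": {
  "commands": [
    {"delta_rot": [0.025, 0, 0], "travel": [0, 0.005, 0.0004], "fingers": 0.0},
    {"delta_rot": [0.04, 0, 0], "travel": [0, 0.008, 0.0007], "fingers": 0.0},
    {"delta_rot": [0.04, 0, 0], "travel": [0, 0.008, 0.0007], "fingers": 0.0}
  ]
}}

```text
time: 29.9
tcp_pos: [635.9, 186.9, 306.6]
orientation: [-3.079, 0.317, -0.007]
wrist_force: [1.3, 5.4, 4.2]
finger_gap: 9.7
```

```bash
python3 - <<'E'
from h import *
swing(1,106,[.025])
E
```

```text
grasp rel pivot y,z -10.1 45.7 R 46.8 q -0.043 tiltout -0.047 F [1.3 5.4 4.2] t 29.9
0.025 rot [ 0.025 -0.    -0.   ] travel [0.     0.005  0.0003]
```

Left at its stop; release, lift well clear and look.

{"name": "servo_tool", "arguments": {
  "commands": [
    {"delta_rot": [0, 0, 0], "travel": [0, 0, 0], "fingers": 0.2},
    {"delta_rot": [0, 0, 0], "travel": [0, 0, 0], "fingers": 0.4},
    {"delta_rot": [0, 0, 0], "travel": [0, 0, 0], "fingers": 0.4},
    {"delta_rot": [0, 0, 0], "travel": [0, 0, -0.01], "fingers": 0.4},
    {"delta_rot": [0, 0, 0], "travel": [0, 0, -0.03], "fingers": 0.4},
    {"delta_rot": [0, 0, 0], "travel": [0, 0, -0.06], "fingers": 0.4},
    {"delta_rot": [0, 0, 0], "travel": [0, 0, -0.09], "fingers": 0.4},
    {"delta_rot": [0, 0, 0], "travel": [0, 0, -0.09], "fingers": 0.4}
  ]
}}

```text
time: 30.57
tcp_pos: [635.2, 182.6, 403.7]
orientation: [-3.076, 0.317, -0.02]
wrist_force: [0.2, 0.4, 0.6]
finger_gap: 34.2
```

```bash
python3 - <<'E'
from h import *
s=optics.snapshot("side")[:,:,::-1].copy();cv2.imwrite("pics/side12.png",s)
crop(s,115,170,90,75,8,"pics/p7.png")
pinch(-1,.05,46,106,.05,back=80);pinch(-1,.05,46,106,.05)
E
```

```text
t 30.62 F [ 0.7  0.4 -0. ] gap 34.3 rot [ 0.    -0.006 -0.001] travel [-0.0003  0.0691  0.0113] tcp [635.4 182.7 401. ] -> [621.2 115.7 386.4]
t 30.62 F [ 0.7  0.4 -0. ] gap 34.3 rot [ 0.    -0.006 -0.001] travel [-0.0008  0.0691  0.0912] tcp [635.4 182.7 401. ] -> [622.  119.6 306.5]
```

View pics/p7.png

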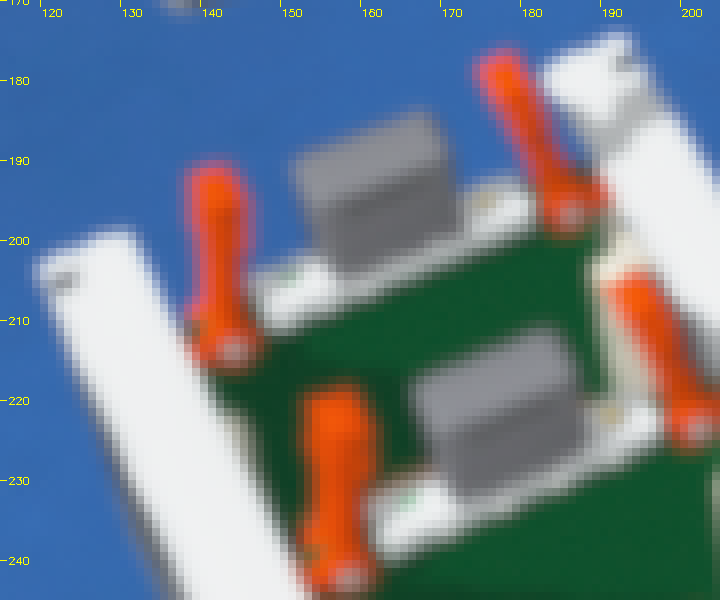

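{"name": "servo_tool", "arguments": {
  "commands": [
    {"delta_rot": [0, -0.006, 0], "travel": [0, 0.03, 0.0], "fingers": 0.4},
    {"delta_rot": [0, -0.006, 0], "travel": [0, 0.062, 0.003], "fingers": 0.4},
    {"delta_rot": [0, -0.006, 0], "travel": [-0.0003, 0.0691, 0.015], "fingers": 0.4},
    {"delta_rot": [0, -0.006, 0], "travel": [-0.0004, 0.0691, 0.04], "fingers": 0.4},
    {"delta_rot": [0, -0.006, 0], "travel": [-0.0005, 0.0691, 0.065], "fingers": 0.4},
    {"delta_rot": [0, -0.006, 0], "travel": [-0.0007, 0.0691, 0.083], "fingers": 0.4},
    {"delta_rot": [0, -0.006, 0], "travel": [-0.0008, 0.0691, 0.0905], "fingers": 0.4},
    {"delta_rot": [0, -0.006, 0], "travel": [-0.0008, 0.0691, 0.0905], "fingers": 0.4}
  ]
}}

```text
time: 31.28
tcp_pos: [621.3, 119.5, 304.5]
orientation: [-3.077, 0.317, -0.001]
wrist_force: [1.4, -0.2, 0.3]
finger_gap: 34.5
```

{"name": "servo_tool", "arguments": {
  "commands": [
    {"delta_rot": [0, 0, 0], "travel": [0, 0, 0], "fingers": 0.0},
    {"delta_rot": [0, 0, 0], "travel": [0, 0, 0], "fingers": 0.0},
    {"delta_rot": [0, 0, 0], "travel": [0, 0, 0], "fingers": 0.0},
    {"delta_rot": [0, 0, 0], "travel": [0, 0, 0], "fingers": 0.0},
    {"delta_rot": [0, 0, 0], "travel": [0, 0, 0], "fingers": 0.0},
    {"delta_rot": [0, 0, 0], "travel": [0, 0, 0], "fingers": 0.0}
  ]
}}

```text
time: 31.78
tcp_pos: [621.6, 119.5, 305.5]
orientation: [-3.077, 0.317, -0.003]
wrist_force: [0.8, -1.1, 0.6]
finger_gap: 9.7
```

```bash
python3 - <<'E'
from h import *
swing(-1,106,[.025,.05,.075,.1],[.2,.4,.6,.8])
E
```

```text
grasp rel pivot y,z -5.2 44.6 R 44.9 q 0.058 tiltout 0.048 F [ 0.8 -1.1  0.6] t 31.78
0.025 rot [-0.025  0.     0.   ] travel [-0.     -0.005   0.0004]
0.05 rot [-0.05  0.    0.  ] travel [-0.     -0.0099  0.001 ]
0.075 rot [-0.075  0.     0.   ] travel [-0.     -0.0149  0.0017]
0.1 rot [-0.1  0.   0. ] travel [-0.     -0.0198  0.0025]
```

{"name": "servo_tool", "arguments": {
  "commands": [
    {"delta_rot": [-0.025, 0, 0], "travel": [0, -0.005, 0.0004], "fingers": 0.0},
    {"delta_rot": [-0.05, 0, 0], "travel": [0, -0.0099, 0.001], "fingers": 0.0},
    {"delta_rot": [-0.075, 0, 0], "travel": [0, -0.0149, 0.0017], "fingers": 0.0},
    {"delta_rot": [-0.075, 0, 0], "travel": [0, -0.0149, 0.0017], "fingers": 0.0}
  ]
}}

```text
time: 32.12
tcp_pos: [625.0, 134.5, 306.0]
orientation: [3.094, -0.318, -0.005]
wrist_force: [-0.7, -6.6, 7.9]
finger_gap: 9.3
```

{"name": "servo_tool", "arguments": {
  "commands": [
    {"delta_rot": [-0.02, 0, 0], "travel": [0, -0.004, 0.0004], "fingers": 0.0},
    {"delta_rot": [-0.02, 0, 0], "travel": [0, -0.004, 0.0004], "fingers": 0.0}
  ]
}}

```text
time: 32.28
tcp_pos: [625.7, 138.7, 306.0]
orientation: [3.07, -0.315, -0.008]
wrist_force: [-1.6, -7.4, 4.8]
finger_gap: 9.2
```

```bash
python3 - <<'E'
from h import *
swing(-1,106,[.025])
E
```

```text
grasp rel pivot y,z -8.7 45.2 R 46.1 q -0.016 tiltout -0.056 F [-1.6 -7.4  4.8] t 32.28
0.025 rot [-0.025 -0.    -0.   ] travel [ 0.     -0.005   0.0002]
```

Right at stop. Release, retract, and inspect.

{"name": "servo_tool", "arguments": {
  "commands": [
    {"delta_rot": [0, 0, 0], "travel": [0, 0, 0], "fingers": 0.2},
    {"delta_rot": [0, 0, 0], "travel": [0, 0, 0], "fingers": 0.4},
    {"delta_rot": [0, 0, 0], "travel": [0, 0, 0], "fingers": 0.4},
    {"delta_rot": [0, 0, 0], "travel": [0, 0, -0.01], "fingers": 0.4},
    {"delta_rot": [0, 0, 0], "travel": [0, 0, -0.03], "fingers": 0.4},
    {"delta_rot": [0, 0, 0], "travel": [0, 0, -0.06], "fingers": 0.4},
    {"delta_rot": [0, 0, 0], "travel": [0, 0, -0.09], "fingers": 0.4},
    {"delta_rot": [0, 0, 0], "travel": [0, 0, -0.09], "fingers": 0.4}
  ]
}}

```text
time: 32.95
tcp_pos: [626.9, 144.1, 403.1]
orientation: [3.073, -0.315, 0.005]
wrist_force: [-0.3, -0.2, 0.4]
finger_gap: 34.4
```

```bash
python3 - <<'E'
from h import *
s=optics.snapshot("side")[:,:,::-1].copy();cv2.imwrite("pics/side13.png",s)
crop(s,130,170,80,78,9,"pics/p8.png")
pinch(1,.05,46,106,.05)
E
```

```text
t 33.0 F [-0.2 -1.1 -0.5] gap 34.4 rot [ 0.003 -0.007  0.   ] travel [-0.0006 -0.068   0.0905] tcp [627.1 144.  400.4] -> [639.9 205.9 306.5]
```

View pics/p8.png

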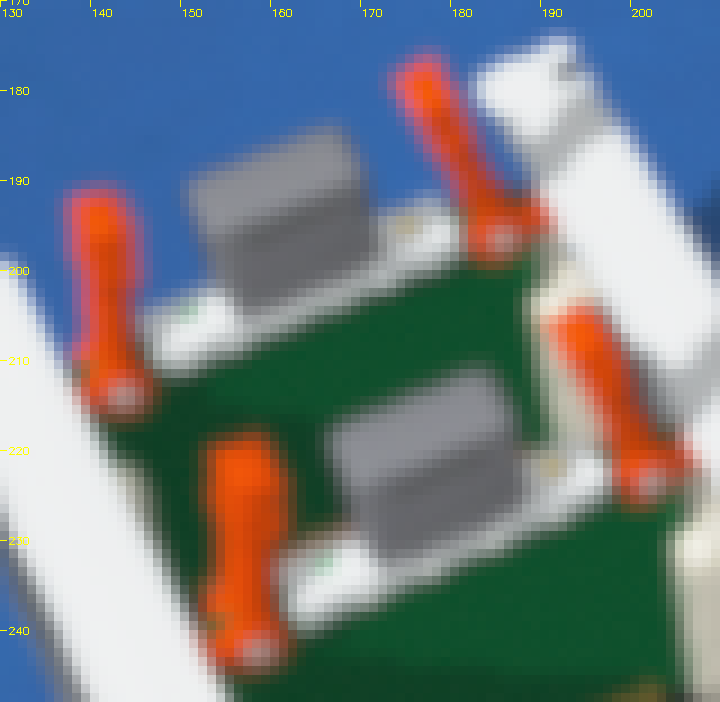

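{"name": "servo_tool", "arguments": {
  "commands": [
    {"delta_rot": [0.003, -0.007, 0], "travel": [0, -0.03, 0.0], "fingers": 0.4},
    {"delta_rot": [0.003, -0.007, 0], "travel": [0, -0.062, 0.003], "fingers": 0.4},
    {"delta_rot": [0.003, -0.007, 0], "travel": [-0.0003, -0.068, 0.015], "fingers": 0.4},
    {"delta_rot": [0.003, -0.007, 0], "travel": [-0.0004, -0.068, 0.04], "fingers": 0.4},
    {"delta_rot": [0.003, -0.007, 0], "travel": [-0.0005, -0.068, 0.065], "fingers": 0.4},
    {"delta_rot": [0.003, -0.007, 0], "travel": [-0.0006, -0.068, 0.083], "fingers": 0.4},
    {"delta_rot": [0.003, -0.007, 0], "travel": [-0.0006, -0.068, 0.0895], "fingers": 0.4},
    {"delta_rot": [0.003, -0.007, 0], "travel": [-0.0006, -0.068, 0.0895], "fingers": 0.4}
  ]
}}

```text
time: 33.67
tcp_pos: [639.2, 205.5, 304.7]
orientation: [3.074, -0.315, -0.015]
wrist_force: [0.3, 0.1, -0.3]
finger_gap: 34.2
```

{"name": "servo_tool", "arguments": {
  "commands": [
    {"delta_rot": [0, 0, 0], "travel": [0, 0, 0], "fingers": 0.0},
    {"delta_rot": [0, 0, 0], "travel": [0, 0, 0], "fingers": 0.0},
    {"delta_rot": [0, 0, 0], "travel": [0, 0, 0], "fingers": 0.0},
    {"delta_rot": [0, 0, 0], "travel": [0, 0, 0], "fingers": 0.0},
    {"delta_rot": [0, 0, 0], "travel": [0, 0, 0], "fingers": 0.0},
    {"delta_rot": [0, 0, 0], "travel": [0, 0, 0], "fingers": 0.0}
  ]
}}

```text
time: 34.17
tcp_pos: [639.5, 205.5, 305.8]
orientation: [3.074, -0.315, -0.012]
wrist_force: [0.7, -0.0, 1.1]
finger_gap: 9.4
```

```bash
python3 - <<'E'
from h import *
swing(1,106,[.02,.04,.06,.08],[.15,.3,.4,.5])
E
```

```text
grasp rel pivot y,z -6.4 45.0 R 45.4 q 0.033 tiltout 0.052 F [ 0.7 -0.   1.1] t 34.17
0.02 rot [ 0.02 -0.   -0.  ] travel [0.     0.004  0.0004]
0.04 rot [ 0.04 -0.   -0.  ] travel [0.     0.008  0.0008]
0.06 rot [ 0.06 -0.   -0.  ] travel [0.     0.0119 0.0013]
0.08 rot [ 0.08 -0.   -0.  ] travel [0.     0.0159 0.0018]
```

{"name": "servo_tool", "arguments": {
  "commands": [
    {"delta_rot": [0.02, 0, 0], "travel": [0, 0.004, 0.0004], "fingers": 0.0},
    {"delta_rot": [0.04, 0, 0], "travel": [0, 0.008, 0.0008], "fingers": 0.0},
    {"delta_rot": [0.04, 0, 0], "travel": [0, 0.008, 0.0008], "fingers": 0.0}
  ]
}}

```text
time: 34.42
tcp_pos: [637.7, 196.8, 305.8]
orientation: [3.116, -0.321, -0.005]
wrist_force: [1.3, 0.7, 0.6]
finger_gap: 9.6
```

{"name": "servo_tool", "arguments": {
  "commands": [
    {"delta_rot": [0.02, 0, 0], "travel": [0, 0.004, 0.0004], "fingers": 0.0},
    {"delta_rot": [0.02, 0, 0], "travel": [0, 0.004, 0.0004], "fingers": 0.0}
  ]
}}

```text
time: 34.58
tcp_pos: [636.9, 192.4, 305.8]
orientation: [-3.112, 0.321, 0.0]
wrist_force: [2.0, 2.3, 0.3]
finger_gap: 9.3
```

{"name": "servo_tool", "arguments": {
  "commands": [
    {"delta_rot": [0, 0, 0], "travel": [0, 0, 0], "fingers": 0.2},
    {"delta_rot": [0, 0, 0], "travel": [0, 0, 0], "fingers": 0.4},
    {"delta_rot": [0, 0, 0], "travel": [0, 0, 0], "fingers": 0.4},
    {"delta_rot": [0, 0, 0], "travel": [0, 0, -0.01], "fingers": 0.4},
    {"delta_rot": [0, 0, 0], "travel": [0, 0, -0.03], "fingers": 0.4},
    {"delta_rot": [0, 0, 0], "travel": [0, 0, -0.06], "fingers": 0.4},
    {"delta_rot": [0, 0, 0], "travel": [0, 0, -0.09], "fingers": 0.4},
    {"delta_rot": [0, 0, 0], "travel": [0, 0, -0.12], "fingers": 0.4},
    {"delta_rot": [0, 0, 0], "travel": [0, 0, -0.12], "fingers": 0.4}
  ]
}}

```text
time: 35.33
tcp_pos: [636.5, 190.9, 433.5]
orientation: [-3.108, 0.32, -0.014]
wrist_force: [-0.9, -0.0, 0.6]
finger_gap: 34.4
```

```bash
python3 - <<'E'
from h import *
cmd((400,0,450),YAW)
s=optics.snapshot("side")[:,:,::-1].copy();cv2.imwrite("pics/side14.png",s)
crop(s,130,170,80,78,9,"pics/p9.png")
E
```

```text
t 35.33 tcp [636.5 190.9 433.5] F [-0.9 -0.   0.6] gap 34.4 yaw -0.2055 tilt [0.0105 0.0159]
rot [-0.0177 -0.007  -0.0012] travel [-0.1925  0.2348 -0.022 ]
```

View pics/p9.png

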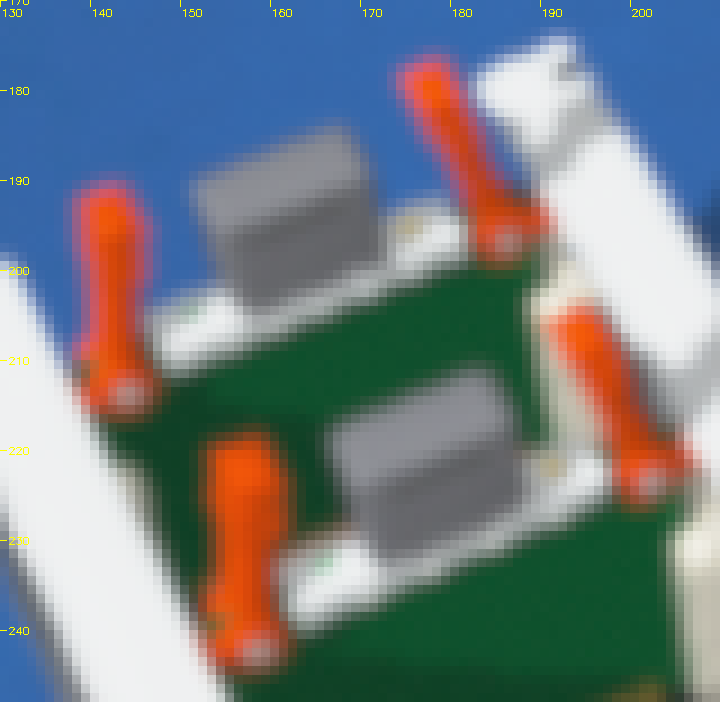

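{"name": "servo_tool", "arguments": {
  "commands": [
    {"delta_rot": [0, 0, 0], "travel": [-0.03, 0.03, -0.02], "fingers": 0.4},
    {"delta_rot": [0, 0, 0], "travel": [-0.06, 0.06, -0.02], "fingers": 0.4},
    {"delta_rot": [0, 0, 0], "travel": [-0.09, 0.09, -0.02], "fingers": 0.4},
    {"delta_rot": [0, 0, 0], "travel": [-0.12, 0.12, -0.02], "fingers": 0.4},
    {"delta_rot": [0, 0, 0], "travel": [-0.15, 0.15, -0.02], "fingers": 0.4},
    {"delta_rot": [0, 0, 0], "travel": [-0.17, 0.18, -0.02], "fingers": 0.4},
    {"delta_rot": [0, 0, 0], "travel": [-0.19, 0.21, -0.02], "fingers": 0.4},
    {"delta_rot": [0, 0, 0], "travel": [-0.19, 0.235, -0.02], "fingers": 0.4},
    {"delta_rot": [0, 0, 0], "travel": [-0.19, 0.235, -0.02], "fingers": 0.4}
  ]
}}

```text
time: 36.13
tcp_pos: [400.2, -3.0, 446.1]
orientation: [-3.11, 0.326, -0.011]
wrist_force: [1.0, 0.7, -0.1]
finger_gap: 34.2
```

```bash
python3 - <<'E'
from h import *
t=optics.snapshot("top")[:,:,::-1].copy();cv2.imwrite("pics/top14.png",t)
crop(t,130,105,100,90,8,"pics/q1.png");cv2.imwrite("pics/q2.png",t)
E
```

```text
(no output)
```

View pics/q1.png

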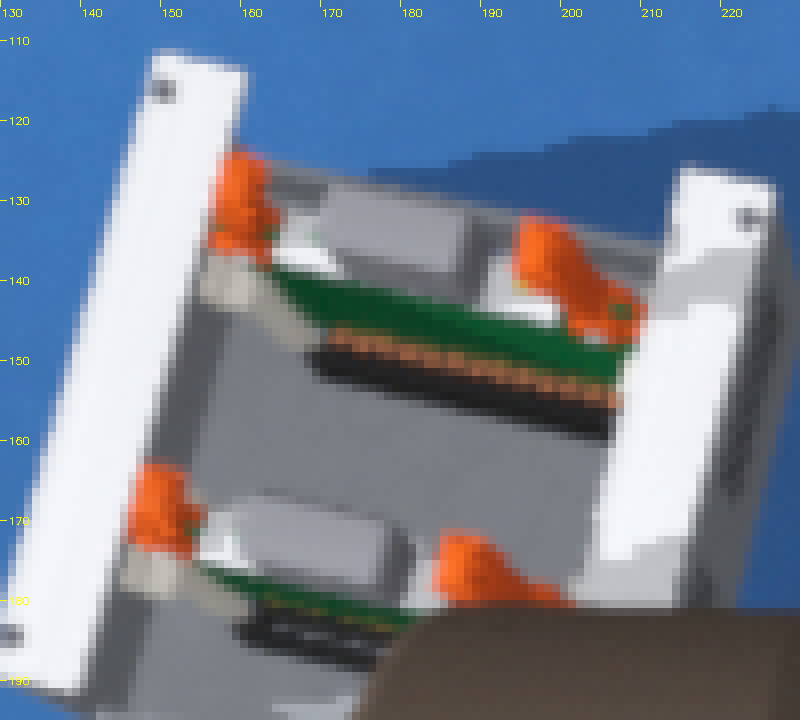

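View pics/q2.png

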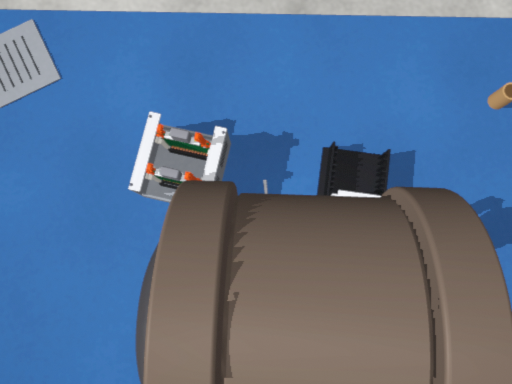

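```bash
python3 -c "
from station import order,telemetry
s=telemetry.get_state();print(s['time'],s['wrist_force'],s['finger_gap']);print(order.job_done())"
```

```text
36.1833 [ 0.03827686  0.01744453 -0.0454759 ] 34.27792402631668
the job is handed in; nothing more can be done
None
```

I lifted the spare card out of the rack and slid it down the free slot, component side facing the same way as its neighbour. I stopped when I felt the connector, about 8 mm above home, and let go with both levers still out. I then swung the levers in by turns, pinching each handle and turning it about its pivot, until each reached its stop. The job was handed in at 36.2 s of the 67 s allowed, with the arm clear and no force on the wrist.

**Last checks**
- **Levers:** in the final pictures both stand like the neighbouring card's, to within about 0.05 rad.
- **Height:** the card looks level. Its pivots sit 7 to 8 mm below where it rested on the connector, so I put it home to within about 1 mm. The cameras cannot settle it more finely than that.

**What went less well**
- **First left swing:** I pinched the lever without turning the tool, which lifted the card's left side about 5 mm. I pressed it back down onto the connector before driving it home.
- **Lever slip-back:** each final push slipped the opposite lever back by roughly 0.05 to 0.1 rad, so I gave each side one more pass.
- **Camera disagreement:** the side camera read about 4 mm off the top camera across the cage, so I trusted differences within one picture and the contact forces.
- **Items to leave alone:** I never touched the blank plate, tubes or screwdriver. The arm hid most of them in the last top picture, so I have no final image of all of them.

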